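Pack the glass-painting jars into the carry chest and lock its drawer

ROBOT

A 6-joint arm with a two-finger parallel gripper is mounted at the origin on the work surface. World frame = base frame: x ahead of the robot, y to its left, z up, the work surface at z = 0. Lengths are in m, angles in rad, forces in N, time in s.
With the tool pointing down it reaches from about 0.35 to 0.8 m from the base axis. Payload 7.3 kg.
Tool frame: the origin (TCP) lies at the very end of the fingers, on their centre line; the grasp point (between the pads) lies 19 mm behind it; z points along the fingers, y is the direction in which the jaws open and shut (so a half turn about z gives the same grasp; the last joint's range is limited). The gripper opens to 85 mm and grips with 20 to 120 N. Pads are 22 mm wide; open, the fingers measure 114 mm over their backs; the gripper's body (76 mm by 85 mm) begins 54 mm behind the grasp point. The pads swing forward as they close: fully open they stand 13 mm farther back than shut.
Start: joints at [1.051, 0.342, 1.524, -0, 1.275, -0.146], TCP at [0.192, 0.489, 0.231] pointing down, gripper open.
Joint ranges: [-2.53, 2.53], [-0.77, 2.02], [0.04, 2.7], [-1, 4.14], [0.28, 2.66], [-3.11, 3.11]. Speed limits (rad/s): [2.57, 2.57, 3.14, 3.14, 3.14, 3.14].

INTERFACE

Orientations are given as a unit quaternion [x, y, z, w].
In Python, from bench import ctrl, optics gives the robot as it stands. The module is installed in compiled form; this text tells all that it offers.
- The arm moves only by the tool apply_moves, never from a script. Its argument "targets" is a list of rows, each an object with "rotation": the turn, a rotation vector about the tool's x, y, z in rad, a list of three; "offset": the shift along the tool's x, y, z in cm, a list of three; "gripper": the finger opening in cm, from 0 to 8.54. In form: [{"rotation": [wx, wy, wz], "offset": [tx, ty, tz], "gripper": gripper}, ...]. A call has exactly 10 rows; each row shifts and turns the pose as measured when the row begins, along the tool's axes as they then stand; what a row does not reach is not made up. A row lasts 1/8 s, in which the tool goes at most 62.5 mm and 10.7 degrees, less where a joint would pass 70% of its speed; a pose out of reach is approached as far as the arm can. A call with a gripper value outside its range is refused whole. The fingers move at their own pace and stop on an object; the grip force is fixed at half the most. Time passes only in rows, so rows that do not move let the fingers close, or fill a call up. It gives the time, the measured TCP pose, the force and the opening at its end, in the units of the state.
- ctrl.sense(): the state, without advancing time (a new reading comes with each control period).
- optics.camera(name): name is "side" or "top" or "wrist"; returns a dict with "image" (420x560x3 uint8, blue, green, red), "vertical_fov" (degrees; the focal length in pixels is half the picture's height over the tangent of half this angle, whatever the lens; pixels are square), "cx", "cy" (the principal point, pixels), "extrinsics" (4x4, takes a point from world to camera coordinates). Camera axes: x right, y down, z forward; pixel columns grow to the right and rows downward; lengths in m; the calibration is good to about 2 mm. A picture is of the moment at which its call begins. There is no depth.
- ctrl.close_job(): hands the job in, once; it reports no verdict.
The state is a dict: "t": time; "joints": joint angles; "joint_velocities": joint speeds; "tau": joint torques, N m; "position": TCP position; "eef_rot": TCP orientation; "wrist_force": force on the tool from outside, world axes, zero at the start; "torque": the same for the moment, N m; "grip_width": opening from 0.0 (shut) to 1.0 (fully open).
Only numpy, scipy, OpenCV 4.12 (cv2) and the standard library are available. Lean on these libraries where they do the work, as an engineer would, in place of code of your own. Each camera call takes 0.05 s, during which the arm holds its last target.

TASK

The painting class is over: take every square glass jar out of the tub and put it into the open drawer of the carry chest, one to a compartment. Then push the drawer fully home and lock it with the wooden-handled steel pin: slide the pin sideways through the eyelet on the chest and on through the eyelet on the drawer front, as far as its handle allows, and leave it there. Do not knock over or push away the two open glasses, the bottle or the roll of tape that stand around.

Things in the scene. Friction and masses are not known exactly. Their poses are not given: they have to be found in the camera images.
- chest: low plywood chest on the table, fixed, 200 mm deep (x), 294 mm wide (y), 106 mm high; origin at the centre of its underside; x points from its front (open, robot side, at x = -100 mm) to its back, y to the left as the robot sees it, z up. One drawer slides out of its front towards -x. A steel eyelet stands out at the right end (-y) of its front
- drawer (a joint): how far the drawer is pulled out, m: 0 is fully home, about 0.16 at the start; stiff sliding (about 3 N), stays where it is left
- drawer_middle (a point): middle of the drawer's floor (upper face, 14 mm above the table), moves with it, chest axes. Six compartments, centres at x = -38 or 38, y = -86, 0 or 86 mm, each 72 (x) by 82 mm (y) clear; dividers 26, walls 30 mm high, 4 thick; front panel 82 mm high, 14 thick, outer face at x = -88 mm. The chest's opening is 84 mm high above this floor: a standing jar passes
- drawer_bar (a point): middle of the drawer's bar handle (bar along y, 100 mm long, 35 mm in front of the panel, 50 mm above the table); moves with the drawer
- drawer_eye (a point): centre of the drawer's eyelet, a steel plate 8 mm thick on the panel's front near its right end, with a square 16 mm hole running along the chest's y, outer size 30 mm; 75 mm above the table; moves with the drawer. With the drawer home it stands in line with chest_eye, 38 mm further to +y
- chest_eye (a point): centre of the chest's eyelet, the same plate fixed to the right front corner of the chest, 75 mm above the table, hole along the chest's y. The pin goes in here from the right (-y) side, moving to +y
- tub: grey plastic tub, fixed, 290 mm (x) by 215 mm (y), walls 45 mm high and 5 mm thick, floor 5 mm; origin at the centre of its underside
- jar0: square glass jar with a round screw lid, closed: body 46 x 46 mm and 58 mm high, lid 36 mm across and 14 mm high on top (72 mm in all); origin at the centre of its underside, z up through the lid, x and y square to its sides; stands in the tub at the start; may be absent (None from the start)
- jar1: square glass jar with a round screw lid, closed: body 46 x 46 mm and 58 mm high, lid 36 mm across and 14 mm high on top (72 mm in all); origin at the centre of its underside, z up through the lid, x and y square to its sides; stands in the tub at the start; may be absent (None from the start)
- jar2: square glass jar with a round screw lid, closed: body 46 x 46 mm and 58 mm high, lid 36 mm across and 14 mm high on top (72 mm in all); origin at the centre of its underside, z up through the lid, x and y square to its sides; stands in the tub at the start; may be absent (None from the start)
- jar3: square glass jar with a round screw lid, closed: body 46 x 46 mm and 58 mm high, lid 36 mm across and 14 mm high on top (72 mm in all); origin at the centre of its underside, z up through the lid, x and y square to its sides; stands in the tub at the start; may be absent (None from the start)
- jar4: square glass jar with a round screw lid, closed: body 46 x 46 mm and 58 mm high, lid 36 mm across and 14 mm high on top (72 mm in all); origin at the centre of its underside, z up through the lid, x and y square to its sides; stands in the tub at the start; may be absent (None from the start)
- jar5: square glass jar with a round screw lid, closed: body 46 x 46 mm and 58 mm high, lid 36 mm across and 14 mm high on top (72 mm in all); origin at the centre of its underside, z up through the lid, x and y square to its sides; stands in the tub at the start; may be absent (None from the start)
- pin: locking pin lying on the table: wooden grip 60 mm long (x) and 22 x 22 mm, then a straight steel shaft 10 mm in diameter and 87 mm long with a round end, pointing to +x; origin under the middle of the grip, z up
- pin_tip (a point): end of the pin's shaft, 117 mm from the middle of the grip
- pin_grip (a point): middle of the pin's wooden grip, on the shaft's axis (11 mm above its underside)
- lantern: bystander: green glass tumbler, 68 mm across and 95 mm high; origin under its centre
- tape: bystander: roll of paper tape lying flat, 84 mm across, 24 mm high; origin under its centre
- rinse_jar: bystander: clear open glass, 72 mm across and 100 mm high; origin under its centre
- spray: bystander: white bottle, 60 mm across and 160 mm high; origin under its centre

How it is judged:
On the way, in this order (a step that is already met when the one before it is completed fails the run):
1. every jar present is in the drawer (x of jar0 in the frame of drawer_middle between -0.078 and 0.078 m and y of jar0 in the frame of drawer_middle between -0.131 and 0.131 m and z of jar0 in the frame of drawer_middle between -0.01 and 0.06 m and x of jar1 in the frame of drawer_middle between -0.078 and 0.078 m and y of jar1 in the frame of drawer_middle between -0.131 and 0.131 m and z of jar1 in the frame of drawer_middle between -0.01 and 0.06 m and x of jar2 in the frame of drawer_middle between -0.078 and 0.078 m and y of jar2 in the frame of drawer_middle between -0.131 and 0.131 m and z of jar2 in the frame of drawer_middle between -0.01 and 0.06 m and x of jar3 in the frame of drawer_middle between -0.078 and 0.078 m and y of jar3 in the frame of drawer_middle between -0.131 and 0.131 m and z of jar3 in the frame of drawer_middle between -0.01 and 0.06 m and x of jar4 in the frame of drawer_middle between -0.078 and 0.078 m and y of jar4 in the frame of drawer_middle between -0.131 and 0.131 m and z of jar4 in the frame of drawer_middle between -0.01 and 0.06 m and x of jar5 in the frame of drawer_middle between -0.078 and 0.078 m and y of jar5 in the frame of drawer_middle between -0.131 and 0.131 m and z of jar5 in the frame of drawer_middle between -0.01 and 0.06 m), for 0.2 s.
2. the drawer is pushed fully home with the jars in it (all of step 1 and value of joint drawer below 0.004 m), for 0.2 s.
3. the pin is through both eyelets (value of joint drawer below 0.004 m and y of pin_tip in the frame of drawer_eye above 0.025 m and x of pin_tip in the frame of drawer_eye between -0.014 and 0.014 m and z of pin_tip in the frame of drawer_eye between -0.014 and 0.014 m and y of pin_grip in the frame of chest_eye below -0.02 m and x of pin_grip in the frame of chest_eye between -0.015 and 0.015 m and z of pin_grip in the frame of chest_eye between -0.015 and 0.015 m and angle between the x axis of pin and the y axis of chest, either way round below 0.22 rad), for 0.2 s.
At the end, for the whole second after the job is handed in: Every jar present is within the drawer's walls, its underside under 60 mm above the drawer's floor; the drawer is within 4 mm of home; the pin goes through both eyelets, tip 25 mm or more beyond the middle of the drawer's, within 0.22 rad of their line, at rest and let go (all of step 1 and all of step 3 and linear speed of pin below 0.03 m/s); the robot touches nothing.
It fails at once if the tumbler, the open glass or the bottle is knocked over (angle between any of lantern, rinse_jar, spray's own z axis and vertical above 0.6 rad).
It fails at once if a bystander is shifted more than 40 mm (distance of any of lantern, rinse_jar, spray, tape from where it was at the start of the episode above 0.04 m).
Of jar0, jar1, jar2, jar3, jar4, jar5 only 4 to 6 are there at a start; the rules pass over those that are not, and their reading is None.
At some moment in a run one of pin may be knocked a few centimetres aside while the robot is not near it.
Once in a run the grip may slacken for a moment while it holds something.
It also fails if it takes over 210 s, if anything falls off the work surface, if the arm or the gripper's body presses on something with over 40 N, if the wrist force passes 120 N, or if a joint passes its speed limit or range.

## Working session

There is one attempt and no reset: what is moved stays moved. The work goes in short steps, Python scripts to look and compute and a tool call to move; the robot and the scene stay as the last step left them, time stands still between calls to the robot, and variables do not carry over. Pictures are saved under pics/ and viewed, and the job is handed in when it is done.

Besides the shell and the picture viewer there is one more tool, called after "Request:" by a JSON object that holds its "method" and its "body", one argument or row to a line. apply_moves: Moves the arm, as the interface text tells. Its arguments: {"type":"object","properties":{"targets":{"type":"array"}},"required":["targets"]}

```bash
mkdir -p pics; ls; python3 - <<'E'
from bench import ctrl, optics
import cv2, numpy as np
print(ctrl.sense())
for n in ["side","top","wrist"]:
    c=optics.camera(n); cv2.imwrite(f"pics/{n}0.png",c["image"]); print(n,c["vertical_fov"],c["cx"],c["cy"],np.round(c["extrinsics"],4).tolist())
E
```

```text
pics
{'t': 0.0, 'joints': array([ 1.05099560e+00,  3.42730949e-01,  1.52501982e+00,  4.64766131e-06,
        1.27542417e+00, -1.45992967e-01]), 'joint_velocities': array([ 0.00147539,  0.00020252, -0.00058436, -0.00034364,  0.00018977,
        0.0002215 ]), 'tau': array([-3.31737856e-04, -4.33659053e+01, -2.46022260e+01, -1.36968265e-04,
        7.59053801e-03,  5.33626093e-06]), 'position': array([0.19147945, 0.48839616, 0.23062073]), 'eef_rot': array([ 1.85818198e-01,  9.82583824e-01, -7.46982289e-04, -2.60631956e-04]), 'wrist_force': array([ 0.03583935, -1.0749904 ,  0.28740339]), 'torque': array([-0.02254921, -0.0023919 ,  0.03366195]), 'grip_width': 0.9988721038925404}
side 53.608885428241635 281.1181868548649 205.14439430114376 [[0.9274, -0.3737, -0.0181, -0.5686], [-0.2505, -0.5842, -0.772, 0.2091], [0.2779, 0.7205, -0.6353, 1.0601], [0.0, 0.0, 0.0, 1.0]]
top 55.42253841756495 276.4392573886187 208.35710338289834 [[-0.021, -0.9997, -0.0108, 0.0332], [-0.9975, 0.0217, -0.0676, 0.5881], [0.0678, 0.0094, -0.9977, 1.3744], [0.0, 0.0, 0.0, 1.0]]
wrist 68.52850202388018 277.38138401725433 206.93743199645567 [[0.3667, 0.9303, -0.0007, -0.5253], [0.8914, -0.3512, 0.2864, -0.0355], [0.2662, -0.1057, -0.9581, 0.3787], [0.0, 0.0, 0.0, 1.0]]
```

View pics/top0.png

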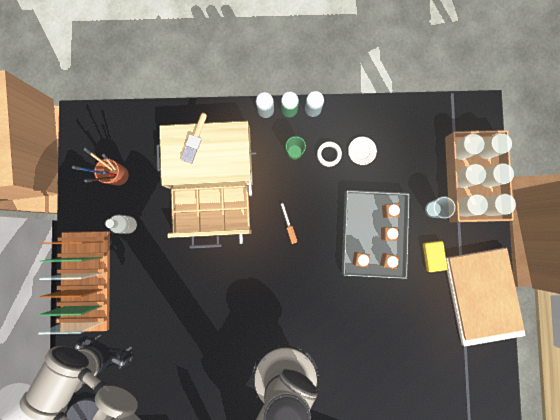

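View pics/side0.png

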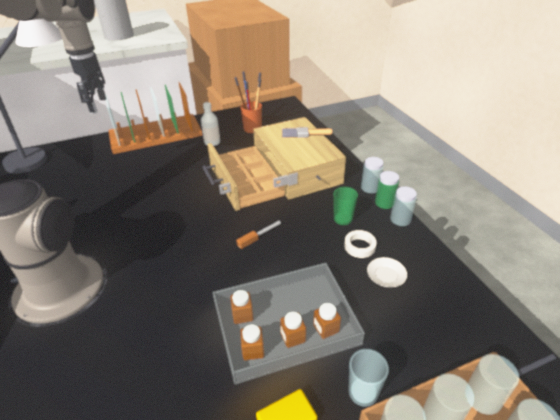

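View pics/wrist0.png

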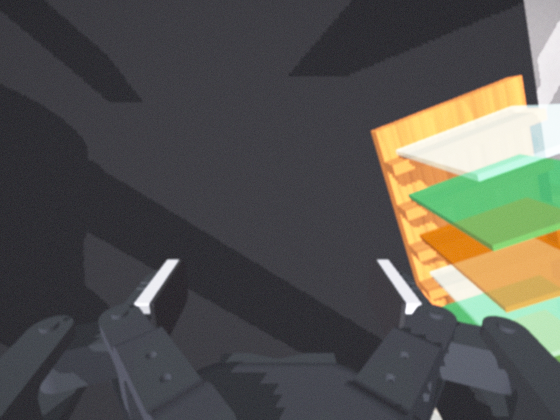

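Top view: four jars, with lids at about (393,211), (392,234), (391,261) and (362,260). The pin runs from (283,205) to (292,242), and the drawer is left of centre, around (208,208). I'll enlarge the view and look for edges.

```bash
cat > h.py <<'E'
import numpy as np, cv2
from bench import ctrl, optics
from scipy.spatial.transform import Rotation as R
def cam(n):
    c=optics.camera(n); c["f"]=210/np.tan(np.radians(c["vertical_fov"]/2)); return c
def unproj(c,u,v,z):
    T=np.array(c["extrinsics"]); d=np.array([(u-c["cx"])/c["f"],(v-c["cy"])/c["f"],1.])
    o=-T[:3,:3].T@T[:3,3]; w=T[:3,:3].T@d; return o+w*(z-o[2])/w[2]
def proj(c,p):
    T=np.array(c["extrinsics"]); q=T[:3,:3]@np.asarray(p)+T[:3,3]; return c["cx"]+c["f"]*q[0]/q[2], c["cy"]+c["f"]*q[1]/q[2]
def crop(c,x0,y0,x1,y1,s,fn):
    cv2.imwrite(fn,cv2.resize(c["image"][y0:y1,x0:x1],None,fx=s,fy=s,interpolation=cv2.INTER_CUBIC))
E
python3 - <<'E'
from h import *
c=cam("top")
crop(c,330,180,430,290,5,"pics/t_tub.png")
crop(c,140,110,320,255,4.4,"pics/t_chest.png")
for u,v,z in [(348,192,.045),(408,194,.045),(344,276,.045),(406,279,.045),(393,211,.077),(392,234,.077),(391,261,.077),(362,260,.077)]:
    print(u,v,unproj(c,u,v,z).round(4))
s=cam("side")
crop(s,200,240,370,390,4.5,"pics/s_tub.png")
crop(s,190,100,350,260,3.7,"pics/s_chest.png")
for u,v,z in [(214,293,.045),(330,265,.045),(360,326,.045),(233,376,.045),(240,298,.077),(251,332,.077),(293,321,.077),(327,312,.077)]:
    print(u,v,unproj(s,u,v,z).round(4))
E
```

```text
348 192 [ 0.6379 -0.2261  0.045 ]
408 194 [ 0.6264 -0.4307  0.045 ]
344 276 [ 0.3529 -0.2032  0.045 ]
406 279 [ 0.3387 -0.4116  0.045 ]
393 211 [ 0.5675 -0.3682  0.077 ]
392 234 [ 0.4912 -0.3618  0.077 ]
391 261 [ 0.4022 -0.3549  0.077 ]
362 260 [ 0.4074 -0.2594  0.077 ]
214 293 [ 0.3588 -0.21    0.045 ]
330 265 [ 0.6505 -0.2372  0.045 ]
360 326 [ 0.6292 -0.4209  0.045 ]
233 376 [ 0.3405 -0.4247  0.045 ]
240 298 [ 0.4058 -0.2726  0.077 ]
251 332 [ 0.4005 -0.3647  0.077 ]
293 321 [ 0.4912 -0.3736  0.077 ]
327 312 [ 0.5676 -0.3809  0.077 ]
```

View pics/t_tub.png

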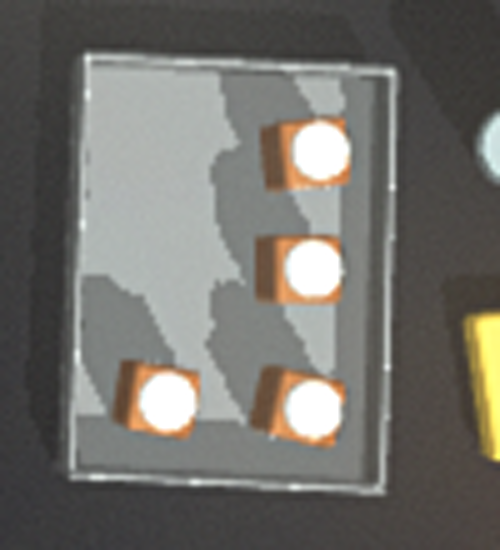

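View pics/t_chest.png

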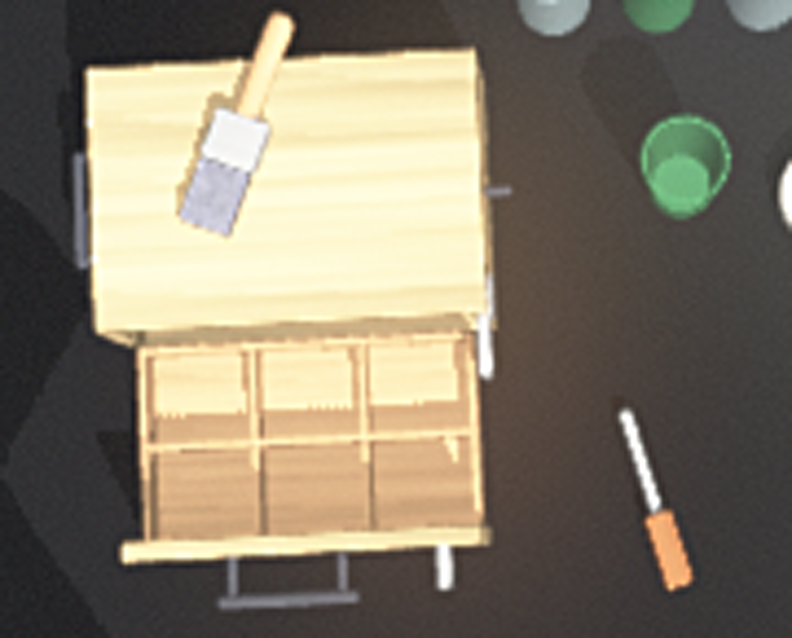

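View pics/s_tub.png

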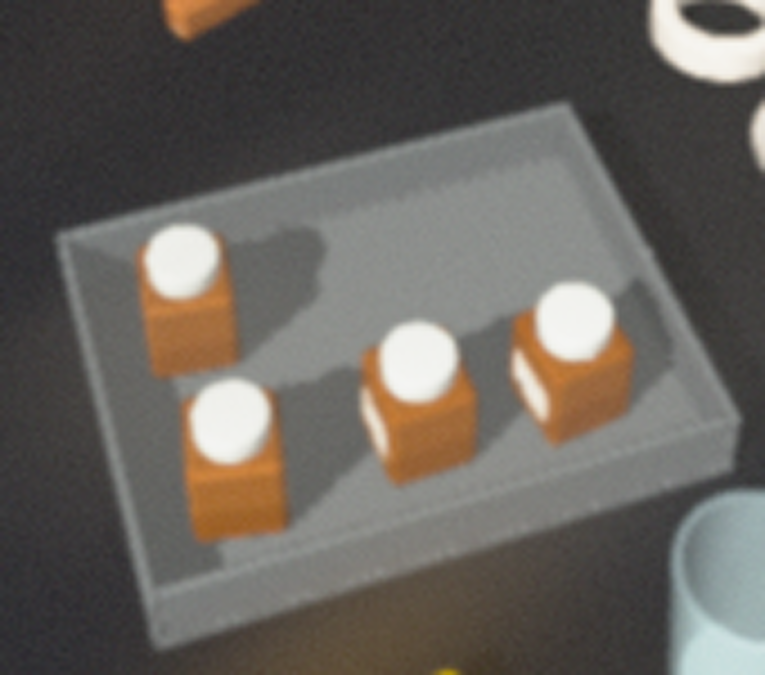

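View pics/s_chest.png

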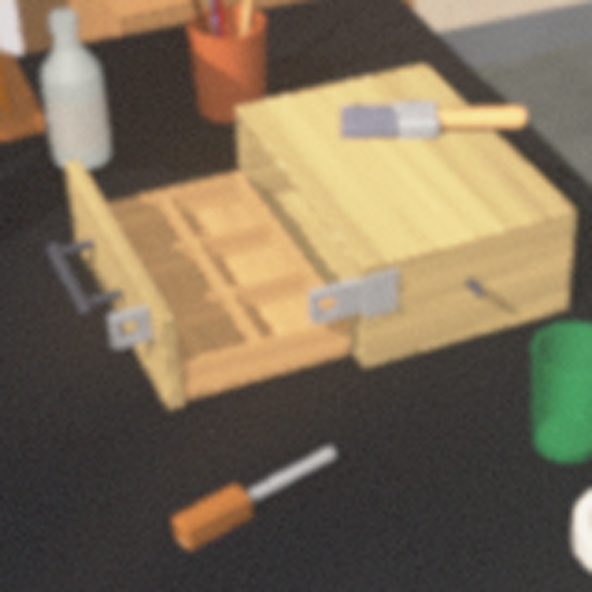

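```bash
cat > fit.py <<'E'
from h import *
from scipy.optimize import least_squares
ct,cs=cam("top"),cam("side")
def d(c,p,k):
    u,v=proj(c,p); x=(u-c["cx"])/c["f"]; y=(v-c["cy"])/c["f"]; r=x*x+y*y; s=1+k[0]*r+k[1]*r*r
    return np.array([c["cx"]+c["f"]*x*s,c["cy"]+c["f"]*y*s])
tt=[(346.6,190.8),(409.2,193.6),(343.6,275.6),(406.4,278)]; ts=[(325.8,262.5),(364.1,332.5),(212.9,291.8),(233.4,371.2)]
loc=[(.145,.1075),(.145,-.1075),(-.145,.1075),(-.145,-.1075)]
ht=[(159.2,125),(247.8,121),(162.3,185.1),(251.7,181.2)]; hs=[(305,117.2),(345.6,156.4),(254,129.4),(287,174)]
hl=[(.1,.147),(.1,-.147),(-.1,.147),(-.1,-.147)]
lt=[(393.9,210),(392.5,233.5),(391.8,261.3),(363,260)]
ls=[(327.3,310.5),(292.6,319.5),(250.8,332.5),(240,297)]
def P(l,x,y,a,z): c,s=np.cos(a),np.sin(a); return [x+c*l[0]-s*l[1],y+s*l[0]+c*l[1],z]
def res(q):
    kt=(q[0],0);ks=(q[1],0); r=[]
    for l,a,b in zip(loc,tt,ts): p=P(l,*q[2:5],.045); r+=[d(ct,p,kt)-a,d(cs,p,ks)-b]
    for l,a,b in zip(hl,ht,hs): p=P(l,*q[5:8],.106); r+=[d(ct,p,kt)-a,d(cs,p,ks)-b]
    for i,(a,b) in enumerate(zip(lt,ls)): p=[q[8+2*i],q[9+2*i],.077]; r+=[d(ct,p,kt)-a,d(cs,p,ks)-b]
    return np.concatenate(r)
if __name__=="__main__":
    q0=np.array([0,0,.49,-.32,0,.75,.25,0,.56,-.37,.49,-.37,.4,-.36,.4,-.26])
    s=least_squares(res,q0,loss="soft_l1"); print(s.x.round(4)); print(res(s.x).reshape(-1,4).round(1))
E
python3 fit.py
```

```text
[-0.0925 -0.0507  0.4925 -0.3219 -0.0711  0.7732  0.2511  0.0233  0.5703
 -0.3774  0.4918 -0.3696  0.3992 -0.3654  0.4064 -0.2683]
[[ 0.8 -0.8 -0.1 -0.2]
 [-0.1 -0.4 -0.1 -0.5]
 [ 0.4 -0.8 -0.6 -0.4]
 [ 0.1 -0.4 -0.9  0.7]
 [ 2.5  0.9 -0.3 -0.4]
 [ 0.9  0.2 -0.5 -0.1]
 [ 0.5 -0.4 -0.4 -1.2]
 [-0.8 -0.7  0.4 -2.6]
 [ 0.8  0.1 -0.1 -0.6]
 [ 0.9  0.  -0.1 -0.5]
 [ 1.3  0.  -0.1 -0.7]
 [ 1.2 -0.  -0.2 -0.8]]
```

```bash
cat > plan.py <<'E'
from h import *
# usage: go(x,y,z,yaw_of_tool_y_deg or None)  -> prints tool-frame offset (cm) & rotvec
def state():
    s=ctrl.sense(); return s,np.array(s["position"]),R.from_quat(s["eef_rot"])
def down(yaw):
    a=np.radians(yaw); y=np.array([np.cos(a),np.sin(a),0]); z=np.array([0,0,-1.]); return R.from_matrix(np.column_stack([np.cross(y,z),y,z]))
def go(pos,yaw=None,Rt=None,n=None):
    s,p,r=state()
    if Rt is None and yaw is not None:
        Rt=min((down(yaw),down(yaw+180)),key=lambda q:(r.inv()*q).magnitude())
    off=r.inv().apply(np.array(pos)-p)*100
    rv=np.zeros(3) if Rt is None else (r.inv()*Rt).as_rotvec()
    y=r.as_matrix()[:,1]
    print("t",round(s["t"],2),"p",p.round(4),"yaw",np.degrees(np.arctan2(y[1],y[0])).round(1),"tilt",np.degrees(np.arccos(-r.as_matrix()[2,2])).round(1),"F",np.round(s["wrist_force"],1),"g",round(s["grip_width"]*8.54,2),"j",np.round(s["joints"],2))
    print("off cm",off.round(2),"rot",rv.round(3))
    if n: print(" /n",(off/n).round(2),(rv/n).round(3))
    if Rt is not None: print("off in final frame",(Rt.inv().apply(np.array(pos)-p)*100).round(2))
    return off,rv
E
python3 - <<'E'
from plan import *
go([.42,.1,.27],-4,n=8)
E
```

```text
t 0.35 p [0.1916 0.4887 0.2312] yaw 68.6 tilt 0.0 F [-0.2  0.8  0.8] g 8.57 j [ 1.05  0.34  1.52  0.    1.28 -0.15]
off cm [-35.45 -27.85  -3.88] rot [-0.     0.     1.267]
 /n [-4.43 -3.48 -0.48] [-0.     0.     0.158]
off in final frame [-37.18  25.49  -3.88]
```

Request:
{"method": "apply_moves", "body": {
  "targets": [
    {"rotation": [0,0,0],"offset": [-4.4,-3.5,-0.5],"gripper": 6.5},
    {"rotation": [0,0,0],"offset": [-4.4,-3.5,-0.5],"gripper": 6.5},
    {"rotation": [0,0,0],"offset": [-4.4,-3.5,-0.5],"gripper": 6.5},
    {"rotation": [0,0,0],"offset": [-4.4,-3.5,-0.5],"gripper": 6.5},
    {"rotation": [0,0,0],"offset": [-4.4,-3.5,-0.5],"gripper": 6.5},
    {"rotation": [0,0,0],"offset": [-4.4,-3.5,-0.5],"gripper": 6.5},
    {"rotation": [0,0,0],"offset": [-4.4,-3.5,-0.5],"gripper": 6.5},
    {"rotation": [0,0,0.18],"offset": [0,0,0],"gripper": 6.5},
    {"rotation": [0,0,0.18],"offset": [0,0,0],"gripper": 6.5},
    {"rotation": [0,0,0.18],"offset": [0,0,0],"gripper": 6.5}
  ]
}}

```text
t: 1.6
position: [0.3961, 0.1369, 0.2676]
eef_rot: [0.447, 0.894, 0.001, 0.002]
wrist_force: [0.6, -0.3, 0.4]
grip_width: 0.762
```

```bash
python3 - <<'E'
from plan import *
go([.42,-.3,.27],-4,n=9)
E
```

```text
t 1.6 p [0.3961 0.1369 0.2676] yaw 36.9 tilt 0.3 F [ 0.6 -0.3  0.4] g 6.51 j [ 0.15  0.11  1.72 -0.    1.3  -0.49]
off cm [-36.4  -24.29  -0.25] rot [0.004 0.001 0.713]
 /n [-4.04 -2.7  -0.03] [0.    0.    0.079]
off in final frame [-43.42   5.43  -0.24]
```

Request:
{"method": "apply_moves", "body": {
  "targets": [
    {"rotation": [0,0,0.178],"offset": [0,0,0],"gripper": 6.5},
    {"rotation": [0,0,0.178],"offset": [0,0,0],"gripper": 6.5},
    {"rotation": [0,0,0.178],"offset": [0,0,0],"gripper": 6.5},
    {"rotation": [0,0,0.178],"offset": [0,0,0],"gripper": 6.5},
    {"rotation": [0,0,0],"offset": [-6.2,0.8,0],"gripper": 6.5},
    {"rotation": [0,0,0],"offset": [-6.2,0.8,0],"gripper": 6.5},
    {"rotation": [0,0,0],"offset": [-6.2,0.8,0],"gripper": 6.5},
    {"rotation": [0,0,0],"offset": [-6.2,0.8,0],"gripper": 6.5},
    {"rotation": [0,0,0],"offset": [-6.2,0.8,0],"gripper": 6.5},
    {"rotation": [0,0,0],"offset": [-6.2,0.8,0],"gripper": 6.5}
  ]
}}

```text
t: 2.85
position: [0.4099, -0.2382, 0.2687]
eef_rot: [0.737, 0.676, 0.004, 0.003]
wrist_force: [1.5, 1.3, -0.1]
grip_width: 0.764
```

```bash
python3 - <<'E'
from plan import *
go([.42,-.3,.27],-4,n=9)
c=cam("wrist"); cv2.imwrite("pics/w1.png",c["image"]); T=c["extrinsics"]; print((-T[:3,:3].T@T[:3,3]).round(3), c["f"], T[2,:3].round(3))
E
```

```text
t 2.85 p [ 0.4099 -0.2382  0.2687] yaw -5.0 tilt 0.6 F [ 1.5  1.3 -0.1] g 6.53 j [-0.69  0.21  1.6   0.01  1.32 -0.61]
off cm [-6.07  1.54 -0.12] rot [ 0.01  -0.001 -0.017]
 /n [-0.67  0.17 -0.01] [ 0.001 -0.    -0.002]
off in final frame [-6.09  1.44 -0.13]
[ 0.415 -0.165  0.411] 308.26146835045967 [-0.016 -0.285 -0.959]
```

View pics/w1.png

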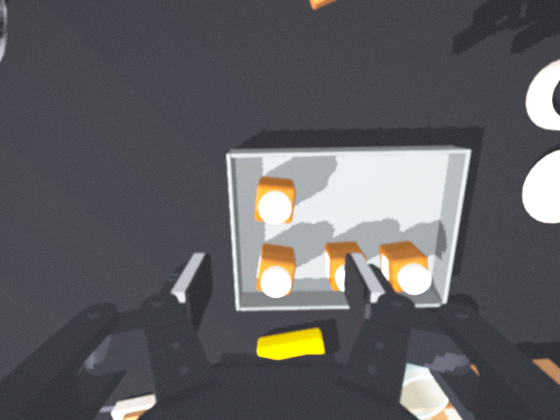

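```bash
python3 - <<'E'
from plan import *
c=cam("wrist"); crop(c,225,140,475,315,3.2,"pics/w1c.png")
for u,v in [(275,207),(275,281),(345,274),(413.5,279)]: print(unproj(c,u,v,.077).round(4))
for u,v in [(229,152),(469,150)]: print(unproj(c,u,v,.045).round(4))
E
```

```text
[ 0.4063 -0.2714  0.077 ]
[ 0.3975 -0.365   0.077 ]
[ 0.4827 -0.3638  0.077 ]
[ 0.5659 -0.3788  0.077 ]
[ 0.3582 -0.2089  0.045 ]
[ 0.6397 -0.2328  0.045 ]
```

View pics/w1c.png

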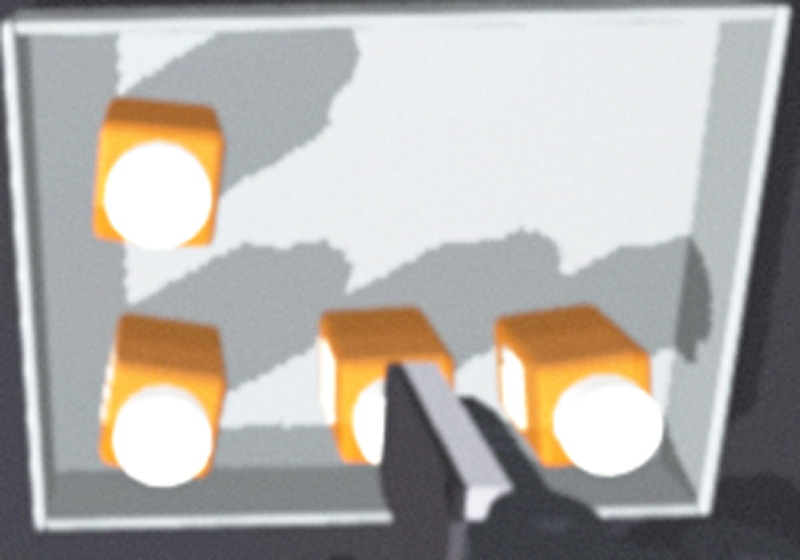

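```bash
python3 - <<'E'
from plan import *
go([.406,-.270,.12],-9,n=5)
E
```

```text
t 2.95 p [ 0.4098 -0.2415  0.268 ] yaw -5.3 tilt 0.5 F [ 0.1  1.3 -0.4] g 6.55 j [-0.7   0.22  1.59  0.    1.32 -0.61]
off cm [-2.86 -0.25 14.8 ] rot [0.009 0.    0.065]
 /n [-0.57 -0.05  2.96] [0.002 0.    0.013]
off in final frame [-2.87  0.07 14.8 ]
```

Request:
{"method": "apply_moves", "body": {
  "targets": [
    {"rotation": [0.009,0,0.065],"offset": [0,0,0],"gripper": 6.2},
    {"rotation": [0,0,0],"offset": [-0.7,0,3.8],"gripper": 6.2},
    {"rotation": [0,0,0],"offset": [-0.7,0,3.8],"gripper": 6.2},
    {"rotation": [0,0,0],"offset": [-0.7,0,3.8],"gripper": 6.2},
    {"rotation": [0,0,0],"offset": [-0.7,0,3.8],"gripper": 6.2},
    {"rotation": [0,0,0],"offset": [0,0,0],"gripper": 6.2},
    {"rotation": [0,0,0],"offset": [0,0,0],"gripper": 6.2},
    {"rotation": [0,0,0],"offset": [0,0,0],"gripper": 6.2},
    {"rotation": [0,0,0],"offset": [0,0,0],"gripper": 6.2},
    {"rotation": [0,0,0],"offset": [0,0,0],"gripper": 6.2}
  ]
}}

```text
t: 4.2
position: [0.408, -0.2705, 0.1177]
eef_rot: [0.761, 0.648, 0.001, 0.005]
wrist_force: [0.3, -0.7, 0.0]
grip_width: 0.725
```

```bash
python3 - <<'E'
from plan import *
go([.406,-.270,.03],-9,n=5)
c=cam("wrist"); cv2.imwrite("pics/w2.png",c["image"])
s,p,r=state()
for z in (0,.019): print(np.round(proj(c,p-r.apply([0,0,z])),1))
print(np.round(proj(c,[p[0],p[1],.077]),1), unproj(c,277,270,.077))
E
```

```text
t 4.2 p [ 0.408  -0.2705  0.1177] yaw -9.2 tilt 0.6 F [ 0.3 -0.7  0. ] g 6.19 j [-0.74  0.4   1.79  0.    0.94 -0.58]
off cm [ 0.06 -0.28  8.77] rot [ 0.009  0.005 -0.003]
 /n [ 0.01 -0.06  1.75] [ 0.002  0.001 -0.001]
off in final frame [ 0.01 -0.2   8.77]
[278.4 266.3]
[278.6 286.1]
[277.7 235.9] [ 0.40364279 -0.29426735  0.077     ]
```

View pics/w2.png

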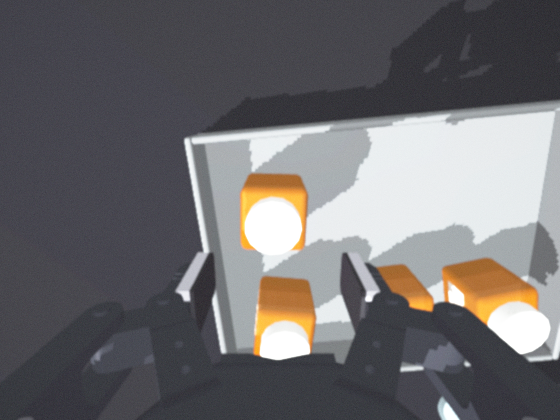

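Request:
{"method": "apply_moves", "body": {
  "targets": [
    {"rotation": [0.009,0.005,0],"offset": [-0.4,-0.4,0.5],"gripper": 5.7},
    {"rotation": [0,0,0],"offset": [0,0,2.0],"gripper": 5.7},
    {"rotation": [0,0,0],"offset": [0,0,2.0],"gripper": 5.7},
    {"rotation": [0,0,0],"offset": [0,0,2.0],"gripper": 5.7},
    {"rotation": [0,0,0],"offset": [0,0,1.5],"gripper": 5.7},
    {"rotation": [0,0,0],"offset": [0,0,0.5],"gripper": 5.7},
    {"rotation": [0,0,0],"offset": [0,0,0],"gripper": 5.7},
    {"rotation": [0,0,0],"offset": [0,0,0],"gripper": 3},
    {"rotation": [0,0,0],"offset": [0,0,0],"gripper": 3},
    {"rotation": [0,0,0],"offset": [0,0,0],"gripper": 3}
  ]
}}

```text
t: 5.5
position: [0.4026, -0.2762, 0.0309]
eef_rot: [0.762, 0.648, -0.0, 0.0]
wrist_force: [0.1, 0.6, -2.2]
grip_width: 0.532
```

```bash
python3 - <<'E'
from plan import *
go([.404,-.266,.03],-9)
c=cam("wrist"); cv2.imwrite("pics/w3.png",c["image"])
E
```

```text
t 5.5 p [ 0.4026 -0.2762  0.0309] yaw -9.2 tilt 0.0 F [ 0.1  0.6 -2.2] g 4.54 j [-0.76  0.54  1.86 -0.    0.74 -0.6 ]
off cm [ 1.03 -0.03  0.09] rot [-0.     0.001 -0.004]
off in final frame [ 1.03 -0.02  0.09]
```

View pics/w3.png

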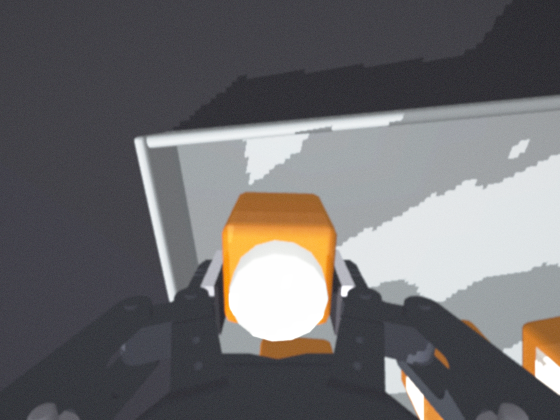

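Request:
{"method": "apply_moves", "body": {
  "targets": [
    {"rotation": [0,0,0],"offset": [0,0,0],"gripper": 5.4},
    {"rotation": [0,0,0],"offset": [0,0,0],"gripper": 5.4},
    {"rotation": [0,0,0],"offset": [0.8,0,0.1],"gripper": 5.4},
    {"rotation": [0,0,0],"offset": [0,0,0],"gripper": 5.4},
    {"rotation": [0,0,0],"offset": [0,0,0],"gripper": 3},
    {"rotation": [0,0,0],"offset": [0,0,0],"gripper": 3},
    {"rotation": [0,0,0],"offset": [0,0,0],"gripper": 3},
    {"rotation": [0,0,0],"offset": [0,0,-2],"gripper": 3},
    {"rotation": [0,0,0],"offset": [0,0,-5],"gripper": 3},
    {"rotation": [0,0,0],"offset": [0,0,-5],"gripper": 3}
  ]
}}

```text
t: 6.8
position: [0.402, -0.2658, 0.1489]
eef_rot: [0.762, 0.648, -0.001, -0.005]
wrist_force: [0.7, -0.2, -1.6]
grip_width: 0.533
```

```bash
python3 - <<'E'
from plan import *
go([.45,.15,.22],0)
c=cam("wrist"); cv2.imwrite("pics/w4.png",c["image"])
E
```

```text
t 6.8 p [ 0.402  -0.2658  0.1489] yaw -9.2 tilt 0.6 F [ 0.7 -0.2 -1.6] g 4.56 j [-0.74  0.36  1.75 -0.    1.04 -0.58]
off cm [41.85 -1.99 -6.87] rot [-0.008 -0.006 -0.161]
off in final frame [41.58  4.8  -7.11]
```

View pics/w4.png

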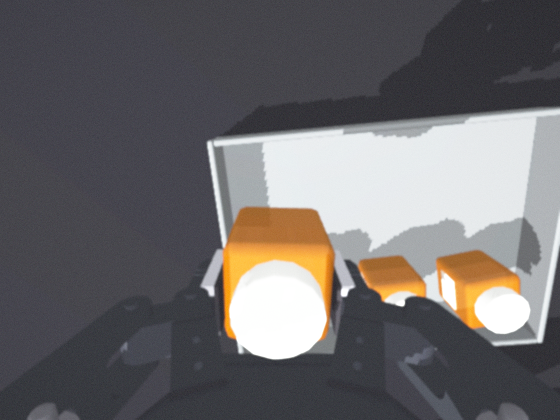

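```bash
cat >> h.py <<'E'
K={"top":-.0925,"side":-.0507}
def un(c,k,u,v,z):
    x=(u-c["cx"])/c["f"]; y=(v-c["cy"])/c["f"]; X,Y=x,y
    for _ in range(20): s=1+k*(X*X+Y*Y); X,Y=x/s,y/s
    return unproj(c,c["cx"]+c["f"]*X,c["cy"]+c["f"]*Y,z)
E
python3 - <<'E'
from h import *
c=cam("top");s=cam("side")
f=lambda a,b:((a+.5)/4.4-.5+140,(b+.5)/4.4-.5+110)
print("div cross",[un(c,K["top"],*f(*q),.040).round(4) for q in [(258,443),(367,438)]])
print("bar", [un(c,K["top"],*f(*q),.050).round(4) for q in [(222,602),(356,596)]])
print("deye",un(c,K["top"],*f(445,568),.085).round(4),"ceye",un(c,K["top"],*f(486,345),.085).round(4))
print("panel top", [un(c,K["top"],*f(*q),.09).round(4) for q in [(122,562),(490,543)]])
g=lambda a,b:((a+.5)/3.7-.5+190,(b+.5)/3.7-.5+100)
print("side deye",un(s,K["side"],*g(130,328),.075).round(4),"ceye",un(s,K["side"],*g(326,302),.075).round(4))
print("side bar",[un(s,K["side"],*g(*q),.05).round(4) for q in [(53,245),(87,308)]])
print("side div", [un(s,K["side"],*g(*q),.04).round(4) for q in [(173,195),(210,243),(245,290)]])
crop(s,190,120,350,220,5,"pics/s2.png")
a=.0233
for dx in (-.16,):
  pass
E
```

```text
div cross [array([0.5865, 0.2908, 0.04  ]), array([0.5886, 0.2047, 0.04  ])]
bar [array([0.4627, 0.3181, 0.05  ]), array([0.4655, 0.2134, 0.05  ])]
deye [0.486  0.1404 0.085 ] ceye [0.6543 0.1067 0.085 ]
panel top [array([0.4951, 0.3854, 0.09  ]), array([0.5041, 0.1058, 0.09  ])]
side deye [0.4872 0.1365 0.075 ] ceye [0.6464 0.1065 0.075 ]
side bar [array([0.464 , 0.3177, 0.05  ]), array([0.4679, 0.2116, 0.05  ])]
side div [array([0.5927, 0.3703, 0.04  ]), array([0.5996, 0.2781, 0.04  ]), array([0.6047, 0.196 , 0.04  ])]
```

View pics/s2.png

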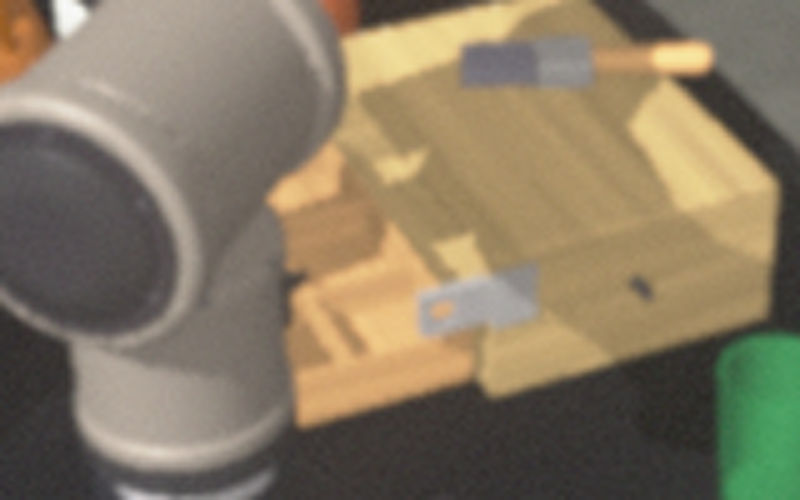

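```bash
cat >> plan.py <<'E'
def path(wps,vmax=5.5,wmax=.175):
    """wps: list of (pos, yaw or None(keep), short?) ; simulate rows"""
    s,p,r=state(); print("t",round(s["t"],2),"p",p.round(4),"g",round(s["grip_width"]*8.54,2),"F",np.round(s["wrist_force"],1))
    i=0
    for pos,yaw in wps:
        pos=np.array(pos,float)
        Rt=r if yaw is None else down(yaw)
        d=np.linalg.norm(pos-p)*100; rv=(r.inv()*Rt).as_rotvec(); n=max(1,int(np.ceil(max(d/vmax,np.linalg.norm(rv)/wmax))))
        p0=p.copy(); r0=r
        for k in range(n):
            off=r.inv().apply(p0+(pos-p0)*(k+1)/n-p)*100; p=p0+(pos-p0)*(k+1)/n
            i+=1; print(i,"rot",(rv/n).round(3).tolist(),"off",off.round(1).tolist()); r=r*R.from_rotvec(rv/n)
E
python3 - <<'E'
from plan import *
path([([.42,-.2,.22],None),([.52,.15,.24],60),([.622,.335,.22],91.4)])
E
```

```text
t 6.95 p [ 0.4034 -0.2671  0.1501] g 4.51 F [-0.4 -0.3 -2.5]
1 rot [0.0, 0.0, 0.0] off [3.4, 0.3, -3.5]
2 rot [0.0, 0.0, 0.0] off [3.4, 0.3, -3.5]
3 rot [-0.0, -0.0, -0.173] off [5.2, 0.6, -0.3]
4 rot [-0.0, -0.0, -0.173] off [5.0, 1.5, -0.3]
5 rot [-0.0, -0.0, -0.173] off [4.7, 2.3, -0.3]
6 rot [-0.0, -0.0, -0.173] off [4.2, 3.1, -0.3]
7 rot [-0.0, -0.0, -0.173] off [3.6, 3.8, -0.3]
8 rot [-0.0, -0.0, -0.173] off [2.9, 4.3, -0.3]
9 rot [-0.0, -0.0, -0.173] off [2.1, 4.8, -0.3]
10 rot [0.0, 0.0, -0.137] off [0.1, 5.3, 0.5]
11 rot [0.0, 0.0, -0.137] off [-0.6, 5.2, 0.5]
12 rot [0.0, 0.0, -0.137] off [-1.3, 5.1, 0.5]
13 rot [0.0, 0.0, -0.137] off [-2.0, 4.9, 0.5]
```

Request:
{"method": "apply_moves", "body": {
  "targets": [
    {"rotation": [0,0,0],"offset": [3.4,0.3,-3.5],"gripper": 3},
    {"rotation": [0,0,0],"offset": [3.4,0.3,-3.5],"gripper": 3},
    {"rotation": [0,0,-0.173],"offset": [5.2,0.6,-0.3],"gripper": 3},
    {"rotation": [0,0,-0.173],"offset": [5.0,1.5,-0.3],"gripper": 3},
    {"rotation": [0,0,-0.173],"offset": [4.7,2.3,-0.3],"gripper": 3},
    {"rotation": [0,0,-0.173],"offset": [4.2,3.1,-0.3],"gripper": 3},
    {"rotation": [0,0,-0.173],"offset": [3.6,3.8,-0.3],"gripper": 3},
    {"rotation": [0,0,-0.173],"offset": [2.9,4.3,-0.3],"gripper": 3},
    {"rotation": [0,0,-0.173],"offset": [2.1,4.8,-0.3],"gripper": 3},
    {"rotation": [0,0,-0.137],"offset": [0.1,5.3,0.5],"gripper": 3}
  ]
}}

```text
t: 8.2
position: [0.5368, 0.2117, 0.2215]
eef_rot: [0.173, 0.985, 0.001, -0.016]
wrist_force: [1.6, 0.1, -1.7]
grip_width: 0.53
```

```bash
python3 - <<'E'
from plan import *
path([([.622,.335,.22],91.4),([.622,.335,.10],None)])
E
```

```text
t 8.2 p [0.5368 0.2117 0.2215] g 4.53 F [ 1.6  0.1 -1.7]
1 rot [0.001, -0.011, -0.124] off [-1.3, 4.8, -0.0]
2 rot [0.001, -0.011, -0.124] off [-1.9, 4.6, 0.0]
3 rot [0.001, -0.011, -0.124] off [-2.4, 4.4, 0.0]
4 rot [0.0, 0.0, 0.0] off [-0.0, -0.0, 4.0]
5 rot [0.0, 0.0, 0.0] off [-0.0, -0.0, 4.0]
6 rot [0.0, 0.0, 0.0] off [-0.0, -0.0, 4.0]
```

Request:
{"method": "apply_moves", "body": {
  "targets": [
    {"rotation": [0,-0.011,-0.124],"offset": [-1.3,4.8,0],"gripper": 3},
    {"rotation": [0,-0.011,-0.124],"offset": [-1.9,4.6,0],"gripper": 3},
    {"rotation": [0,-0.011,-0.124],"offset": [-2.4,4.4,0],"gripper": 3},
    {"rotation": [0,0,0],"offset": [0,0,4],"gripper": 3},
    {"rotation": [0,0,0],"offset": [0,0,4],"gripper": 3},
    {"rotation": [0,0,0],"offset": [0,0,0],"gripper": 3},
    {"rotation": [0,0,0],"offset": [0,0,0],"gripper": 3},
    {"rotation": [0,0,0],"offset": [0,0,0],"gripper": 3},
    {"rotation": [0,0,0],"offset": [0,0,0],"gripper": 3},
    {"rotation": [0,0,0],"offset": [0,0,0],"gripper": 3}
  ]
}}

```text
t: 9.45
position: [0.6212, 0.3421, 0.1234]
eef_rot: [-0.021, 1.0, -0.001, -0.007]
wrist_force: [0.4, 0.3, -2.2]
grip_width: 0.529
```

```bash
python3 - <<'E'
from plan import *
go([.624,.335,.045],91.4)
c=cam("wrist"); cv2.imwrite("pics/w5.png",c["image"])
c=cam("top"); crop(c,140,100,340,260,4,"pics/t5.png")
E
```

```text
t 9.45 p [0.6212 0.3421 0.1234] yaw 92.4 tilt 0.8 F [ 0.4  0.3 -2.2] g 4.51 j [ 0.39  0.78  1.06  0.    1.31 -1.22]
off cm [-0.35 -0.71  7.84] rot [-0.002 -0.013  0.018]
off in final frame [-0.26 -0.72  7.84]
```

View pics/w5.png

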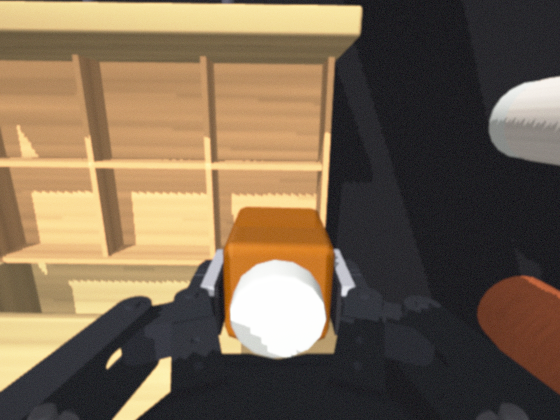

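View pics/t5.png

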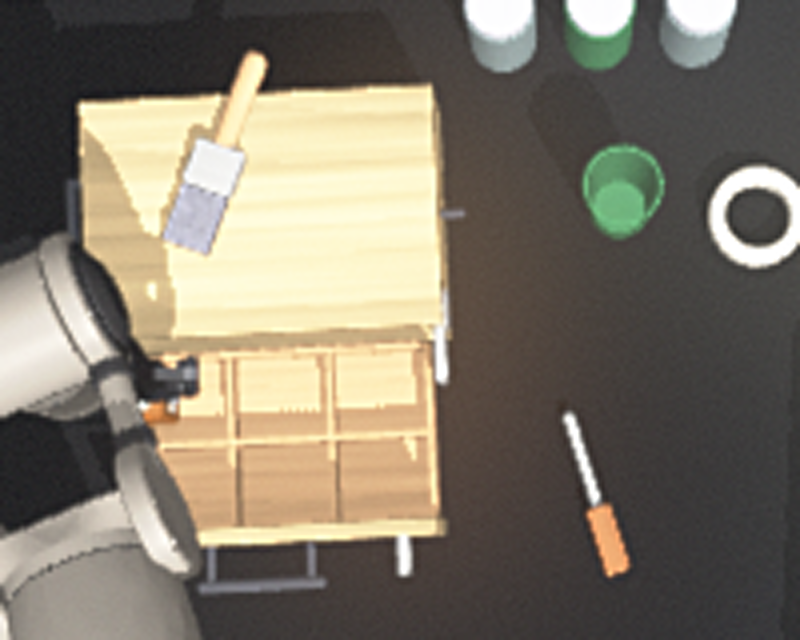

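```bash
python3 - <<'E'
from plan import *
c=cam("wrist")
for k in (0,-.09):
  print([un(c,k,u,v,z).round(4) for u,v,z in [(210,165,.04),(94,166,.04),(323,166,.042),(330,140,.044)]])
go([.624,.335,.045],91.4)
E
```

```text
[array([0.5844, 0.2919, 0.04  ]), array([0.5886, 0.2067, 0.04  ]), array([0.5814, 0.3746, 0.042 ]), array([0.5626, 0.3777, 0.044 ])]
[array([0.5842, 0.2916, 0.04  ]), array([0.5877, 0.2018, 0.04  ]), array([0.5813, 0.3747, 0.042 ]), array([0.5623, 0.3779, 0.044 ])]
t 9.6 p [0.621  0.3421 0.1228] yaw 92.4 tilt 0.8 F [-0.1  0.1 -1.8] g 4.55 j [ 0.39  0.78  1.06  0.    1.31 -1.22]
off cm [-0.37 -0.7   7.78] rot [-0.002 -0.014  0.018]
off in final frame [-0.28 -0.72  7.78]
```

Request:
{"method": "apply_moves", "body": {
  "targets": [
    {"rotation": [0,-0.013,0.018],"offset": [-0.3,-0.7,0],"gripper": 3},
    {"rotation": [0,0,0],"offset": [0,0,2],"gripper": 3},
    {"rotation": [0,0,0],"offset": [0,0,2.5],"gripper": 3},
    {"rotation": [0,0,0],"offset": [0,0,2],"gripper": 3},
    {"rotation": [0,0,0],"offset": [0,0,1.2],"gripper": 3},
    {"rotation": [0,0,0],"offset": [0,0,0],"gripper": 3},
    {"rotation": [0,0,0],"offset": [0,0,0],"gripper": 5.8},
    {"rotation": [0,0,0],"offset": [0,0,0],"gripper": 5.8},
    {"rotation": [0,0,0],"offset": [0,0,-1],"gripper": 5.8},
    {"rotation": [0,0,0],"offset": [0,0,-4],"gripper": 6}
  ]
}}

```text
t: 10.85
position: [0.6257, 0.3327, 0.0968]
eef_rot: [-0.01, 1.0, -0.001, 0.002]
wrist_force: [-0.2, -0.7, 0.3]
grip_width: 0.704
```

```bash
python3 - <<'E'
from plan import *
c=cam("wrist"); cv2.imwrite("pics/w6.png",c["image"])
path([([.61,.33,.2],91.4),([.50,.0,.25],30),([.41,-.365,.22],-15)])
E
```

```text
t 10.9 p [0.6292 0.3342 0.1055] g 5.99 F [2.2 0.6 5.1]
1 rot [0.001, 0.008, -0.002] off [0.9, -0.2, -4.7]
2 rot [0.001, 0.008, -0.002] off [0.9, -0.2, -4.7]
3 rot [-0.0, -0.0, 0.153] off [1.7, -4.7, -0.7]
4 rot [-0.0, -0.0, 0.153] off [1.0, -4.9, -0.7]
5 rot [-0.0, -0.0, 0.153] off [0.2, -5.0, -0.7]
6 rot [-0.0, -0.0, 0.153] off [-0.6, -4.9, -0.7]
7 rot [-0.0, -0.0, 0.153] off [-1.3, -4.8, -0.7]
8 rot [-0.0, -0.0, 0.153] off [-2.0, -4.5, -0.7]
9 rot [-0.0, -0.0, 0.153] off [-2.7, -4.2, -0.7]
10 rot [0.0, 0.0, 0.112] off [-3.9, -3.7, 0.4]
11 rot [0.0, 0.0, 0.112] off [-4.3, -3.3, 0.4]
12 rot [0.0, 0.0, 0.112] off [-4.6, -2.8, 0.4]
13 rot [0.0, 0.0, 0.112] off [-4.9, -2.2, 0.4]
14 rot [0.0, 0.0, 0.112] off [-5.1, -1.7, 0.4]
15 rot [0.0, 0.0, 0.112] off [-5.3, -1.1, 0.4]
16 rot [0.0, 0.0, 0.112] off [-5.3, -0.5, 0.4]
```

View pics/w6.png

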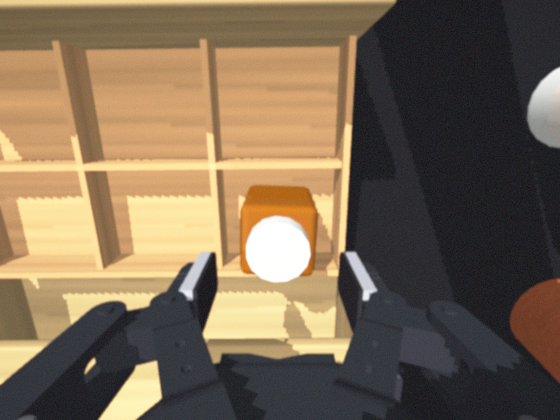

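Request:
{"method": "apply_moves", "body": {
  "targets": [
    {"rotation": [0,0,0],"offset": [0.9,-0.2,-4.7],"gripper": 6},
    {"rotation": [0,0,0],"offset": [0.9,-0.2,-4.7],"gripper": 6},
    {"rotation": [0,0,0.153],"offset": [1.7,-4.7,-0.7],"gripper": 6},
    {"rotation": [0,0,0.153],"offset": [1.0,-4.9,-0.7],"gripper": 6},
    {"rotation": [0,0,0.153],"offset": [0.2,-5.0,-0.7],"gripper": 6},
    {"rotation": [0,0,0.153],"offset": [-0.6,-4.9,-0.7],"gripper": 6},
    {"rotation": [0,0,0.153],"offset": [-1.3,-4.8,-0.7],"gripper": 6},
    {"rotation": [0,0,0.153],"offset": [-2.0,-4.5,-0.7],"gripper": 6},
    {"rotation": [0,0,0.153],"offset": [-2.7,-4.2,-0.7],"gripper": 6},
    {"rotation": [0,0,0.112],"offset": [-3.9,-3.7,0.4],"gripper": 6}
  ]
}}

```text
t: 12.15
position: [0.4782, -0.0579, 0.2592]
eef_rot: [0.562, 0.826, 0.015, 0.019]
wrist_force: [1.1, -1.1, -0.6]
grip_width: 0.703
```

```bash
python3 - <<'E'
from plan import *
path([([.40,-.355,.2],-15),([.40,-.355,.14],None)])
E
```

```text
t 12.15 p [ 0.4782 -0.0579  0.2592] g 6.0 F [ 1.1 -1.1 -0.6]
1 rot [0.008, -0.0, 0.106] off [-4.1, -3.1, 0.9]
2 rot [0.008, -0.0, 0.106] off [-4.4, -2.6, 0.9]
3 rot [0.008, -0.0, 0.106] off [-4.7, -2.1, 0.9]
4 rot [0.008, -0.0, 0.106] off [-4.9, -1.6, 1.0]
5 rot [0.008, -0.0, 0.106] off [-5.0, -1.1, 1.0]
6 rot [0.008, -0.0, 0.106] off [-5.1, -0.5, 1.0]
7 rot [0.0, 0.0, 0.0] off [0.0, -0.0, 3.0]
8 rot [0.0, 0.0, 0.0] off [0.0, -0.0, 3.0]
```

Request:
{"method": "apply_moves", "body": {
  "targets": [
    {"rotation": [0.008,0,0.106],"offset": [-4.1,-3.1,0.9],"gripper": 6},
    {"rotation": [0.008,0,0.106],"offset": [-4.4,-2.6,0.9],"gripper": 6},
    {"rotation": [0.008,0,0.106],"offset": [-4.7,-2.1,0.9],"gripper": 6},
    {"rotation": [0.008,0,0.106],"offset": [-4.9,-1.6,1.0],"gripper": 6},
    {"rotation": [0.008,0,0.106],"offset": [-5.0,-1.1,1.0],"gripper": 6},
    {"rotation": [0.008,0,0.106],"offset": [-5.1,-0.5,1.0],"gripper": 6},
    {"rotation": [0,0,0],"offset": [0,0,3],"gripper": 6},
    {"rotation": [0,0,0],"offset": [0,0,3],"gripper": 6},
    {"rotation": [0,0,0],"offset": [0,0,0],"gripper": 6},
    {"rotation": [0,0,0],"offset": [0,0,0],"gripper": 6}
  ]
}}

```text
t: 13.4
position: [0.3973, -0.3727, 0.1524]
eef_rot: [0.801, 0.598, 0.004, 0.014]
wrist_force: [-0.9, -0.0, 0.6]
grip_width: 0.705
```

```bash
python3 - <<'E'
from plan import *
go([.399,-.365,.03],-15)
c=cam("wrist"); cv2.imwrite("pics/w7.png",c["image"])
s,p,r=state(); print(np.round(proj(c,[.399,-.365,.077]),1))
E
```

```text
t 13.4 p [ 0.3973 -0.3727  0.1524] yaw -16.6 tilt 1.7 F [-0.9 -0.   0.6] g 6.02 j [-0.9   0.44  1.61  0.01  1.07 -0.61]
off cm [ 0.92 -0.39 12.23] rot [ 0.027  0.011 -0.027]
off in final frame [ 0.79 -0.04 12.24]
[274.7 207.3]
```

View pics/w7.png

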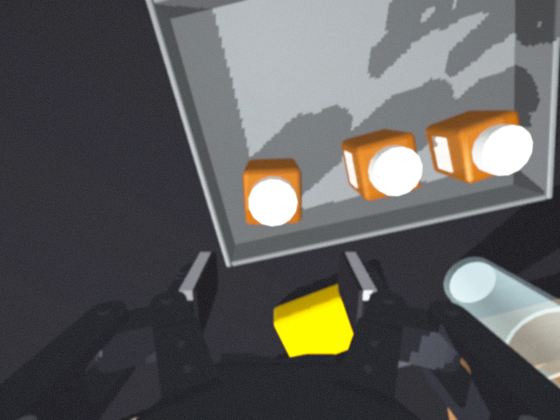

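Request:
{"method": "apply_moves", "body": {
  "targets": [
    {"rotation": [0.027,0.011,0],"offset": [0,0,0],"gripper": 5.8},
    {"rotation": [0,0,0],"offset": [1.0,-0.2,3],"gripper": 5.8},
    {"rotation": [0,0,0],"offset": [0,0,3.2],"gripper": 5.8},
    {"rotation": [0,0,0],"offset": [0,0,3],"gripper": 5.8},
    {"rotation": [0,0,0],"offset": [0,0,2],"gripper": 5.8},
    {"rotation": [0,0,0],"offset": [0,0,1],"gripper": 5.8},
    {"rotation": [0,0,0],"offset": [0,0,0],"gripper": 5.8},
    {"rotation": [0,0,0],"offset": [0,0,0],"gripper": 3},
    {"rotation": [0,0,0],"offset": [0,0,0],"gripper": 3},
    {"rotation": [0,0,0],"offset": [0,0,0],"gripper": 3}
  ]
}}

```text
t: 14.7
position: [0.4057, -0.3678, 0.0415]
eef_rot: [0.8, 0.6, 0.0, 0.012]
wrist_force: [0.2, -0.6, -1.5]
grip_width: 0.526
```

```bash
python3 - <<'E'
from plan import *
go([.398,-.362,.03],-15)
path([([.40,-.362,.12],None),([.42,-.25,.22],None),([.47,.0,.24],50),([.624,.249,.22],91.8)])
E
```

```text
t 14.7 p [ 0.4057 -0.3678  0.0415] yaw -16.3 tilt 1.4 F [ 0.2 -0.6 -1.5] g 4.49 j [-0.88  0.59  1.71 -0.    0.82 -0.59]
off cm [ 0.35 -0.93  1.12] rot [ 0.02   0.014 -0.023]
off in final frame [ 0.36 -0.89  1.15]
t 14.7 p [ 0.4057 -0.3678  0.0415] g 4.49 F [ 0.2 -0.6 -1.5]
1 rot [0.0, 0.0, 0.0] off [0.1, -0.3, -3.9]
2 rot [0.0, 0.0, 0.0] off [0.1, -0.3, -3.9]
3 rot [0.0, 0.0, 0.0] off [3.7, -0.3, -3.4]
4 rot [0.0, 0.0, 0.0] off [3.7, -0.3, -3.4]
5 rot [0.0, 0.0, 0.0] off [3.7, -0.3, -3.4]
6 rot [0.001, 0.003, -0.165] off [3.6, -0.3, -0.3]
7 rot [0.001, 0.003, -0.165] off [3.6, 0.3, -0.3]
8 rot [0.001, 0.003, -0.165] off [3.5, 0.9, -0.3]
9 rot [0.001, 0.003, -0.165] off [3.3, 1.5, -0.3]
10 rot [0.001, 0.003, -0.165] off [3.1, 2.0, -0.3]
11 rot [0.001, 0.003, -0.165] off [2.7, 2.5, -0.3]
12 rot [0.001, 0.003, -0.165] off [2.2, 2.9, -0.3]
13 rot [0.0, 0.0, -0.122] off [0.7, 4.8, 0.3]
14 rot [0.0, 0.0, -0.122] off [0.1, 4.9, 0.3]
15 rot [0.0, 0.0, -0.122] off [-0.5, 4.9, 0.3]
16 rot [0.0, 0.0, -0.122] off [-1.1, 4.8, 0.3]
17 rot [0.0, 0.0, -0.122] off [-1.6, 4.6, 0.3]
18 rot [0.0, 0.0, -0.122] off [-2.2, 4.4, 0.3]
```

Request:
{"method": "apply_moves", "body": {
  "targets": [
    {"rotation": [0,0,0],"offset": [0,0,0],"gripper": 5.6},
    {"rotation": [0,0,0],"offset": [0,0,0],"gripper": 5.6},
    {"rotation": [0.02,0.014,0],"offset": [0.3,0,0],"gripper": 5.6},
    {"rotation": [0,0,0],"offset": [0,0,1],"gripper": 5.6},
    {"rotation": [0,0,0],"offset": [0,0,0.2],"gripper": 5.6},
    {"rotation": [0,0,0],"offset": [0,0,0],"gripper": 3},
    {"rotation": [0,0,0],"offset": [0,0,0],"gripper": 3},
    {"rotation": [0,0,0],"offset": [0,0,0],"gripper": 3},
    {"rotation": [0,0,0],"offset": [0,0,0],"gripper": 3},
    {"rotation": [0,0,0],"offset": [0,0,-2],"gripper": 3}
  ]
}}

```text
t: 15.95
position: [0.4062, -0.3642, 0.048]
eef_rot: [0.8, 0.6, 0.0, -0.002]
wrist_force: [-0.5, -0.8, -1.6]
grip_width: 0.534
```

```bash
python3 - <<'E'
from plan import *
c=cam("wrist"); cv2.imwrite("pics/w8.png",c["image"])
path([([.41,-.362,.12],None),([.42,-.25,.22],None),([.47,.0,.24],50),([.624,.249,.22],91.8)])
E
```

```text
t 16.0 p [ 0.4076 -0.3658  0.0512] g 4.56 F [ 1.3 -0.9  0.9]
1 rot [0.0, 0.0, 0.0] off [0.2, 0.1, -3.4]
2 rot [0.0, 0.0, 0.0] off [0.2, 0.1, -3.4]
3 rot [0.0, 0.0, 0.0] off [3.7, -0.7, -3.3]
4 rot [0.0, 0.0, 0.0] off [3.7, -0.7, -3.3]
5 rot [0.0, 0.0, 0.0] off [3.7, -0.7, -3.3]
6 rot [0.0, 0.0, -0.165] off [3.6, -0.3, -0.3]
7 rot [0.0, 0.0, -0.165] off [3.6, 0.3, -0.3]
8 rot [0.0, 0.0, -0.165] off [3.5, 0.9, -0.3]
9 rot [0.0, 0.0, -0.165] off [3.3, 1.4, -0.3]
10 rot [0.0, 0.0, -0.165] off [3.1, 2.0, -0.3]
11 rot [0.0, 0.0, -0.165] off [2.7, 2.5, -0.3]
12 rot [0.0, 0.0, -0.165] off [2.3, 2.9, -0.3]
13 rot [-0.0, -0.0, -0.122] off [0.7, 4.8, 0.3]
14 rot [-0.0, -0.0, -0.122] off [0.1, 4.9, 0.3]
15 rot [-0.0, -0.0, -0.122] off [-0.5, 4.9, 0.3]
16 rot [-0.0, -0.0, -0.122] off [-1.1, 4.8, 0.3]
17 rot [-0.0, -0.0, -0.122] off [-1.6, 4.6, 0.3]
18 rot [-0.0, -0.0, -0.122] off [-2.2, 4.4, 0.3]
```

View pics/w8.png

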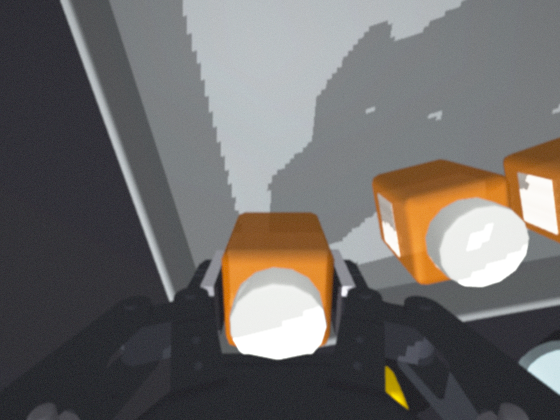

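Request:
{"method": "apply_moves", "body": {
  "targets": [
    {"rotation": [0,0,0],"offset": [0.2,0.1,-3.4],"gripper": 3},
    {"rotation": [0,0,0],"offset": [0.2,0.1,-3.4],"gripper": 3},
    {"rotation": [0,0,0],"offset": [3.7,-0.7,-3.3],"gripper": 3},
    {"rotation": [0,0,0],"offset": [3.7,-0.7,-3.3],"gripper": 3},
    {"rotation": [0,0,0],"offset": [3.7,-0.7,-3.3],"gripper": 3},
    {"rotation": [0,0,-0.165],"offset": [3.6,-0.3,-0.3],"gripper": 3},
    {"rotation": [0,0,-0.165],"offset": [3.6,0.3,-0.3],"gripper": 3},
    {"rotation": [0,0,-0.165],"offset": [3.5,0.9,-0.3],"gripper": 3},
    {"rotation": [0,0,-0.165],"offset": [3.3,1.4,-0.3],"gripper": 3},
    {"rotation": [0,0,-0.165],"offset": [3.1,2.0,-0.3],"gripper": 3}
  ]
}}

```text
t: 17.25
position: [0.4563, -0.0651, 0.2355]
eef_rot: [0.484, 0.875, 0.001, 0.0]
wrist_force: [0.8, -0.1, -2.0]
grip_width: 0.53
```

```bash
python3 - <<'E'
from plan import *
path([([.624,.249,.20],91.8),([.626,.249,.12],None)])
E
```

```text
t 17.25 p [ 0.4563 -0.0651  0.2355] g 4.52 F [ 0.8 -0.1 -2. ]
1 rot [0.0, 0.0, -0.149] off [2.5, 4.4, 0.5]
2 rot [0.0, 0.0, -0.149] off [1.8, 4.7, 0.5]
3 rot [0.0, 0.0, -0.149] off [1.1, 5.0, 0.5]
4 rot [0.0, 0.0, -0.149] off [0.4, 5.1, 0.5]
5 rot [0.0, 0.0, -0.149] off [-0.4, 5.1, 0.5]
6 rot [0.0, 0.0, -0.149] off [-1.1, 5.0, 0.5]
7 rot [0.0, 0.0, -0.149] off [-1.9, 4.7, 0.5]
8 rot [0.0, 0.0, 0.0] off [-0.1, -0.0, 4.0]
9 rot [0.0, 0.0, 0.0] off [-0.1, -0.0, 4.0]
```

Request:
{"method": "apply_moves", "body": {
  "targets": [
    {"rotation": [0,0,-0.149],"offset": [2.5,4.4,0.5],"gripper": 3},
    {"rotation": [0,0,-0.149],"offset": [1.8,4.7,0.5],"gripper": 3},
    {"rotation": [0,0,-0.149],"offset": [1.1,5.0,0.5],"gripper": 3},
    {"rotation": [0,0,-0.149],"offset": [0.4,5.1,0.5],"gripper": 3},
    {"rotation": [0,0,-0.149],"offset": [-0.4,5.1,0.5],"gripper": 3},
    {"rotation": [0,0,-0.149],"offset": [-1.1,5.0,0.5],"gripper": 3},
    {"rotation": [0,0,-0.149],"offset": [-1.9,4.7,0.5],"gripper": 3},
    {"rotation": [0,0,0],"offset": [0,0,4],"gripper": 3},
    {"rotation": [0,0,0],"offset": [0,0,3],"gripper": 3},
    {"rotation": [0,0,0],"offset": [0,0,0],"gripper": 3}
  ]
}}

```text
t: 18.5
position: [0.6229, 0.2659, 0.121]
eef_rot: [-0.037, 0.999, -0.001, -0.001]
wrist_force: [-0.0, 0.8, -1.3]
grip_width: 0.529
```

```bash
python3 - <<'E'
from plan import *
go([.626,.249,.041],91.8)
c=cam("wrist"); cv2.imwrite("pics/w9.png",c["image"])
E
```

```text
t 18.5 p [0.6229 0.2659 0.121 ] yaw 94.3 tilt 0.1 F [-0.   0.8 -1.3] g 4.52 j [ 0.29  0.71  1.2  -0.    1.23 -1.35]
off cm [-0.2 -1.7  8. ] rot [-0.001 -0.002  0.043]
off in final frame [-0.26 -1.69  8.  ]
```

View pics/w9.png

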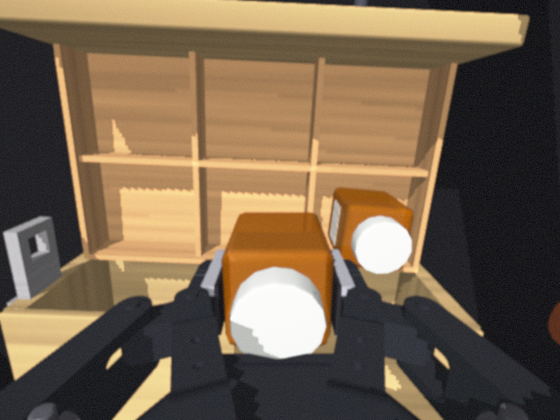

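Request:
{"method": "apply_moves", "body": {
  "targets": [
    {"rotation": [0,0,0.043],"offset": [-0.2,-1.7,0],"gripper": 3},
    {"rotation": [0,0,0],"offset": [0,0,1],"gripper": 3},
    {"rotation": [0,0,0],"offset": [0,0,2.5],"gripper": 3},
    {"rotation": [0,0,0],"offset": [0,0,2.5],"gripper": 3},
    {"rotation": [0,0,0],"offset": [0,0,1.7],"gripper": 3},
    {"rotation": [0,0,0],"offset": [0,0,0],"gripper": 3},
    {"rotation": [0,0,0],"offset": [0,0,0],"gripper": 3},
    {"rotation": [0,0,0],"offset": [0,0,0],"gripper": 3},
    {"rotation": [0,0,0],"offset": [0,0,0],"gripper": 3},
    {"rotation": [0,0,0],"offset": [0,0,0],"gripper": 3}
  ]
}}

```text
t: 19.8
position: [0.6335, 0.2467, 0.053]
eef_rot: [-0.012, 1.0, 0.002, 0.009]
wrist_force: [0.5, -0.5, -1.8]
grip_width: 0.53
```

```bash
python3 - <<'E'
from plan import *
go([.626,.249,.040],91.8)
c=cam("wrist"); cv2.imwrite("pics/w10.png",c["image"])
E
```

```text
t 19.8 p [0.6335 0.2467 0.053 ] yaw 91.3 tilt 1.0 F [ 0.5 -0.5 -1.8] g 4.53 j [ 0.26  0.78  1.28 -0.    1.07 -1.33]
off cm [0.77 0.25 1.29] rot [ 0.004  0.018 -0.008]
off in final frame [0.75 0.26 1.3 ]
```

View pics/w10.png

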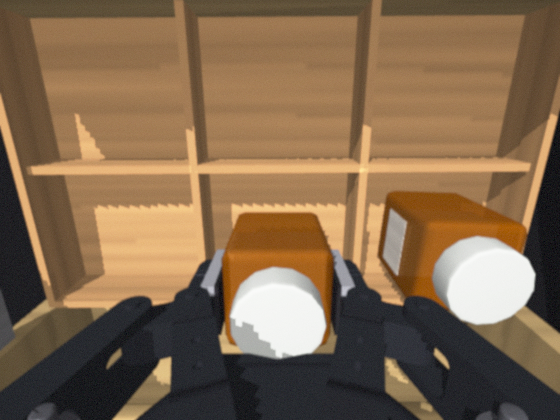

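Request:
{"method": "apply_moves", "body": {
  "targets": [
    {"rotation": [0,0.018,0],"offset": [0.8,0.2,0.4],"gripper": 3},
    {"rotation": [0,0,0],"offset": [0,0,0.8],"gripper": 3},
    {"rotation": [0,0,0],"offset": [0,0,0.2],"gripper": 3},
    {"rotation": [0,0,0],"offset": [0,0,0],"gripper": 3},
    {"rotation": [0,0,0],"offset": [0,0,0],"gripper": 5.8},
    {"rotation": [0,0,0],"offset": [0,0,0],"gripper": 5.8},
    {"rotation": [0,0,0],"offset": [0,0,-1],"gripper": 5.8},
    {"rotation": [0,0,0],"offset": [0,0,-4],"gripper": 6},
    {"rotation": [0,0,0],"offset": [0,0,-5],"gripper": 6},
    {"rotation": [0,0,0],"offset": [0,0,-5],"gripper": 6}
  ]
}}

```text
t: 21.1
position: [0.6238, 0.2476, 0.1901]
eef_rot: [-0.012, 1.0, 0.001, -0.004]
wrist_force: [0.7, -0.1, 0.9]
grip_width: 0.702
```

```bash
python3 - <<'E'
from plan import *
c=cam("wrist"); cv2.imwrite("pics/w11.png",c["image"])
path([([.55,.0,.24],40),([.49,-.33,.2],-2)])
E
```

```text
t 21.15 p [0.6268 0.2485 0.1988] g 6.01 F [ 1.7 -0.2  5.8]
1 rot [0.001, 0.0, 0.149] off [1.4, -4.1, -0.7]
2 rot [0.001, 0.0, 0.149] off [0.7, -4.3, -0.7]
3 rot [0.001, 0.0, 0.149] off [0.1, -4.3, -0.7]
4 rot [0.001, 0.0, 0.149] off [-0.5, -4.3, -0.7]
5 rot [0.001, 0.0, 0.149] off [-1.2, -4.2, -0.7]
6 rot [0.001, 0.0, 0.149] off [-1.8, -4.0, -0.7]
7 rot [-0.0, 0.0, 0.105] off [-3.1, -3.7, 0.6]
8 rot [-0.0, 0.0, 0.105] off [-3.4, -3.3, 0.6]
9 rot [-0.0, 0.0, 0.105] off [-3.8, -3.0, 0.6]
10 rot [-0.0, 0.0, 0.105] off [-4.0, -2.6, 0.6]
11 rot [-0.0, 0.0, 0.105] off [-4.3, -2.1, 0.6]
12 rot [-0.0, 0.0, 0.105] off [-4.5, -1.7, 0.6]
13 rot [-0.0, 0.0, 0.105] off [-4.6, -1.2, 0.6]
```

View pics/w11.png

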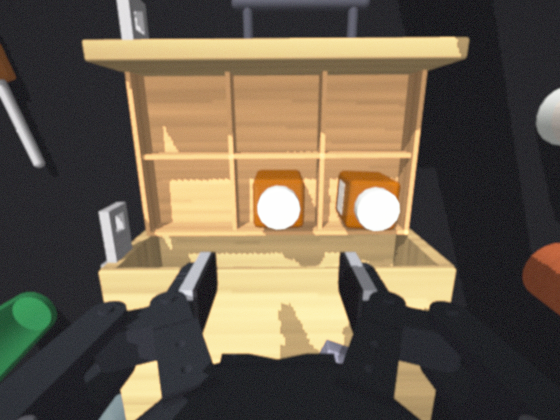

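Request:
{"method": "apply_moves", "body": {
  "targets": [
    {"rotation": [0,0,0.149],"offset": [1.4,-4.1,-0.7],"gripper": 6},
    {"rotation": [0,0,0.149],"offset": [0.7,-4.3,-0.7],"gripper": 6},
    {"rotation": [0,0,0.149],"offset": [0.1,-4.3,-0.7],"gripper": 6},
    {"rotation": [0,0,0.149],"offset": [-0.5,-4.3,-0.7],"gripper": 6},
    {"rotation": [0,0,0.149],"offset": [-1.2,-4.2,-0.7],"gripper": 6},
    {"rotation": [0,0,0.149],"offset": [-1.8,-4.0,-0.7],"gripper": 6},
    {"rotation": [0,0,0.105],"offset": [-3.1,-3.7,0.6],"gripper": 6},
    {"rotation": [0,0,0.105],"offset": [-3.4,-3.3,0.6],"gripper": 6},
    {"rotation": [0,0,0.105],"offset": [-3.8,-3.0,0.6],"gripper": 6},
    {"rotation": [0,0,0.105],"offset": [-4.0,-2.6,0.6],"gripper": 6}
  ]
}}

```text
t: 22.4
position: [0.5072, -0.1975, 0.225]
eef_rot: [0.616, 0.788, 0.01, 0.01]
wrist_force: [1.2, 0.2, -0.4]
grip_width: 0.707
```

```bash
python3 - <<'E'
from plan import *
path([([.49,-.36,.2],-2),([.49,-.36,.14],None)])
E
```

```text
t 22.4 p [ 0.5072 -0.1975  0.225 ] g 6.03 F [ 1.2  0.2 -0.4]
1 rot [0.007, -0.0, 0.07] off [-3.8, -1.4, 0.6]
2 rot [0.007, -0.0, 0.07] off [-3.9, -1.1, 0.6]
3 rot [0.007, -0.0, 0.07] off [-4.0, -0.9, 0.6]
4 rot [0.007, -0.0, 0.07] off [-4.0, -0.6, 0.6]
5 rot [0.0, 0.0, 0.0] off [0.0, 0.0, 3.0]
6 rot [0.0, 0.0, 0.0] off [0.0, 0.0, 3.0]
```

Request:
{"method": "apply_moves", "body": {
  "targets": [
    {"rotation": [0.007,0,0.07],"offset": [-3.8,-1.4,0.6],"gripper": 6},
    {"rotation": [0.007,0,0.07],"offset": [-3.9,-1.1,0.6],"gripper": 6},
    {"rotation": [0.007,0,0.07],"offset": [-4.0,-0.9,0.6],"gripper": 6},
    {"rotation": [0.007,0,0.07],"offset": [-3.0,-0.6,0.6],"gripper": 6},
    {"rotation": [0,0,0],"offset": [0,0,3],"gripper": 6},
    {"rotation": [0,0,0],"offset": [0,0,3],"gripper": 6},
    {"rotation": [0,0,0],"offset": [0,0,0],"gripper": 6},
    {"rotation": [0,0,0],"offset": [0,0,0],"gripper": 6},
    {"rotation": [0,0,0],"offset": [0,0,0],"gripper": 6},
    {"rotation": [0,0,0],"offset": [0,0,0],"gripper": 6}
  ]
}}

```text
t: 23.65
position: [0.4886, -0.3606, 0.1477]
eef_rot: [0.726, 0.688, 0.0, 0.008]
wrist_force: [0.9, -0.4, 0.5]
grip_width: 0.699
```

```bash
python3 - <<'E'
from plan import *
go([.4915,-.366,.03],-2)
c=cam("wrist"); cv2.imwrite("pics/w12.png",c["image"])
print(np.round(proj(c,[.4915,-.366,.077]),1), np.round(proj(c,[.570,-.376,.077]),1))
E
```

```text
t 23.65 p [ 0.4886 -0.3606  0.1477] yaw -3.1 tilt 0.9 F [ 0.9 -0.4  0.5] g 5.97 j [-0.76  0.56  1.42  0.    1.15 -0.71]
off cm [-0.4   0.17 11.78] rot [ 0.012  0.01  -0.018]
off in final frame [-0.53  0.3  11.77]
[281.  226.4] [387.3 233.1]
```

View pics/w12.png

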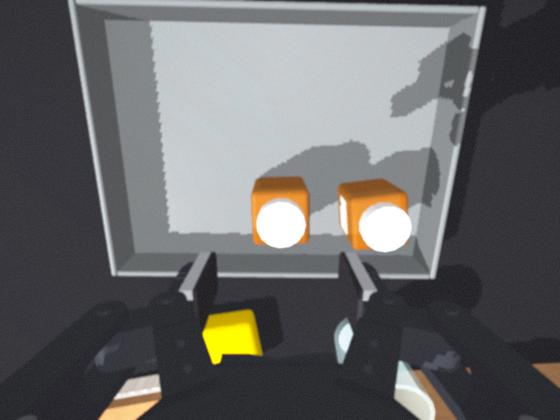

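Request:
{"method": "apply_moves", "body": {
  "targets": [
    {"rotation": [0.012,0.01,0],"offset": [0,0,0],"gripper": 5.8},
    {"rotation": [0,0,0],"offset": [-0.3,0.1,2.5],"gripper": 5.8},
    {"rotation": [0,0,0],"offset": [0.1,-0.1,2.5],"gripper": 5.8},
    {"rotation": [0,0,0],"offset": [0.1,-0.2,1],"gripper": 5.8},
    {"rotation": [0,0,0],"offset": [0,0,0],"gripper": 5.8},
    {"rotation": [0,0,0],"offset": [0,0,0],"gripper": 5.8},
    {"rotation": [0,0,0],"offset": [0,0,0],"gripper": 5.8},
    {"rotation": [0,0,0],"offset": [0,0,0],"gripper": 5.8},
    {"rotation": [0,0,0],"offset": [0,0,0],"gripper": 5.8},
    {"rotation": [0,0,0],"offset": [0,0,0],"gripper": 5.8}
  ]
}}

```text
t: 24.95
position: [0.489, -0.3636, 0.0913]
eef_rot: [0.726, 0.688, 0.0, 0.003]
wrist_force: [0.6, 0.1, -0.1]
grip_width: 0.68
```

```bash
python3 - <<'E'
from plan import *
go([.4915,-.366,.03],-2)
E
```

```text
t 24.95 p [ 0.489  -0.3636  0.0913] yaw -3.0 tilt 0.4 F [ 0.6  0.1 -0.1] g 5.81 j [-0.76  0.62  1.47 -0.    1.05 -0.71]
off cm [-0.2   0.23  6.14] rot [ 0.005  0.004 -0.018]
off in final frame [-0.24  0.26  6.13]
```

Request:
{"method": "apply_moves", "body": {
  "targets": [
    {"rotation": [0.005,0.004,0],"offset": [-0.2,0.2,1.5],"gripper": 5.8},
    {"rotation": [0,0,0],"offset": [0,-0.1,2.5],"gripper": 5.8},
    {"rotation": [0,0,0],"offset": [0,-0.1,2.1],"gripper": 5.8},
    {"rotation": [0,0,0],"offset": [0,0,0.5],"gripper": 5.8},
    {"rotation": [0,0,0],"offset": [0,0,0.2],"gripper": 5.8},
    {"rotation": [0,0,0],"offset": [0,0,0],"gripper": 3},
    {"rotation": [0,0,0],"offset": [0,0,0],"gripper": 3},
    {"rotation": [0,0,0],"offset": [0,0,0],"gripper": 3},
    {"rotation": [0,0,0],"offset": [0,0,0],"gripper": 3},
    {"rotation": [0,0,0],"offset": [0,0,0],"gripper": 3}
  ]
}}

```text
t: 26.2
position: [0.4897, -0.3663, 0.02]
eef_rot: [0.726, 0.688, -0.0, 0.0]
wrist_force: [0.1, -0.4, -1.6]
grip_width: 0.531
```

```bash
python3 - <<'E'
from plan import *
go([.4915,-.366,.03],-2)
path([([.49,-.36,.12],None),([.48,-.27,.22],None),([.50,.0,.24],50),([.552,.155,.22],91.8)])
E
```

```text
t 26.2 p [ 0.4897 -0.3663  0.02  ] yaw -3.0 tilt 0.0 F [ 0.1 -0.4 -1.6] g 4.53 j [-0.77  0.72  1.51 -0.    0.91 -0.71]
off cm [ 0.04  0.18 -1.  ] rot [-0.     0.    -0.018]
off in final frame [ 0.04  0.18 -1.  ]
t 26.2 p [ 0.4897 -0.3663  0.02  ] g 4.53 F [ 0.1 -0.4 -1.6]
1 rot [0.0, 0.0, 0.0] off [0.3, -0.0, -5.0]
2 rot [0.0, 0.0, 0.0] off [0.3, -0.0, -5.0]
3 rot [0.0, 0.0, 0.0] off [3.0, -0.5, -3.3]
4 rot [0.0, 0.0, 0.0] off [3.0, -0.5, -3.3]
5 rot [0.0, 0.0, 0.0] off [3.0, -0.5, -3.3]
6 rot [-0.0, 0.0, -0.154] off [4.5, 0.1, -0.3]
7 rot [-0.0, 0.0, -0.154] off [4.4, 0.8, -0.3]
8 rot [-0.0, 0.0, -0.154] off [4.3, 1.5, -0.3]
9 rot [-0.0, 0.0, -0.154] off [4.0, 2.1, -0.3]
10 rot [-0.0, 0.0, -0.154] off [3.6, 2.7, -0.3]
11 rot [-0.0, 0.0, -0.154] off [3.2, 3.2, -0.3]
12 rot [-0.0, 0.0, -0.146] off [1.2, 3.0, 0.4]
13 rot [-0.0, 0.0, -0.146] off [0.7, 3.2, 0.4]
14 rot [-0.0, 0.0, -0.146] off [0.3, 3.3, 0.4]
15 rot [-0.0, 0.0, -0.146] off [-0.2, 3.3, 0.4]
16 rot [-0.0, 0.0, -0.146] off [-0.7, 3.2, 0.4]
```

Request:
{"method": "apply_moves", "body": {
  "targets": [
    {"rotation": [0,0,0],"offset": [0,0,0],"gripper": 5.6},
    {"rotation": [0,0,0],"offset": [0,0,0],"gripper": 5.6},
    {"rotation": [0,0,0],"offset": [0,0.1,-1.0],"gripper": 5.6},
    {"rotation": [0,0,0],"offset": [0,0,0],"gripper": 5.6},
    {"rotation": [0,0,0],"offset": [0,0,0],"gripper": 3},
    {"rotation": [0,0,0],"offset": [0,0,0],"gripper": 3},
    {"rotation": [0,0,0],"offset": [0,0,0],"gripper": 3},
    {"rotation": [0,0,0],"offset": [0,0,-2],"gripper": 3},
    {"rotation": [0,0,0],"offset": [0,0,-5],"gripper": 3},
    {"rotation": [0,0,0],"offset": [0,0,-5],"gripper": 3}
  ]
}}

```text
t: 27.45
position: [0.4885, -0.3643, 0.1484]
eef_rot: [0.726, 0.688, -0.0, -0.006]
wrist_force: [0.2, -0.8, -1.4]
grip_width: 0.528
```

```bash
python3 - <<'E'
from plan import *
c=cam("wrist"); cv2.imwrite("pics/w13.png",c["image"])
path([([.48,-.27,.22],None),([.50,.0,.24],50),([.552,.155,.22],91.8)])
E
```

```text
t 27.5 p [ 0.4909 -0.3665  0.1559] g 4.54 F [ 2.7 -1.6  3.6]
1 rot [0.0, 0.0, 0.0] off [3.2, -0.5, -2.1]
2 rot [0.0, 0.0, 0.0] off [3.2, -0.5, -2.1]
3 rot [0.0, 0.0, 0.0] off [3.2, -0.5, -2.1]
4 rot [-0.0, -0.0, -0.154] off [4.5, 0.1, -0.3]
5 rot [-0.0, -0.0, -0.154] off [4.4, 0.8, -0.3]
6 rot [-0.0, -0.0, -0.154] off [4.3, 1.5, -0.3]
7 rot [-0.0, -0.0, -0.154] off [4.0, 2.1, -0.3]
8 rot [-0.0, -0.0, -0.154] off [3.6, 2.7, -0.3]
9 rot [-0.0, -0.0, -0.154] off [3.2, 3.2, -0.3]
10 rot [0.0, 0.0, -0.146] off [1.2, 3.0, 0.4]
11 rot [0.0, 0.0, -0.146] off [0.7, 3.2, 0.4]
12 rot [0.0, 0.0, -0.146] off [0.3, 3.3, 0.4]
13 rot [0.0, 0.0, -0.146] off [-0.2, 3.3, 0.4]
14 rot [0.0, 0.0, -0.146] off [-0.7, 3.2, 0.4]
```

View pics/w13.png

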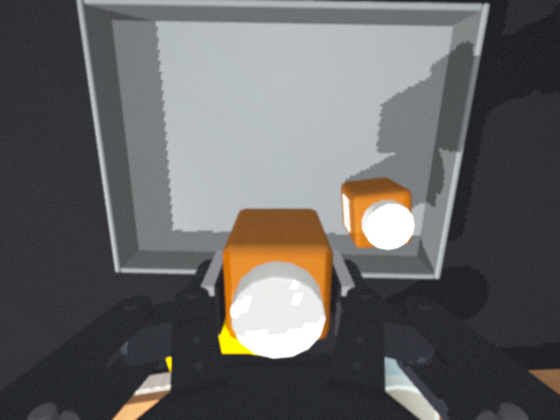

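Request:
{"method": "apply_moves", "body": {
  "targets": [
    {"rotation": [0,0,0],"offset": [3.2,-0.5,-2.1],"gripper": 3},
    {"rotation": [0,0,0],"offset": [3.2,-0.5,-2.1],"gripper": 3},
    {"rotation": [0,0,0],"offset": [3.2,-0.5,-2.1],"gripper": 3},
    {"rotation": [0,0,-0.154],"offset": [4.5,0.1,-0.3],"gripper": 3},
    {"rotation": [0,0,-0.154],"offset": [4.4,0.8,-0.3],"gripper": 3},
    {"rotation": [0,0,-0.154],"offset": [4.3,1.5,-0.3],"gripper": 3},
    {"rotation": [0,0,-0.154],"offset": [4.0,2.1,-0.3],"gripper": 3},
    {"rotation": [0,0,-0.154],"offset": [3.6,2.7,-0.3],"gripper": 3},
    {"rotation": [0,0,-0.154],"offset": [3.2,3.2,-0.3],"gripper": 3},
    {"rotation": [0,0,-0.146],"offset": [1.2,3.0,0.4],"gripper": 3}
  ]
}}

```text
t: 28.75
position: [0.5072, 0.0413, 0.2329]
eef_rot: [0.259, 0.966, -0.0, 0.0]
wrist_force: [0.2, -0.8, -1.5]
grip_width: 0.527
```

```bash
python3 - <<'E'
from plan import *
path([([.552,.158,.19],91.8),([.552,.158,.15],None)])
E
```

```text
t 28.75 p [0.5072 0.0413 0.2329] g 4.5 F [ 0.2 -0.8 -1.5]
1 rot [-0.0, 0.0, -0.139] off [0.5, 3.1, 1.1]
2 rot [-0.0, 0.0, -0.139] off [0.1, 3.1, 1.1]
3 rot [-0.0, 0.0, -0.139] off [-0.4, 3.1, 1.1]
4 rot [-0.0, 0.0, -0.139] off [-0.8, 3.0, 1.1]
5 rot [0.0, 0.0, 0.0] off [-0.0, -0.0, 4.0]
```

Request:
{"method": "apply_moves", "body": {
  "targets": [
    {"rotation": [0,0,-0.139],"offset": [0.5,3.1,1.1],"gripper": 3},
    {"rotation": [0,0,-0.139],"offset": [0.1,3.1,1.1],"gripper": 3},
    {"rotation": [0,0,-0.139],"offset": [-0.4,3.1,1.1],"gripper": 3},
    {"rotation": [0,0,-0.1],"offset": [-0.8,2.2,1.1],"gripper": 3},
    {"rotation": [0,0,0],"offset": [0,0,2],"gripper": 3},
    {"rotation": [0,0,0],"offset": [0,0,2],"gripper": 3},
    {"rotation": [0,0,0],"offset": [0,0,0],"gripper": 3},
    {"rotation": [0,0,0],"offset": [0,0,0],"gripper": 3},
    {"rotation": [0,0,0],"offset": [0,0,0],"gripper": 3},
    {"rotation": [0,0,0],"offset": [0,0,0],"gripper": 3}
  ]
}}

```text
t: 30.0
position: [0.5503, 0.1571, 0.1442]
eef_rot: [-0.008, 1.0, -0.0, -0.001]
wrist_force: [-0.5, 0.3, -1.9]
grip_width: 0.523
```

```bash
python3 - <<'E'
from plan import *
go([.552,.161,.041],91.8)
c=cam("wrist"); cv2.imwrite("pics/w14.png",c["image"])
E
```

```text
t 30.0 p [0.5503 0.1571 0.1442] yaw 91.0 tilt 0.1 F [-0.5  0.3 -1.9] g 4.47 j [ 0.14  0.51  1.51  0.    1.12 -1.44]
off cm [-0.2   0.38 10.32] rot [-0.    -0.002 -0.015]
off in final frame [-0.18  0.38 10.32]
```

View pics/w14.png

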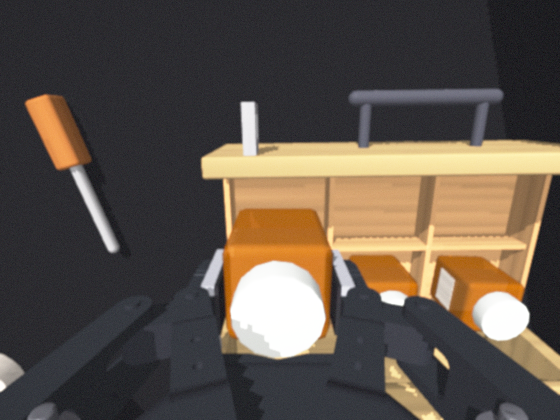

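Request:
{"method": "apply_moves", "body": {
  "targets": [
    {"rotation": [0,0,-0.015],"offset": [-0.1,0.4,1],"gripper": 3},
    {"rotation": [0,0,0],"offset": [0.1,0,2.5],"gripper": 3},
    {"rotation": [0,0,0],"offset": [0.2,0,2.5],"gripper": 3},
    {"rotation": [0,0,0],"offset": [0.1,0,2],"gripper": 3},
    {"rotation": [0,0,0],"offset": [0,0,1],"gripper": 3},
    {"rotation": [0,0,0],"offset": [0,0,0],"gripper": 3},
    {"rotation": [0,0,0],"offset": [0,0,0],"gripper": 3},
    {"rotation": [0,0,0],"offset": [0,0,0],"gripper": 3},
    {"rotation": [0,0,0],"offset": [0,0,0],"gripper": 3},
    {"rotation": [0,0,0],"offset": [0,0,0],"gripper": 3}
  ]
}}

```text
t: 31.3
position: [0.5492, 0.1626, 0.0528]
eef_rot: [-0.018, 1.0, 0.001, 0.002]
wrist_force: [-0.3, -0.8, -1.9]
grip_width: 0.532
```

```bash
python3 - <<'E'
from plan import *
go([.552,.161,.041],91.8)
c=cam("wrist"); cv2.imwrite("pics/w15.png",c["image"])
E
```

```text
t 31.3 p [0.5492 0.1626 0.0528] yaw 92.0 tilt 0.2 F [-0.3 -0.8 -1.9] g 4.54 j [ 0.15  0.62  1.61  0.    0.91 -1.45]
off cm [-0.27 -0.17  1.18] rot [0.001 0.004 0.004]
off in final frame [-0.27 -0.17  1.18]
```

View pics/w15.png

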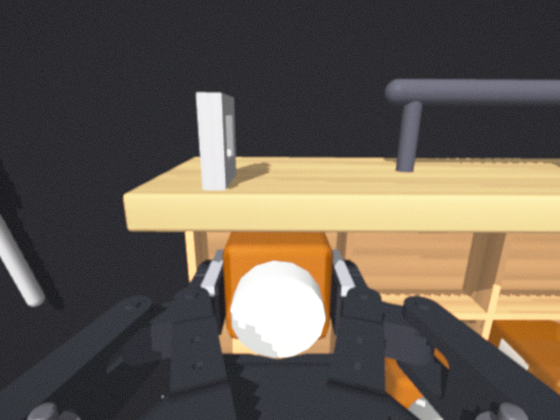

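Request:
{"method": "apply_moves", "body": {
  "targets": [
    {"rotation": [0,0,0],"offset": [-0.2,-0.2,0.4],"gripper": 3},
    {"rotation": [0,0,0],"offset": [0,0,0.8],"gripper": 3},
    {"rotation": [0,0,0],"offset": [0,0,0.2],"gripper": 3},
    {"rotation": [0,0,0],"offset": [0,0,0],"gripper": 3},
    {"rotation": [0,0,0],"offset": [0,0,0],"gripper": 5.6},
    {"rotation": [0,0,0],"offset": [0,0,0],"gripper": 5.6},
    {"rotation": [0,0,0],"offset": [0,0,-1],"gripper": 5.6},
    {"rotation": [0,0,0],"offset": [0,0,-4],"gripper": 6},
    {"rotation": [0,0,0],"offset": [0,0,-5],"gripper": 6},
    {"rotation": [0,0,0],"offset": [0,0,-4],"gripper": 6}
  ]
}}

```text
t: 32.6
position: [0.5505, 0.16, 0.182]
eef_rot: [-0.018, 1.0, 0.0, 0.001]
wrist_force: [0.9, -0.8, -0.3]
grip_width: 0.703
```

```bash
python3 - <<'E'
from plan import *
c=cam("wrist"); cv2.imwrite("pics/w16.png",c["image"])
path([([.54,.0,.22],60),([.567,-.365,.2],3),([.567,-.37,.14],None)])
print(un(cam("top"),K["top"],440,208,.1), un(cam("top"),K["top"],432,210,.0))
E
```

```text
t 32.65 p [0.5529 0.1604 0.1876] g 6.01 F [2.3 0.6 3.9]
1 rot [0.001, 0.002, 0.14] off [0.5, -4.0, -0.8]
2 rot [0.001, 0.002, 0.14] off [-0.1, -4.0, -0.8]
3 rot [0.001, 0.002, 0.14] off [-0.7, -4.0, -0.8]
4 rot [0.001, 0.002, 0.14] off [-1.2, -3.8, -0.8]
5 rot [-0.0, -0.0, 0.142] off [-2.9, -4.3, 0.3]
6 rot [-0.0, -0.0, 0.142] off [-3.5, -3.9, 0.3]
7 rot [-0.0, -0.0, 0.142] off [-4.0, -3.3, 0.3]
8 rot [-0.0, -0.0, 0.142] off [-4.5, -2.7, 0.3]
9 rot [-0.0, -0.0, 0.142] off [-4.8, -2.1, 0.3]
10 rot [-0.0, -0.0, 0.142] off [-5.0, -1.4, 0.3]
11 rot [-0.0, -0.0, 0.142] off [-5.2, -0.6, 0.3]
12 rot [0.0, 0.0, 0.0] off [-0.2, -0.0, 3.0]
13 rot [0.0, 0.0, 0.0] off [-0.2, -0.0, 3.0]
[ 0.57262353 -0.52410272  0.1       ] [ 0.57208606 -0.53491145  0.        ]
```

View pics/w16.png

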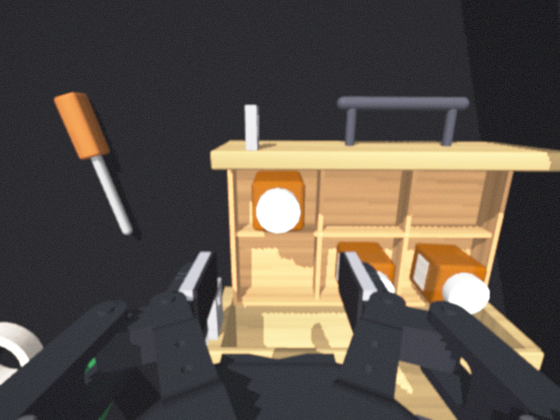

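Request:
{"method": "apply_moves", "body": {
  "targets": [
    {"rotation": [0,0,0.14],"offset": [0.5,-4.0,-0.8],"gripper": 6},
    {"rotation": [0,0,0.14],"offset": [-0.1,-4.0,-0.8],"gripper": 6},
    {"rotation": [0,0,0.14],"offset": [-0.7,-4.0,-0.8],"gripper": 6},
    {"rotation": [0,0,0.14],"offset": [-1.2,-3.8,-0.8],"gripper": 6},
    {"rotation": [0,0,0.142],"offset": [-2.9,-4.3,0.3],"gripper": 6},
    {"rotation": [0,0,0.142],"offset": [-3.5,-3.9,0.3],"gripper": 6},
    {"rotation": [0,0,0.142],"offset": [-4.0,-3.3,0.3],"gripper": 6},
    {"rotation": [0,0,0.142],"offset": [-4.5,-2.7,0.3],"gripper": 6},
    {"rotation": [0,0,0.142],"offset": [-4.8,-2.1,0.3],"gripper": 6},
    {"rotation": [0,0,0.142],"offset": [-4.0,-1.4,0.3],"gripper": 6}
  ]
}}

```text
t: 34.0
position: [0.5426, -0.3126, 0.1852]
eef_rot: [0.651, 0.759, -0.001, -0.007]
wrist_force: [0.5, 0.7, -1.3]
grip_width: 0.705
```

```bash
python3 - <<'E'
from plan import *
path([([.567,-.36,.18],3),([.567,-.365,.14],None)])
E
```

```text
t 34.0 p [ 0.5426 -0.3126  0.1852] g 6.02 F [ 0.5  0.7 -1.3]
1 rot [-0.01, -0.009, 0.102] off [-5.1, 1.7, 0.5]
2 rot [0.0, 0.0, 0.0] off [-0.5, -0.0, 4.0]
```

Request:
{"method": "apply_moves", "body": {
  "targets": [
    {"rotation": [-0.005,-0.005,0.051],"offset": [-2.5,0.9,0],"gripper": 6},
    {"rotation": [-0.005,-0.004,0.051],"offset": [-2.0,0.9,0.5],"gripper": 6},
    {"rotation": [0,0,0],"offset": [0,0,2],"gripper": 5.8},
    {"rotation": [0,0,0],"offset": [0,0,2.5],"gripper": 5.8},
    {"rotation": [0,0,0],"offset": [0,0,1.5],"gripper": 5.8},
    {"rotation": [0,0,0],"offset": [0,0,0],"gripper": 5.8},
    {"rotation": [0,0,0],"offset": [0,0,0],"gripper": 5.8},
    {"rotation": [0,0,0],"offset": [0,0,0],"gripper": 5.8},
    {"rotation": [0,0,0],"offset": [0,0,0],"gripper": 5.8},
    {"rotation": [0,0,0],"offset": [0,0,0],"gripper": 5.8}
  ]
}}

```text
t: 35.25
position: [0.5633, -0.3592, 0.1119]
eef_rot: [0.692, 0.721, -0.001, -0.004]
wrist_force: [-0.6, -1.1, -0.6]
grip_width: 0.678
```

```bash
python3 - <<'E'
from plan import *
go([.5685,-.373,.03],3)
c=cam("wrist"); cv2.imwrite("pics/w17.png",c["image"])
print(np.round(proj(c,[.5685,-.373,.077]),1))
E
```

```text
t 35.25 p [ 0.5633 -0.3592  0.1119] yaw 2.4 tilt 0.5 F [-0.6 -1.1 -0.6] g 5.79 j [-0.68  0.71  1.23 -0.    1.21 -0.72]
off cm [-1.44  0.52  8.18] rot [-0.007 -0.005 -0.011]
off in final frame [-1.41  0.45  8.19]
[285.6 260.6]
```

View pics/w17.png

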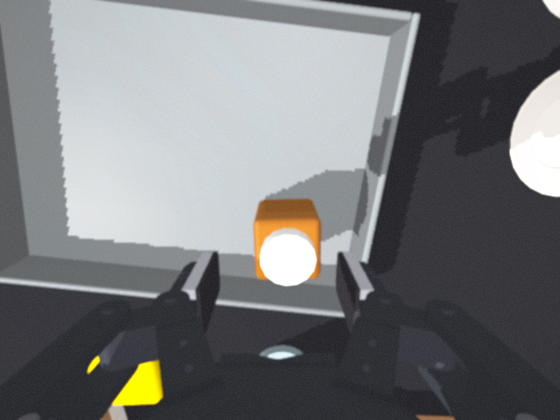

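Request:
{"method": "apply_moves", "body": {
  "targets": [
    {"rotation": [-0.007,-0.005,0],"offset": [-1.2,0.6,0],"gripper": 5.8},
    {"rotation": [0,0,0],"offset": [0,0,1.5],"gripper": 5.8},
    {"rotation": [0,0,0],"offset": [0,0,2.5],"gripper": 5.8},
    {"rotation": [0,0,0],"offset": [0,-0.1,2.3],"gripper": 5.8},
    {"rotation": [0,0,0],"offset": [0,0,1],"gripper": 5.8},
    {"rotation": [0,0,0],"offset": [0,0,0.3],"gripper": 5.8},
    {"rotation": [0,0,0],"offset": [0,0,0],"gripper": 5.8},
    {"rotation": [0,0,0],"offset": [0,0,0],"gripper": 3},
    {"rotation": [0,0,0],"offset": [0,0,0],"gripper": 3},
    {"rotation": [0,0,0],"offset": [0,0,0],"gripper": 3}
  ]
}}

```text
t: 36.55
position: [0.5699, -0.3729, 0.0326]
eef_rot: [0.693, 0.721, 0.0, 0.002]
wrist_force: [0.4, -0.3, -2.7]
grip_width: 0.531
```

```bash
python3 - <<'E'
from plan import *
go([.570,-.371,.03],3)
path([([.56,-.36,.13],None),([.52,-.27,.22],None),([.50,.0,.24],50),([.549,.325,.2],91.8)])
E
```

```text
t 36.55 p [ 0.5699 -0.3729  0.0326] yaw 2.3 tilt 0.2 F [ 0.4 -0.3 -2.7] g 4.54 j [-0.69  0.81  1.27  0.    1.06 -0.73]
off cm [0.19 0.02 0.26] rot [ 0.003  0.002 -0.012]
off in final frame [0.19 0.02 0.26]
t 36.55 p [ 0.5699 -0.3729  0.0326] g 4.54 F [ 0.4 -0.3 -2.7]
1 rot [0.0, 0.0, 0.0] off [0.7, -0.5, -4.9]
2 rot [0.0, 0.0, 0.0] off [0.7, -0.5, -4.9]
3 rot [0.0, 0.0, 0.0] off [3.0, -1.2, -3.0]
4 rot [0.0, 0.0, 0.0] off [3.0, -1.2, -3.0]
5 rot [0.0, 0.0, 0.0] off [3.0, -1.2, -3.0]
6 rot [0.0, 0.001, -0.166] off [5.4, -0.2, -0.4]
7 rot [0.0, 0.001, -0.166] off [5.4, 0.7, -0.4]
8 rot [0.0, 0.001, -0.166] off [5.2, 1.6, -0.4]
9 rot [0.0, 0.001, -0.166] off [4.8, 2.4, -0.4]
10 rot [0.0, 0.001, -0.166] off [4.4, 3.2, -0.4]
11 rot [-0.0, 0.0, -0.104] off [2.4, 4.0, 0.6]
12 rot [-0.0, 0.0, -0.104] off [2.0, 4.2, 0.6]
13 rot [-0.0, 0.0, -0.104] off [1.6, 4.4, 0.6]
14 rot [-0.0, 0.0, -0.104] off [1.1, 4.6, 0.6]
15 rot [-0.0, 0.0, -0.104] off [0.6, 4.7, 0.6]
16 rot [-0.0, 0.0, -0.104] off [0.1, 4.7, 0.6]
17 rot [-0.0, 0.0, -0.104] off [-0.4, 4.7, 0.6]
```

Request:
{"method": "apply_moves", "body": {
  "targets": [
    {"rotation": [0,0,0],"offset": [0.2,0,-3],"gripper": 3},
    {"rotation": [0,0,0],"offset": [0.7,-0.5,-4.9],"gripper": 3},
    {"rotation": [0,0,0],"offset": [0.7,-0.5,-4],"gripper": 3},
    {"rotation": [0,0,0],"offset": [3.0,-1.2,-3.0],"gripper": 3},
    {"rotation": [0,0,0],"offset": [3.0,-1.2,-3.0],"gripper": 3},
    {"rotation": [0,0,0],"offset": [3.0,-1.2,-2.0],"gripper": 3},
    {"rotation": [0,0,-0.166],"offset": [5.4,-0.2,-0.4],"gripper": 3},
    {"rotation": [0,0,-0.166],"offset": [5.4,0.7,-0.4],"gripper": 3},
    {"rotation": [0,0,-0.166],"offset": [5.2,1.6,-0.4],"gripper": 3},
    {"rotation": [0,0,-0.166],"offset": [4.8,2.4,-0.4],"gripper": 3}
  ]
}}

```text
t: 37.8
position: [0.4983, -0.0465, 0.2535]
eef_rot: [0.414, 0.91, 0.001, 0.002]
wrist_force: [1.1, 1.1, -1.8]
grip_width: 0.527
```

```bash
python3 - <<'E'
from plan import *
c=cam("wrist"); cv2.imwrite("pics/w18.png",c["image"])
path([([.548,.325,.2],91.8),([.548,.33,.15],None)])
E
```

```text
t 37.85 p [ 0.4973 -0.0404  0.2543] g 4.52 F [-1.9  6.6 -2.1]
1 rot [0.001, 0.0, -0.125] off [3.4, 4.0, 0.8]
2 rot [0.001, 0.0, -0.125] off [2.9, 4.4, 0.8]
3 rot [0.001, 0.0, -0.125] off [2.3, 4.7, 0.8]
4 rot [0.001, 0.0, -0.125] off [1.7, 5.0, 0.8]
5 rot [0.001, 0.0, -0.125] off [1.1, 5.2, 0.8]
6 rot [0.001, 0.0, -0.125] off [0.4, 5.3, 0.8]
7 rot [0.001, 0.0, -0.125] off [-0.2, 5.3, 0.8]
8 rot [0.0, 0.0, 0.0] off [-0.0, 0.5, 5.0]
```

View pics/w18.png

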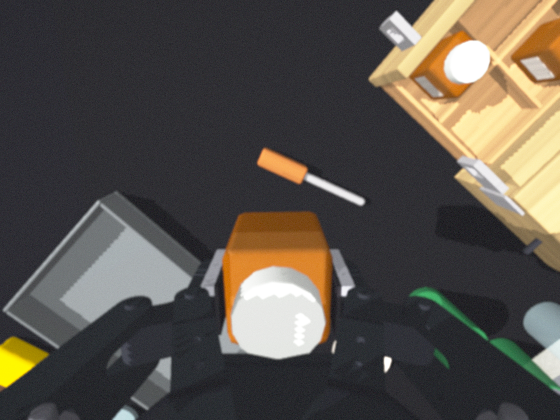

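Request:
{"method": "apply_moves", "body": {
  "targets": [
    {"rotation": [0,0,-0.125],"offset": [3.4,4.0,0.8],"gripper": 3},
    {"rotation": [0,0,-0.125],"offset": [2.9,4.4,0.8],"gripper": 3},
    {"rotation": [0,0,-0.125],"offset": [2.3,4.7,0.8],"gripper": 3},
    {"rotation": [0,0,-0.125],"offset": [1.7,5.0,0.8],"gripper": 3},
    {"rotation": [0,0,-0.125],"offset": [1.1,5.2,0.8],"gripper": 3},
    {"rotation": [0,0,-0.125],"offset": [0.4,5.3,0.8],"gripper": 3},
    {"rotation": [0,0,-0.1],"offset": [-0.2,4.0,0.8],"gripper": 3},
    {"rotation": [0,0,0],"offset": [0,0,3],"gripper": 3},
    {"rotation": [0,0,0],"offset": [0,0,1],"gripper": 3},
    {"rotation": [0,0,0],"offset": [0,0,0],"gripper": 3}
  ]
}}

```text
t: 39.1
position: [0.5446, 0.3254, 0.1583]
eef_rot: [-0.017, 1.0, 0.001, 0.004]
wrist_force: [0.5, -0.4, -1.6]
grip_width: 0.532
```

```bash
python3 - <<'E'
from plan import *
go([.547,.332,.041],91.8)
E
```

```text
t 39.1 p [0.5446 0.3254 0.1583] yaw 91.9 tilt 0.5 F [ 0.5 -0.4 -1.6] g 4.54 j [ 0.42  0.6   1.31 -0.    1.22 -1.19]
off cm [-0.17  0.63 11.73] rot [0.002 0.008 0.002]
off in final frame [-0.26  0.65 11.73]
```

Request:
{"method": "apply_moves", "body": {
  "targets": [
    {"rotation": [0,0.008,0],"offset": [-0.2,0.6,1.5],"gripper": 3},
    {"rotation": [0,0,0],"offset": [0.1,0,2.5],"gripper": 3},
    {"rotation": [0,0,0],"offset": [0.2,0,2.5],"gripper": 3},
    {"rotation": [0,0,0],"offset": [0.1,0,2.5],"gripper": 3},
    {"rotation": [0,0,0],"offset": [0,0,1],"gripper": 3},
    {"rotation": [0,0,0],"offset": [0,0,0],"gripper": 3},
    {"rotation": [0,0,0],"offset": [0,0,0],"gripper": 3},
    {"rotation": [0,0,0],"offset": [0,0,0],"gripper": 3},
    {"rotation": [0,0,0],"offset": [0,0,0],"gripper": 3},
    {"rotation": [0,0,0],"offset": [0,0,0],"gripper": 3}
  ]
}}

```text
t: 40.35
position: [0.5488, 0.3322, 0.0618]
eef_rot: [-0.014, 1.0, 0.004, 0.006]
wrist_force: [-0.3, -0.5, -2.9]
grip_width: 0.528
```

```bash
python3 - <<'E'
from plan import *
go([.547,.332,.041],91.8)
c=cam("wrist"); cv2.imwrite("pics/w19.png",c["image"])
E
```

```text
t 40.35 p [0.5488 0.3322 0.0618] yaw 91.6 tilt 0.8 F [-0.3 -0.5 -2.9] g 4.51 j [ 0.42  0.71  1.4   0.    1.02 -1.18]
off cm [ 0.21 -0.04  2.08] rot [ 0.008  0.012 -0.004]
off in final frame [ 0.19 -0.02  2.08]
```

View pics/w19.png

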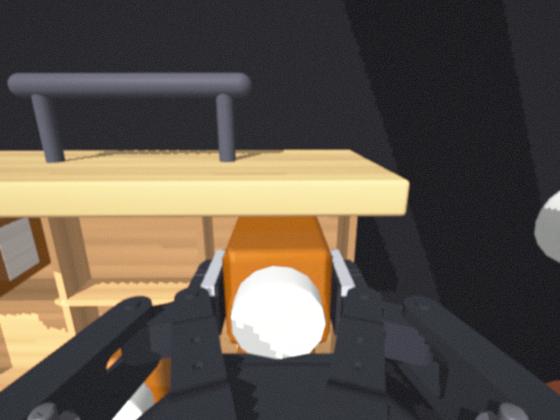

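Request:
{"method": "apply_moves", "body": {
  "targets": [
    {"rotation": [0.008,0.012,0],"offset": [0.2,0,0.5],"gripper": 3},
    {"rotation": [0,0,0],"offset": [0.1,0,1],"gripper": 3},
    {"rotation": [0,0,0],"offset": [0,0,0.6],"gripper": 3},
    {"rotation": [0,0,0],"offset": [0,0,0],"gripper": 3},
    {"rotation": [0,0,0],"offset": [0,0,0],"gripper": 5.6},
    {"rotation": [0,0,0],"offset": [0,0,0],"gripper": 5.6},
    {"rotation": [0,0,0],"offset": [0,0,-1],"gripper": 5.6},
    {"rotation": [0,0,0],"offset": [0,0,-4],"gripper": 6},
    {"rotation": [0,0,0],"offset": [0,0,-5],"gripper": 6},
    {"rotation": [0,0,0],"offset": [0,0,-4],"gripper": 6}
  ]
}}

```text
t: 41.65
position: [0.5444, 0.3317, 0.1816]
eef_rot: [-0.014, 1.0, -0.001, -0.003]
wrist_force: [-0.3, -0.6, -0.9]
grip_width: 0.698
```

```bash
python3 - <<'E'
from plan import *
go([.42,.25,.2],91.8)
c=cam("wrist"); cv2.imwrite("pics/w20.png",c["image"])
c=cam("top"); crop(c,140,110,320,255,4.4,"pics/t20.png")
E
```

```text
t 41.65 p [0.5444 0.3317 0.1816] yaw 91.6 tilt 0.4 F [-0.3 -0.6 -0.9] g 5.96 j [ 0.43  0.59  1.25  0.    1.3  -1.17]
off cm [12.67 -7.82 -1.74] rot [-0.003 -0.006 -0.004]
off in final frame [12.69 -7.77 -1.84]
```

View pics/w20.png

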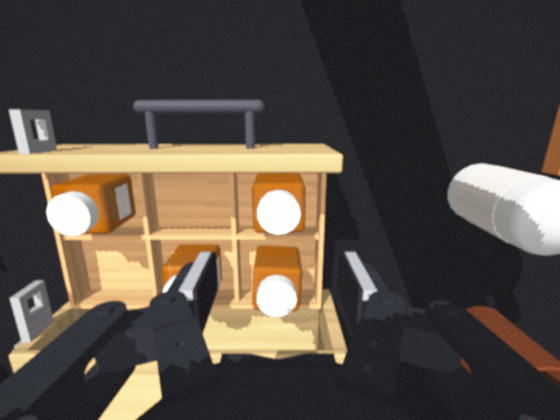

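View pics/t20.png

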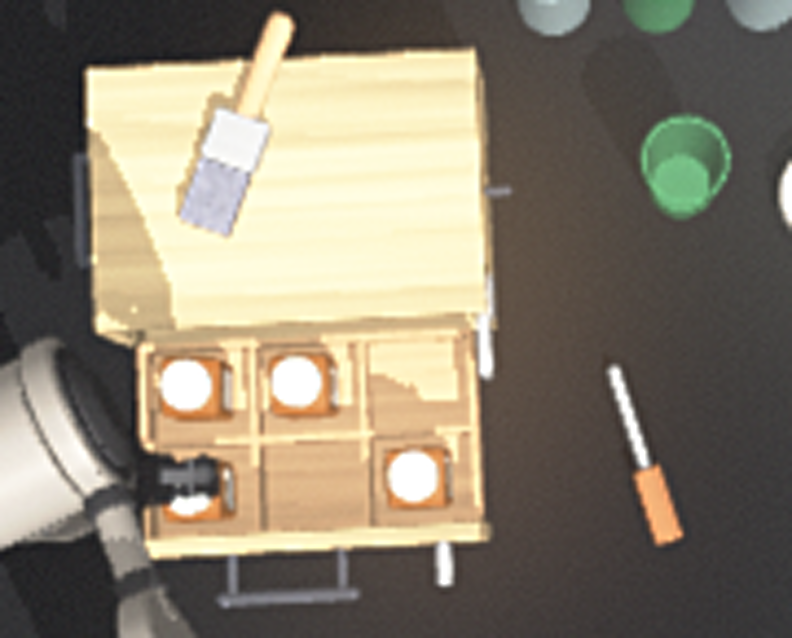

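```bash
python3 - <<'E'
from plan import *
path([([.415,.255,.19],91.8),([.41,.255,.06],None)],vmax=4.5)
E
```

```text
t 41.75 p [0.5466 0.3327 0.1854] g 6.01 F [ 0.  -0.2  0. ]
1 rot [0.0, 0.001, -0.001] off [3.3, -1.9, -0.1]
2 rot [0.0, 0.001, -0.001] off [3.3, -1.8, -0.1]
3 rot [0.0, 0.001, -0.001] off [3.3, -1.8, -0.1]
4 rot [0.0, 0.001, -0.001] off [3.3, -1.8, -0.1]
5 rot [0.0, 0.0, 0.0] off [0.2, 0.0, 4.3]
6 rot [0.0, 0.0, 0.0] off [0.2, 0.0, 4.3]
7 rot [0.0, 0.0, 0.0] off [0.2, 0.0, 4.3]
```

Request:
{"method": "apply_moves", "body": {
  "targets": [
    {"rotation": [0,0,0],"offset": [3.3,-1.9,0],"gripper": 0},
    {"rotation": [0,0,0],"offset": [3.3,-1.8,0],"gripper": 0},
    {"rotation": [0,0,0],"offset": [3.3,-1.8,0],"gripper": 0},
    {"rotation": [0,0,0],"offset": [3.3,-1.8,0],"gripper": 0},
    {"rotation": [0,0,0],"offset": [0.2,0,3],"gripper": 0},
    {"rotation": [0,0,0],"offset": [0.3,0,4],"gripper": 0},
    {"rotation": [0,0,0],"offset": [0.3,0,3],"gripper": 0},
    {"rotation": [0,0,0],"offset": [0,0,0],"gripper": 0},
    {"rotation": [0,0,0],"offset": [0,0,0],"gripper": 0},
    {"rotation": [0,0,0],"offset": [0,0,0],"gripper": 0}
  ]
}}

```text
t: 43.0
position: [0.4051, 0.254, 0.0859]
eef_rot: [-0.014, 1.0, 0.002, 0.004]
wrist_force: [-0.1, -0.5, -0.2]
grip_width: 0.004
```

```bash
python3 - <<'E'
from plan import *
go([.435,.255,.035],91.8)
c=cam("wrist"); cv2.imwrite("pics/w21.png",c["image"])
c=cam("side"); crop(c,170,90,350,240,4.2,"pics/s21.png")
E
```

```text
t 43.0 p [0.4051 0.254  0.0859] yaw 91.6 tilt 0.5 F [-0.1 -0.5 -0.2] g 0.04 j [ 0.4   0.43  1.85  0.    0.85 -1.2 ]
off cm [-2.95 -0.    5.12] rot [ 0.004  0.009 -0.003]
off in final frame [-2.99  0.01  5.09]
```

View pics/s21.png

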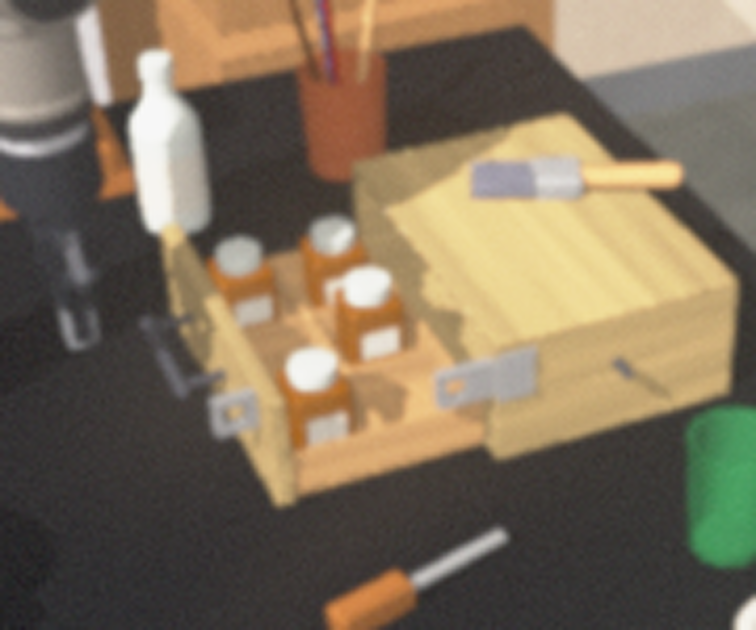

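Request:
{"method": "apply_moves", "body": {
  "targets": [
    {"rotation": [0,0.009,0],"offset": [0,0,2],"gripper": 0},
    {"rotation": [0,0,0],"offset": [0,0,2.5],"gripper": 0},
    {"rotation": [0,0,0],"offset": [0,0,1],"gripper": 0},
    {"rotation": [0,0,0],"offset": [-1.5,0,0],"gripper": 0},
    {"rotation": [0,0,0],"offset": [-1.0,0,0],"gripper": 0},
    {"rotation": [0,0,0],"offset": [-0.8,0,0],"gripper": 0},
    {"rotation": [0,0,0],"offset": [-0.8,0,0],"gripper": 0},
    {"rotation": [0,0,0],"offset": [-0.8,0,0],"gripper": 0},
    {"rotation": [0,0,0],"offset": [-0.8,0,0],"gripper": 0},
    {"rotation": [0,0,0],"offset": [-0.8,0,0],"gripper": 0}
  ]
}}

```text
t: 44.35
position: [0.4762, 0.2577, 0.0348]
eef_rot: [-0.014, 1.0, 0.004, 0.002]
wrist_force: [-3.7, 1.2, 1.3]
grip_width: 0.001
```

```bash
python3 - <<'E'
from plan import *
go([.6,.258,.035],91.5)
c=cam("wrist"); cv2.imwrite("pics/w22.png",c["image"])
E
```

```text
t 44.35 p [0.4762 0.2577 0.0348] yaw 91.6 tilt 0.5 F [-3.7  1.2  1.3] g 0.01 j [ 0.35  0.6   1.72  0.01  0.82 -1.25]
off cm [-12.38  -0.32   0.03] rot [0.007 0.004 0.002]
off in final frame [-12.38  -0.29  -0.02]
```

View pics/w22.png

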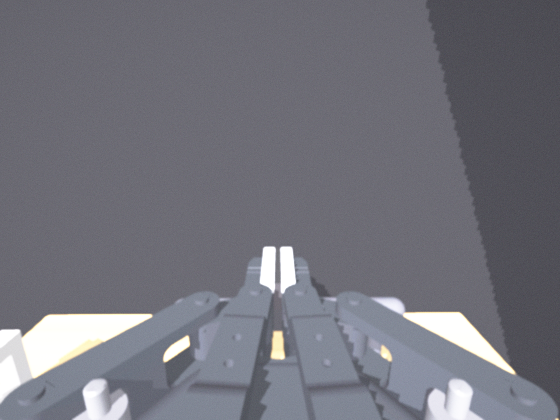

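Request:
{"method": "apply_moves", "body": {
  "targets": [
    {"rotation": [0,0,0],"offset": [-0.9,0,0],"gripper": 0},
    {"rotation": [0,0,0],"offset": [-0.9,0,0],"gripper": 0},
    {"rotation": [0,0,0],"offset": [-0.9,0,0],"gripper": 0},
    {"rotation": [0,0,0],"offset": [-0.9,0,0],"gripper": 0},
    {"rotation": [0,0,0],"offset": [-0.9,0,0],"gripper": 0},
    {"rotation": [0,0,0],"offset": [-0.9,0,0],"gripper": 0},
    {"rotation": [0,0,0],"offset": [-0.9,0,0],"gripper": 0},
    {"rotation": [0,0,0],"offset": [-0.9,0,0],"gripper": 0},
    {"rotation": [0,0,0],"offset": [-0.9,0,0],"gripper": 0},
    {"rotation": [0,0,0],"offset": [-0.9,0,0],"gripper": 0}
  ]
}}

```text
t: 45.65
position: [0.5724, 0.2605, 0.0349]
eef_rot: [-0.014, 1.0, 0.004, 0.002]
wrist_force: [-3.8, 0.7, 0.1]
grip_width: -0.007
```

```bash
python3 - <<'E'
from plan import *
go([.61,.258,.035],91.5)
c=cam("side"); crop(c,170,90,350,240,4.2,"pics/s22.png")
E
```

```text
t 45.65 p [0.5724 0.2605 0.0349] yaw 91.6 tilt 0.5 F [-3.8  0.7  0.1] g -0.06 j [ 0.3   0.73  1.45  0.01  0.96 -1.3 ]
off cm [-3.75 -0.35  0.01] rot [0.007 0.004 0.002]
off in final frame [-3.75 -0.35 -0.01]
```

View pics/s22.png

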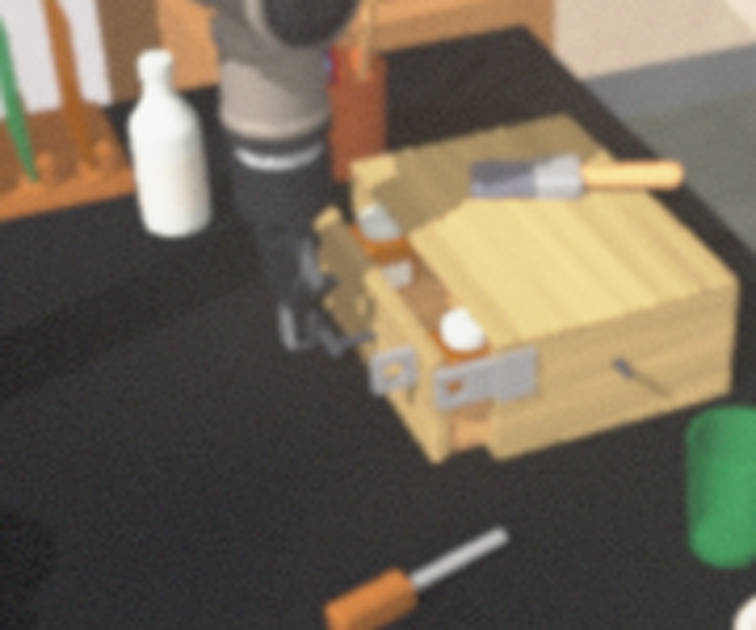

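Request:
{"method": "apply_moves", "body": {
  "targets": [
    {"rotation": [0,0,0],"offset": [-0.8,0,0],"gripper": 0},
    {"rotation": [0,0,0],"offset": [-0.7,0,0],"gripper": 0},
    {"rotation": [0,0,0],"offset": [-0.6,0,0],"gripper": 0},
    {"rotation": [0,0,0],"offset": [-0.5,0,0],"gripper": 0},
    {"rotation": [0,0,0],"offset": [-0.5,0,0],"gripper": 0},
    {"rotation": [0,0,0],"offset": [-0.5,0,0],"gripper": 0},
    {"rotation": [0,0,0],"offset": [-0.5,0,0],"gripper": 0},
    {"rotation": [0,0,0],"offset": [-0.5,0,0],"gripper": 0},
    {"rotation": [0,0,0],"offset": [-0.5,0,0],"gripper": 0},
    {"rotation": [0,0,0],"offset": [-0.5,0,0],"gripper": 0}
  ]
}}

```text
t: 46.95
position: [0.6052, 0.2612, 0.0356]
eef_rot: [-0.016, 0.999, -0.001, -0.028]
wrist_force: [-22.3, -1.8, 14.0]
grip_width: 0.001
```

```bash
python3 - <<'E'
from plan import *
go([.61,.258,.035],91.5)
c=cam("side"); crop(c,170,90,350,240,4.2,"pics/s23.png")
c=cam("wrist"); cv2.imwrite("pics/w23.png",c["image"])
E
```

```text
t 46.95 p [0.6052 0.2612 0.0356] yaw 91.8 tilt 3.2 F [-22.3  -1.8  14. ] g 0.01 j [ 0.29  0.8   1.28  0.01  1.11 -1.32]
off cm [-0.47 -0.33  0.03] rot [-0.002 -0.056  0.005]
off in final frame [-0.47 -0.33  0.06]
```

View pics/s23.png

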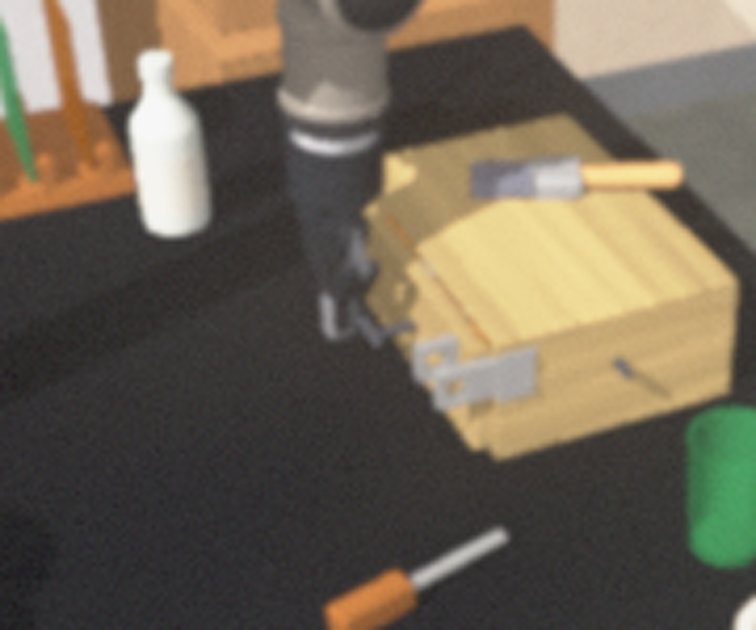

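Request:
{"method": "apply_moves", "body": {
  "targets": [
    {"rotation": [0,-0.03,0],"offset": [-0.4,0,0],"gripper": 0},
    {"rotation": [0,-0.01,0],"offset": [-0.4,0,0],"gripper": 0},
    {"rotation": [0,0,0],"offset": [-0.4,0,0],"gripper": 0},
    {"rotation": [0,0,0],"offset": [0.5,0,0],"gripper": 0},
    {"rotation": [0,0,0],"offset": [2,0,0],"gripper": 0},
    {"rotation": [0,0,0],"offset": [3,0,0],"gripper": 0},
    {"rotation": [0,0,0],"offset": [3,0,-2],"gripper": 0},
    {"rotation": [0,0,0],"offset": [1,0,-5],"gripper": 0},
    {"rotation": [0,0,0],"offset": [0,0,-5],"gripper": 0},
    {"rotation": [0,0,0],"offset": [0,0,-5],"gripper": 0}
  ]
}}

```text
t: 48.3
position: [0.5183, 0.2574, 0.2115]
eef_rot: [-0.016, 1.0, -0.004, -0.017]
wrist_force: [1.2, -0.2, 0.1]
grip_width: -0.002
```

```bash
python3 - <<'E'
from plan import *
go([.61,.258,.035],91.5)
c=cam("side"); crop(c,200,120,330,210,6,"pics/s24.png")
c=cam("top"); crop(c,150,110,320,255,4.7,"pics/t24.png")
E
```

```text
t 48.3 p [0.5183 0.2574 0.2115] yaw 91.9 tilt 2.0 F [ 1.2 -0.2  0.1] g -0.02 j [ 0.33  0.48  1.37  0.    1.33 -1.28]
off cm [-9.76 -0.09 17.33] rot [-0.008 -0.034  0.006]
off in final frame [-9.17 -0.18 17.65]
```

View pics/s24.png

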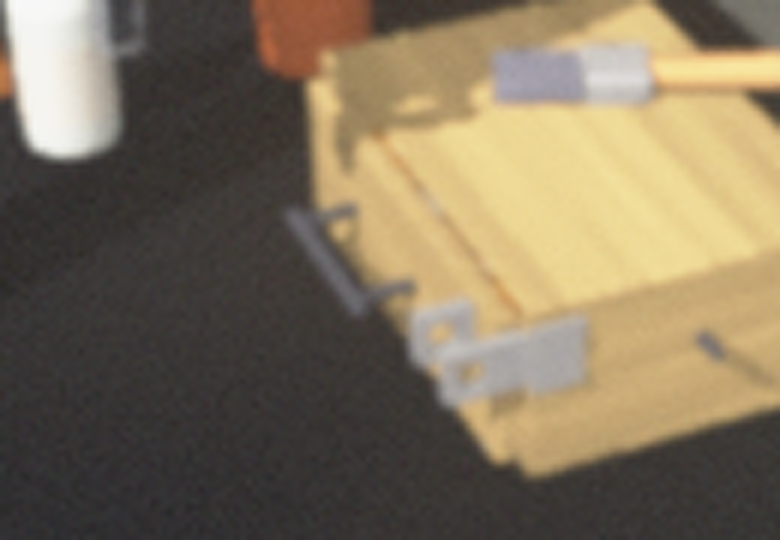

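View pics/t24.png

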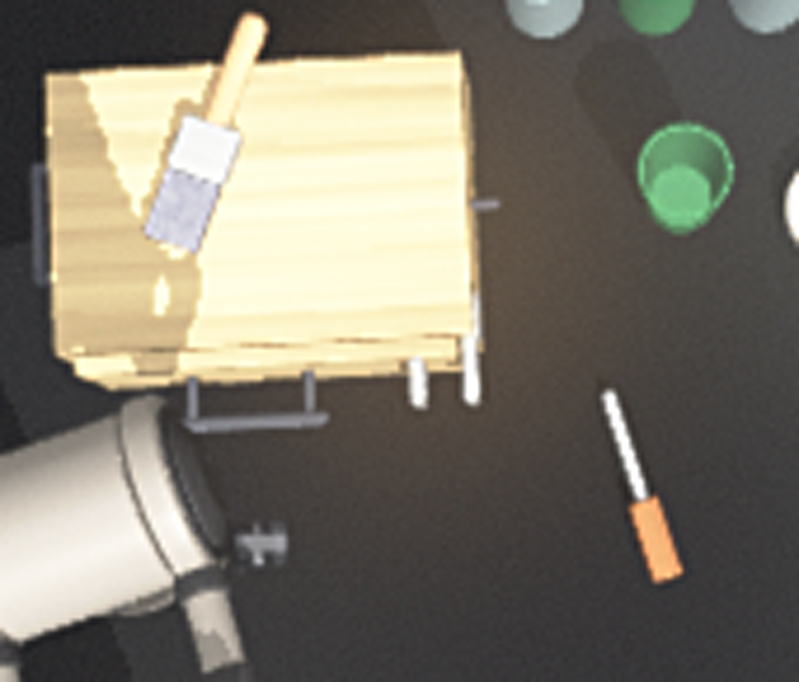

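```bash
python3 - <<'E'
from plan import *
c=cam("top")
f=lambda a,b:((a+.5)/4.7-.5+150,(b+.5)/4.7-.5+110)
k=K["top"]
for n,q,z in [("tip",(608,391),.011),("gripc",(656,540),.018),("gripfront",(645,499),.02),("griprear",(668,577),.02),("shaftstart",(642,498),.011)]:
    print(n,un(c,k,*f(*q),z).round(4))
path([([.50,.06,.2],None)])
E
```

```text
tip [0.644  0.0107 0.011 ]
gripc [ 0.5315 -0.0226  0.018 ]
gripfront [ 0.562  -0.0151  0.02  ]
griprear [ 0.5039 -0.0308  0.02  ]
shaftstart [ 0.5632 -0.013   0.011 ]
t 48.45 p [0.52   0.2579 0.2131] g 0.03 F [0.3 0.1 0.3]
1 rot [0.0, 0.0, 0.0] off [0.6, -4.9, 0.4]
2 rot [0.0, 0.0, 0.0] off [0.6, -4.9, 0.4]
3 rot [0.0, 0.0, 0.0] off [0.6, -4.9, 0.4]
4 rot [0.0, 0.0, 0.0] off [0.6, -4.9, 0.4]
```

```bash
python3 - <<'E'
from plan import *
path([([.525,.1,.2],10),([.5315,-.0226,.15],-73.5)])
E
```

```text
t 48.45 p [0.52   0.2579 0.2131] g 0.03 F [0.3 0.1 0.3]
1 rot [-0.003, -0.002, 0.159] off [-0.0, -1.8, 0.2]
2 rot [-0.003, -0.002, 0.159] off [-0.3, -1.7, 0.2]
3 rot [-0.003, -0.002, 0.159] off [-0.6, -1.7, 0.1]
4 rot [-0.003, -0.002, 0.159] off [-0.8, -1.6, 0.1]
5 rot [-0.003, -0.002, 0.159] off [-1.0, -1.4, 0.1]
6 rot [-0.003, -0.002, 0.159] off [-1.3, -1.2, 0.1]
7 rot [-0.003, -0.002, 0.159] off [-1.4, -1.0, 0.1]
8 rot [-0.003, -0.002, 0.159] off [-1.6, -0.8, 0.1]
9 rot [-0.003, -0.002, 0.159] off [-1.7, -0.5, 0.1]
10 rot [-0.0, 0.0, 0.162] off [-1.4, -0.2, 0.6]
11 rot [-0.0, 0.0, 0.162] off [-1.4, 0.1, 0.6]
12 rot [-0.0, 0.0, 0.162] off [-1.3, 0.3, 0.6]
13 rot [-0.0, 0.0, 0.162] off [-1.3, 0.5, 0.6]
14 rot [-0.0, 0.0, 0.162] off [-1.2, 0.7, 0.6]
15 rot [-0.0, 0.0, 0.162] off [-1.1, 0.9, 0.6]
16 rot [-0.0, 0.0, 0.162] off [-0.9, 1.0, 0.6]
17 rot [-0.0, 0.0, 0.162] off [-0.7, 1.2, 0.6]
18 rot [-0.0, 0.0, 0.162] off [-0.5, 1.3, 0.6]
```

Request:
{"method": "apply_moves", "body": {
  "targets": [
    {"rotation": [-0.003,-0.002,0.159],"offset": [0,-1.8,0.2],"gripper": 4.5},
    {"rotation": [-0.003,-0.002,0.159],"offset": [-0.3,-1.7,0.2],"gripper": 4.5},
    {"rotation": [-0.003,-0.002,0.159],"offset": [-0.6,-1.7,0.1],"gripper": 4.5},
    {"rotation": [-0.003,-0.002,0.159],"offset": [-0.8,-1.6,0.1],"gripper": 4.5},
    {"rotation": [-0.003,-0.002,0.159],"offset": [-1.0,-1.4,0.1],"gripper": 4.5},
    {"rotation": [-0.003,-0.002,0.159],"offset": [-1.3,-1.2,0.1],"gripper": 4.5},
    {"rotation": [-0.003,-0.002,0.159],"offset": [-1.4,-1.0,0.1],"gripper": 4.5},
    {"rotation": [-0.003,-0.002,0.159],"offset": [-1.6,-0.8,0.1],"gripper": 4.5},
    {"rotation": [-0.003,-0.002,0.159],"offset": [-1.7,-0.5,0.1],"gripper": 4.5},
    {"rotation": [0,0,0.162],"offset": [-1.4,-0.2,0.6],"gripper": 4.5}
  ]
}}

```text
t: 49.7
position: [0.5228, 0.077, 0.1841]
eef_rot: [0.722, 0.692, -0.002, 0.0]
wrist_force: [0.2, -0.9, -1.0]
grip_width: 0.523
```

Request:
{"method": "apply_moves", "body": {
  "targets": [
    {"rotation": [0,0,0.162],"offset": [-1.4,0.1,0.6],"gripper": 4.5},
    {"rotation": [0,0,0.162],"offset": [-1.3,0.3,0.6],"gripper": 4.5},
    {"rotation": [0,0,0.162],"offset": [-1.3,0.5,0.6],"gripper": 4.5},
    {"rotation": [0,0,0.162],"offset": [-1.2,0.7,0.6],"gripper": 4.5},
    {"rotation": [0,0,0.162],"offset": [-1.1,0.9,0.6],"gripper": 4.5},
    {"rotation": [0,0,0.162],"offset": [-0.9,1.0,0.6],"gripper": 4.5},
    {"rotation": [0,0,0.162],"offset": [-0.7,1.2,0.6],"gripper": 4.5},
    {"rotation": [0,0,0.1],"offset": [-0.5,1.0,0.6],"gripper": 4.5},
    {"rotation": [0,0,0],"offset": [0,0,0],"gripper": 4.5},
    {"rotation": [0,0,0],"offset": [0,0,0],"gripper": 4.5}
  ]
}}

```text
t: 50.95
position: [0.5182, -0.0382, 0.1235]
eef_rot: [0.992, 0.125, -0.006, 0.002]
wrist_force: [0.5, 0.2, 0.1]
grip_width: 0.533
```

```bash
python3 - <<'E'
from plan import *
go([.5315,-.0226,.004],-73.5)
c=cam("wrist"); cv2.imwrite("pics/w25.png",c["image"])
print(proj(c,[.5315,-.0226,.022]),proj(c,[.644,.0107,.011]))
E
```

```text
t 50.95 p [ 0.5182 -0.0382  0.1235] yaw -75.7 tilt 0.7 F [0.5 0.2 0.1] g 4.55 j [-0.22  0.45  1.68 -0.01  1.02  1.11]
off cm [ 1.83 -1.21 11.92] rot [ 0.002  0.012 -0.038]
off in final frame [ 1.72 -1.12 11.95]
(np.float64(263.93622304513514), np.float64(185.97704583226562)) (np.float64(256.09583962871807), np.float64(25.343950089038913))
```

View pics/w25.png

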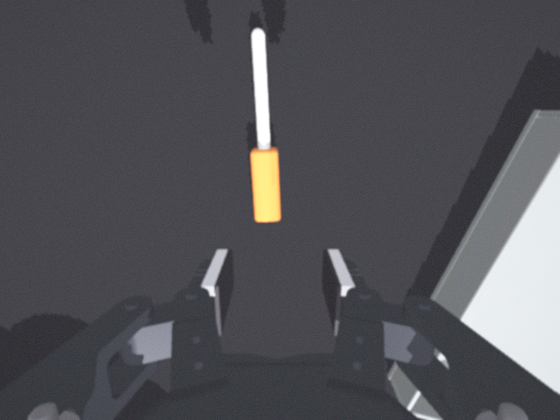

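```bash
python3 - <<'E'
from plan import *
c=cam("wrist")
a=unproj(c,264.5,150,.022);b=unproj(c,267.5,220,.022);t=unproj(c,258,30,.011);m=(a+b)/2
print(a,b,t,m,np.linalg.norm((t-m)[:2]),np.degrees(np.arctan2(*(t-m)[[1,0]])))
go([m[0]-.005,m[1]-.0015,.1],None)
E
```

```text
[ 0.55950966 -0.01624448  0.022     ] [ 0.50383381 -0.03220642  0.022     ] [0.64136496 0.00874729 0.011     ] [ 0.53167174 -0.02422545  0.022     ] 0.11454172271633153 16.73028020340004
t 51.05 p [ 0.5182 -0.038   0.1237] yaw -75.7 tilt 0.7 F [ 0.6  0.4 -0.7] g 4.52 j [-0.22  0.45  1.68 -0.01  1.02  1.11]
off cm [ 1.15 -0.99  2.36] rot [0. 0. 0.]
```

Request:
{"method": "apply_moves", "body": {
  "targets": [
    {"rotation": [0.002,0.012,-0.038],"offset": [0,0,0],"gripper": 4.5},
    {"rotation": [0,0,0],"offset": [1.6,-1.1,1],"gripper": 4.5},
    {"rotation": [0,0,0],"offset": [-0.1,0,2.5],"gripper": 4.5},
    {"rotation": [0,0,0],"offset": [-0.2,0,2.5],"gripper": 4.5},
    {"rotation": [0,0,0],"offset": [-0.1,0,2],"gripper": 4.5},
    {"rotation": [0,0,0],"offset": [0,0,0.5],"gripper": 4.5},
    {"rotation": [0,0,0],"offset": [0,0,0],"gripper": 4.5},
    {"rotation": [0,0,0],"offset": [0,0,0],"gripper": 4.5},
    {"rotation": [0,0,0],"offset": [0,0,0],"gripper": 4.5},
    {"rotation": [0,0,0],"offset": [0,0,0],"gripper": 4.5}
  ]
}}

```text
t: 52.3
position: [0.5329, -0.0177, 0.0377]
eef_rot: [0.989, 0.147, 0.004, 0.001]
wrist_force: [-0.9, 0.1, 0.2]
grip_width: 0.523
```

```bash
python3 - <<'E'
from plan import *
go([.5305,-.0238,.004],-73.4)
c=cam("wrist"); cv2.imwrite("pics/w26.png",c["image"])
E
```

```text
t 52.3 p [ 0.5329 -0.0177  0.0377] yaw -73.1 tilt 0.5 F [-0.9  0.1  0.2] g 4.47 j [-0.18  0.59  1.74  0.    0.81  1.1 ]
off cm [-0.43  0.51  3.36] rot [ 0.003 -0.008  0.005]
off in final frame [-0.4   0.52  3.37]
```

View pics/w26.png

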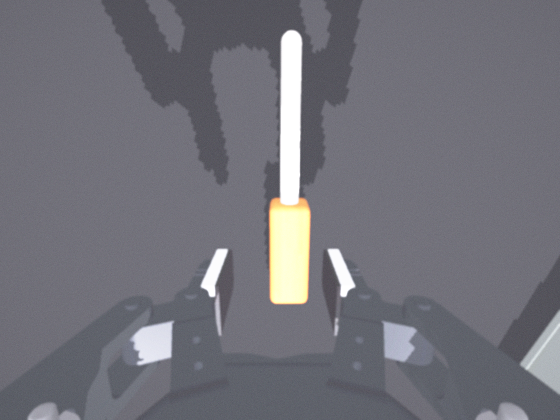

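Request:
{"method": "apply_moves", "body": {
  "targets": [
    {"rotation": [0.003,-0.008,0],"offset": [-0.4,0.5,0],"gripper": 4.5},
    {"rotation": [0,0,0],"offset": [-0.1,0,1.3],"gripper": 4.5},
    {"rotation": [0,0,0],"offset": [-0.1,0,1.3],"gripper": 4.5},
    {"rotation": [0,0,0],"offset": [0,0,0.5],"gripper": 4.5},
    {"rotation": [0,0,0],"offset": [0,0,0.1],"gripper": 4.5},
    {"rotation": [0,0,0],"offset": [0,0,0],"gripper": 4.5},
    {"rotation": [0,0,0],"offset": [0,0,0],"gripper": 4.5},
    {"rotation": [0,0,0],"offset": [0,0,0],"gripper": 4.5},
    {"rotation": [0,0,0],"offset": [0,0,0],"gripper": 4.5},
    {"rotation": [0,0,0],"offset": [0,0,0],"gripper": 4.5}
  ]
}}

```text
t: 53.6
position: [0.5284, -0.0249, 0.0036]
eef_rot: [0.989, 0.147, -0.0, 0.0]
wrist_force: [-0.2, -0.2, 0.6]
grip_width: 0.531
```

```bash
python3 - <<'E'
from plan import *
go([.5305,-.0238,.004],-73.4)
c=cam("wrist"); cv2.imwrite("pics/w27.png",c["image"])
E
```

```text
t 53.6 p [ 0.5284 -0.0249  0.0036] yaw -73.1 tilt 0.0 F [-0.2 -0.2  0.6] g 4.53 j [-0.19  0.64  1.76 -0.    0.74  1.09]
off cm [ 0.23 -0.04 -0.04] rot [0.    0.    0.005]
off in final frame [ 0.23 -0.04 -0.04]
```

View pics/w27.png

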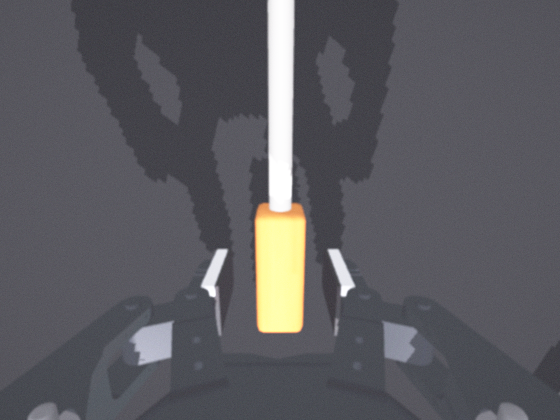

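Centred on the grip. Next I close the fingers and lift.

Request:
{"method": "apply_moves", "body": {
  "targets": [
    {"rotation": [0,0,0],"offset": [0,0,0],"gripper": 1},
    {"rotation": [0,0,0],"offset": [0,0,0],"gripper": 1},
    {"rotation": [0,0,0],"offset": [0,0,0],"gripper": 1},
    {"rotation": [0,0,0],"offset": [0,0,0],"gripper": 1},
    {"rotation": [0,0,0],"offset": [0,0,0],"gripper": 1},
    {"rotation": [0,0,0],"offset": [0,0,0],"gripper": 1},
    {"rotation": [0,0,0],"offset": [0,0,-1],"gripper": 1},
    {"rotation": [0,0,0],"offset": [0,0,-3],"gripper": 1},
    {"rotation": [0,0,0],"offset": [0,0,-3],"gripper": 1},
    {"rotation": [0,0,0],"offset": [0,0,-3],"gripper": 1}
  ]
}}

```text
t: 54.9
position: [0.5266, -0.0245, 0.1055]
eef_rot: [0.989, 0.147, -0.003, -0.001]
wrist_force: [0.4, -0.5, -0.7]
grip_width: 0.243
```

```bash
python3 - <<'E'
from plan import *
path([([.60,-.06,.13],1.5)],vmax=3)
c=cam("wrist"); cv2.imwrite("pics/w28.png",c["image"])
E
```

```text
t 54.9 p [ 0.5266 -0.0245  0.1055] g 2.08 F [ 0.4 -0.5 -0.7]
1 rot [-0.001, 0.0, -0.163] off [0.7, 0.7, -0.3]
2 rot [-0.001, 0.0, -0.163] off [0.6, 0.8, -0.3]
3 rot [-0.001, 0.0, -0.163] off [0.5, 0.9, -0.3]
4 rot [-0.001, 0.0, -0.163] off [0.3, 1.0, -0.3]
5 rot [-0.001, 0.0, -0.163] off [0.2, 1.0, -0.3]
6 rot [-0.001, 0.0, -0.163] off [0.0, 1.0, -0.3]
7 rot [-0.001, 0.0, -0.163] off [-0.2, 1.0, -0.3]
8 rot [-0.001, 0.0, -0.163] off [-0.3, 1.0, -0.3]
```

View pics/w28.png

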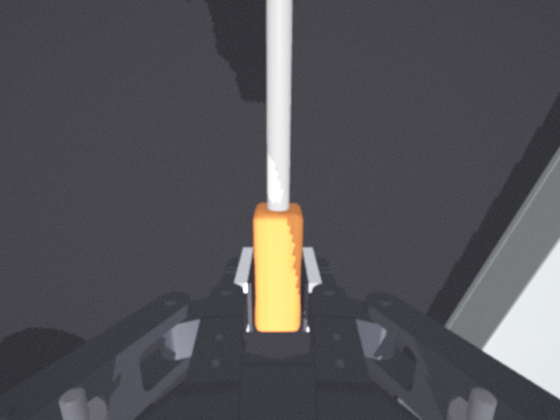

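```bash
python3 - <<'E'
from plan import *
path([([.60,.01,.19],1.5)],vmax=3)
E
```

```text
t 54.95 p [ 0.5289 -0.0249  0.1095] g 2.04 F [ 1.1 -0.6  2.5]
1 rot [0.0, 0.0, -0.163] off [1.0, -0.2, -1.0]
2 rot [0.0, 0.0, -0.163] off [1.0, 0.0, -1.0]
3 rot [0.0, 0.0, -0.163] off [1.0, 0.2, -1.0]
4 rot [0.0, 0.0, -0.163] off [0.9, 0.3, -1.0]
5 rot [0.0, 0.0, -0.163] off [0.9, 0.5, -1.0]
6 rot [0.0, 0.0, -0.163] off [0.8, 0.6, -1.0]
7 rot [0.0, 0.0, -0.163] off [0.7, 0.7, -1.0]
8 rot [0.0, 0.0, -0.163] off [0.6, 0.8, -1.0]
```

Request:
{"method": "apply_moves", "body": {
  "targets": [
    {"rotation": [0,0,-0.163],"offset": [1.0,-0.2,-1.5],"gripper": 1},
    {"rotation": [0,0,-0.163],"offset": [1.0,0,-1.5],"gripper": 1},
    {"rotation": [0,0,-0.163],"offset": [1.0,0.2,-1.0],"gripper": 1},
    {"rotation": [0,0,-0.163],"offset": [0.9,0.3,-1.0],"gripper": 1},
    {"rotation": [0,0,-0.163],"offset": [0.9,0.5,-1.0],"gripper": 1},
    {"rotation": [0,0,-0.163],"offset": [0.8,0.6,-1.0],"gripper": 1},
    {"rotation": [0,0,-0.163],"offset": [0.7,0.7,-1.0],"gripper": 1},
    {"rotation": [0,0,-0.13],"offset": [0.6,0.6,0],"gripper": 1},
    {"rotation": [0,0,0],"offset": [0,0,0],"gripper": 1},
    {"rotation": [0,0,0],"offset": [0,0,0],"gripper": 1}
  ]
}}

```text
t: 56.2
position: [0.5979, 0.0139, 0.1952]
eef_rot: [0.695, 0.719, 0.0, 0.001]
wrist_force: [0.7, 0.3, -0.6]
grip_width: 0.245
```

```bash
python3 - <<'E'
from plan import *
go([.60,.01,.19],1.5)
c=cam("wrist"); cv2.imwrite("pics/w29.png",c["image"])
E
```

```text
t 56.2 p [0.5979 0.0139 0.1952] yaw 1.9 tilt 0.1 F [ 0.7  0.3 -0.6] g 2.1 j [-0.1   0.5   1.37 -0.    1.27 -0.14]
off cm [-0.39  0.2   0.52] rot [0.002 0.001 0.007]
off in final frame [-0.39  0.2   0.52]
```

View pics/w29.png

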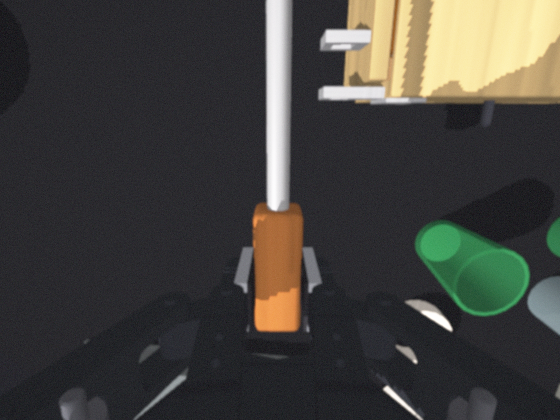

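```bash
python3 - <<'E'
from plan import *
c=cam("wrist"); crop(c,300,10,440,120,5.6,"pics/w29c.png")
E
```

```text
(no output)
```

View pics/w29c.png

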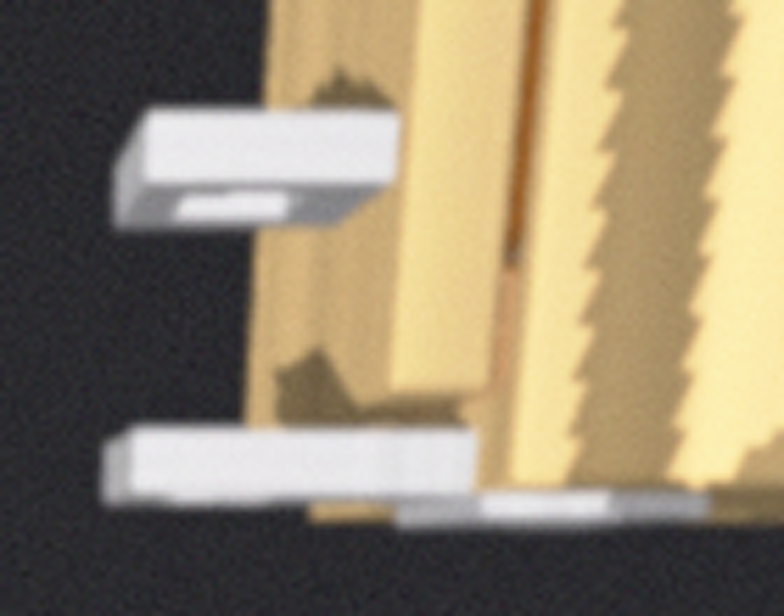

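```bash
python3 - <<'E'
from plan import *
c=cam("wrist")
f=lambda a,b:((a+.5)/5.6-.5+300,(b+.5)/5.6-.5+10)
for k in (0,-.09):
  for n,q in [("d far front",(149,108)),("d near front",(143,181)),("d back near",(397,184)),("c far front",(133,428)),("c near front",(128,494)),("c back",(475,492))]:
    print(k,n,un(c,k,*f(*q),.090).round(4))
T=c["extrinsics"]; print((-T[:3,:3].T@T[:3,3]).round(4))
# pin: shaft line px
for v in (20,100,190): 
    row=c["image"][v].astype(int).sum(1); xs=np.where(row[250:310]>450)[0]+250; print(v,xs.min(),xs.max())
E
```

```text
0 d far front [0.6283 0.1475 0.09  ]
0 d near front [0.6282 0.1391 0.09  ]
0 d back near [0.6609 0.1398 0.09  ]
0 c far front [0.6291 0.1094 0.09  ]
0 c near front [0.6291 0.1011 0.09  ]
0 c back [0.6759 0.1028 0.09  ]
-0.09 d far front [0.6293 0.1516 0.09  ]
-0.09 d near front [0.629  0.1424 0.09  ]
-0.09 d back near [0.663  0.1439 0.09  ]
-0.09 c far front [0.6296 0.1108 0.09  ]
-0.09 c near front [0.6295 0.1022 0.09  ]
-0.09 c back [0.6776 0.1048 0.09  ]
[0.5949 0.0878 0.337 ]
20 266 287
100 267 286
190 267 285
```

```bash
python3 - <<'E'
from plan import *
c=cam("wrist"); crop(c,312,20,382,60,11,"pics/w29d.png")
s=cam("side"); crop(s,255,150,310,200,14,"pics/s29.png")
E
```

```text
(no output)
```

View pics/w29d.png

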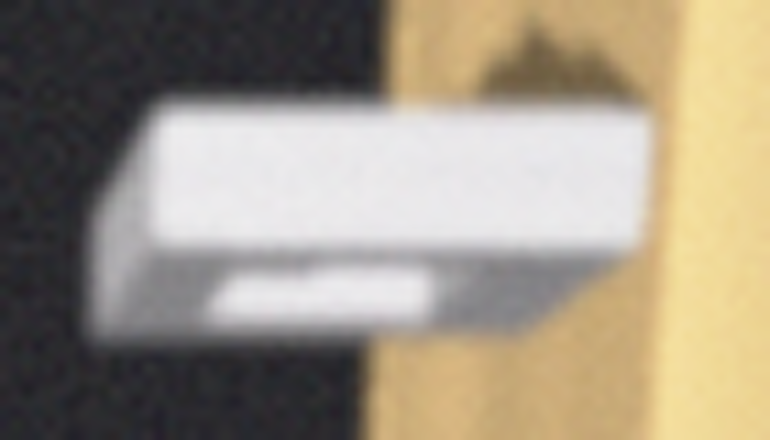

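View pics/s29.png

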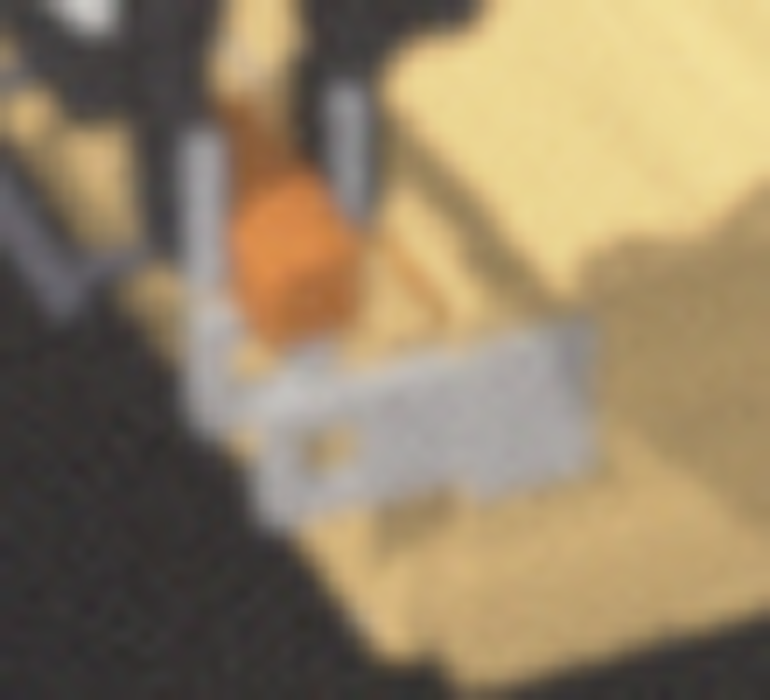

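```bash
python3 - <<'E'
from plan import *
s=cam("side")
u,v=(328.5)/14-.5+255,(447.5)/14-.5+150
for k in (0,-.05,-.0925):
    print(k,un(s,k,u,v,.075).round(4),un(s,k,(262.5)/14-.5+255,(415.)/14-.5+150,.09).round(4),un(s,k,(280.5)/14-.5+255,(525.)/14-.5+150,.06).round(4))
E
```

```text
0 [0.6466 0.1052 0.075 ] [0.6307 0.1027 0.09  ] [0.6336 0.102  0.06  ]
-0.05 [0.6466 0.1053 0.075 ] [0.6307 0.1027 0.09  ] [0.6337 0.102  0.06  ]
-0.0925 [0.6466 0.1053 0.075 ] [0.6307 0.1027 0.09  ] [0.6337 0.102  0.06  ]
```

```bash
python3 - <<'E'
from plan import *
c=cam("wrist")
for v,u in ((20,276.7),(100,276.6),(190,276.2)): print(un(c,0,u,v,.2026).round(4))
s,p,r=state(); print(p, r.as_matrix()[:,0])
sd=cam("side"); crop(sd,230,110,320,210,6.5,"pics/s30.png")
path([([.6445,-.04,.12],1.4),([.6445,-.04,.07],1.4)],vmax=4)
E
```

```text
[0.5939 0.1228 0.2026]
[0.5948 0.0936 0.2026]
[0.5959 0.0555 0.2026]
[0.59813531 0.01384362 0.19531794] [-0.03491705  0.99938958 -0.00112577]
t 56.6 p [0.5982 0.0139 0.1953] g 2.07 F [ 0.9 -0.2 -1. ]
1 rot [0.001, 0.0, 0.004] off [-1.8, 1.5, 2.5]
2 rot [0.001, 0.0, 0.004] off [-1.8, 1.5, 2.5]
3 rot [0.001, 0.0, 0.004] off [-1.8, 1.5, 2.5]
4 rot [0.0, -0.0, 0.0] off [-0.0, -0.0, 2.5]
5 rot [0.0, -0.0, 0.0] off [-0.0, -0.0, 2.5]
```

View pics/s30.png

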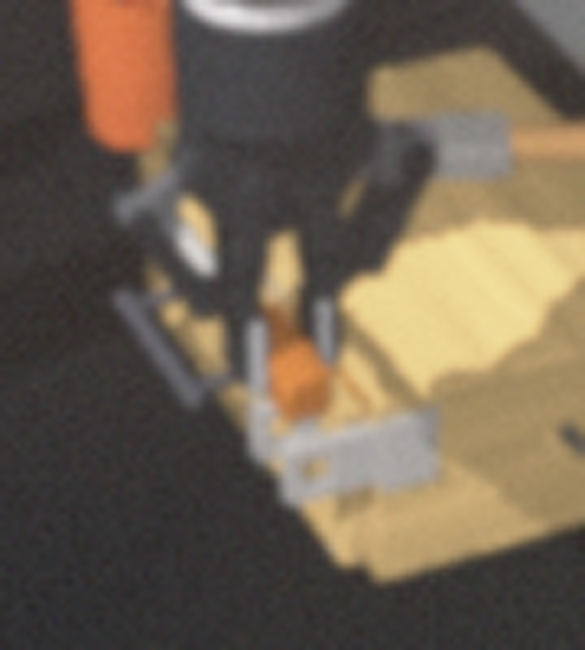

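```bash
python3 - <<'E'
from plan import *
path([([.647,-.05,.13],1.6),([.647,-.05,.085],1.6)],vmax=4)
E
```

```text
t 56.6 p [0.5982 0.0139 0.1953] g 2.07 F [ 0.9 -0.2 -1. ]
1 rot [0.001, 0.0, 0.002] off [-2.2, 1.5, 2.2]
2 rot [0.001, 0.0, 0.002] off [-2.2, 1.6, 2.2]
3 rot [0.001, 0.0, 0.002] off [-2.2, 1.6, 2.2]
4 rot [-0.0, -0.0, 0.0] off [-0.0, 0.0, 2.2]
5 rot [-0.0, -0.0, 0.0] off [-0.0, 0.0, 2.3]
```

Request:
{"method": "apply_moves", "body": {
  "targets": [
    {"rotation": [0,0,0.002],"offset": [-2.2,1.5,0],"gripper": 1},
    {"rotation": [0,0,0.002],"offset": [-2.2,1.6,0],"gripper": 1},
    {"rotation": [0,0,0.002],"offset": [-2.0,1.5,1.5],"gripper": 1},
    {"rotation": [0,0,0],"offset": [0,0,2.5],"gripper": 1},
    {"rotation": [0,0,0],"offset": [0,0,2.5],"gripper": 1},
    {"rotation": [0,0,0],"offset": [0,0,2.5],"gripper": 1},
    {"rotation": [0,0,0],"offset": [0,0,2],"gripper": 1},
    {"rotation": [0,0,0],"offset": [0,0,0],"gripper": 1},
    {"rotation": [0,0,0],"offset": [0,0,0],"gripper": 1},
    {"rotation": [0,0,0],"offset": [0,0,0],"gripper": 1}
  ]
}}

```text
t: 57.85
position: [0.6495, -0.0514, 0.0844]
eef_rot: [0.698, 0.716, 0.002, 0.003]
wrist_force: [0.5, 0.5, -1.0]
grip_width: 0.239
```

```bash
python3 - <<'E'
from plan import *
go([.6475,-.04,.0676],1.6)
E
```

```text
t 57.85 p [ 0.6495 -0.0514  0.0844] yaw 1.5 tilt 0.4 F [ 0.5  0.5 -1. ] g 2.04 j [-0.2   0.7   1.33 -0.    1.1  -0.22]
off cm [ 1.15 -0.18  1.68] rot [ 0.006  0.002 -0.001]
off in final frame [ 1.14 -0.17  1.68]
```

Request:
{"method": "apply_moves", "body": {
  "targets": [
    {"rotation": [0.006,0.002,0],"offset": [0,0,0],"gripper": 1},
    {"rotation": [0,0,0],"offset": [0.4,-0.2,1],"gripper": 1},
    {"rotation": [0,0,0],"offset": [0.4,-0.1,0.6],"gripper": 1},
    {"rotation": [0,0,0],"offset": [0.3,0,0.1],"gripper": 1},
    {"rotation": [0,0,0],"offset": [0,0,0],"gripper": 1},
    {"rotation": [0,0,0],"offset": [0,0,0],"gripper": 1},
    {"rotation": [0,0,0],"offset": [0,0,0],"gripper": 1},
    {"rotation": [0,0,0],"offset": [0,0,0],"gripper": 1},
    {"rotation": [0,0,0],"offset": [0,0,0],"gripper": 1},
    {"rotation": [0,0,0],"offset": [0,0,0],"gripper": 1}
  ]
}}

```text
t: 59.1
position: [0.6468, -0.0398, 0.0681]
eef_rot: [0.698, 0.716, 0.001, 0.001]
wrist_force: [-0.1, -0.0, -0.7]
grip_width: 0.24
```

```bash
python3 - <<'E'
from plan import *
go([.6475,-.035,.0676],1.6)
sd=cam("side"); crop(sd,235,140,335,230,7,"pics/s31.png")
c=cam("wrist"); cv2.imwrite("pics/w31.png",c["image"])
E
```

```text
t 59.1 p [ 0.6468 -0.0398  0.0681] yaw 1.5 tilt 0.1 F [-0.1 -0.  -0.7] g 2.05 j [-0.18  0.72  1.36  0.    1.07 -0.21]
off cm [0.47 0.08 0.05] rot [ 0.003  0.    -0.001]
off in final frame [0.47 0.08 0.05]
```

View pics/s31.png

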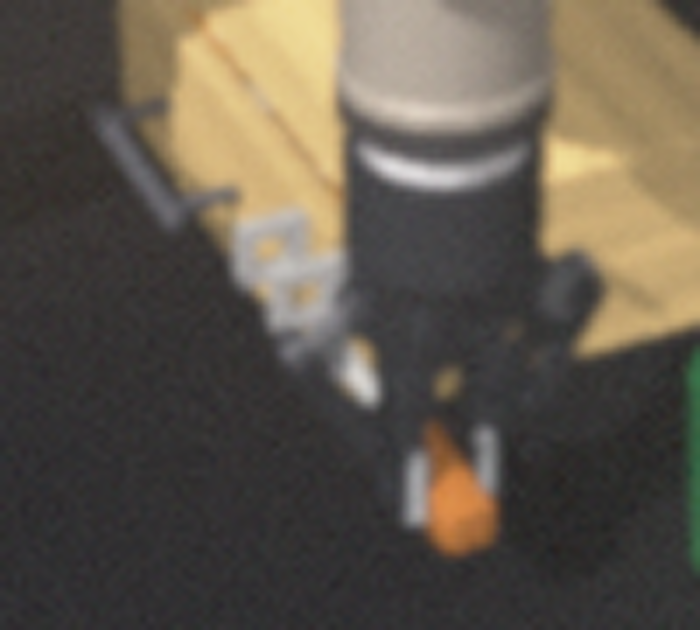

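View pics/w31.png

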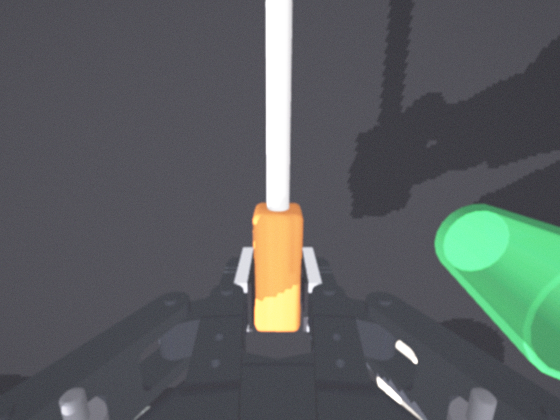

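Request:
{"method": "apply_moves", "body": {
  "targets": [
    {"rotation": [0.003,0,0],"offset": [0.3,0.05,0],"gripper": 1},
    {"rotation": [0,0,0],"offset": [0.5,0.05,0],"gripper": 1},
    {"rotation": [0,0,0],"offset": [0.5,0,0],"gripper": 1},
    {"rotation": [0,0,0],"offset": [0.4,0,0],"gripper": 1},
    {"rotation": [0,0,0],"offset": [0.3,0,0],"gripper": 1},
    {"rotation": [0,0,0],"offset": [0.3,0,0],"gripper": 1},
    {"rotation": [0,0,0],"offset": [0.2,0,0],"gripper": 1},
    {"rotation": [0,0,0],"offset": [0,0,0],"gripper": 1},
    {"rotation": [0,0,0],"offset": [0,0,0],"gripper": 1},
    {"rotation": [0,0,0],"offset": [0,0,0],"gripper": 1}
  ]
}}

```text
t: 60.45
position: [0.6471, -0.0127, 0.068]
eef_rot: [0.697, 0.717, -0.0, -0.0]
wrist_force: [0.4, -0.3, -0.6]
grip_width: 0.244
```

```bash
python3 - <<'E'
from plan import *
go([.6470,0.0,.0676],1.6)
c=cam("wrist"); cv2.imwrite("pics/w32.png",c["image"])
c=cam("top"); crop(c,220,160,310,230,8,"pics/t32.png")
sd=cam("side"); crop(sd,235,140,335,230,7,"pics/s32.png")
E
```

```text
t 60.45 p [ 0.6471 -0.0127  0.068 ] yaw 1.5 tilt 0.0 F [ 0.4 -0.3 -0.6] g 2.09 j [-0.14  0.72  1.36 -0.    1.07 -0.16]
off cm [1.27 0.02 0.04] rot [-0.001  0.    -0.001]
off in final frame [1.27 0.02 0.04]
```

View pics/w32.png

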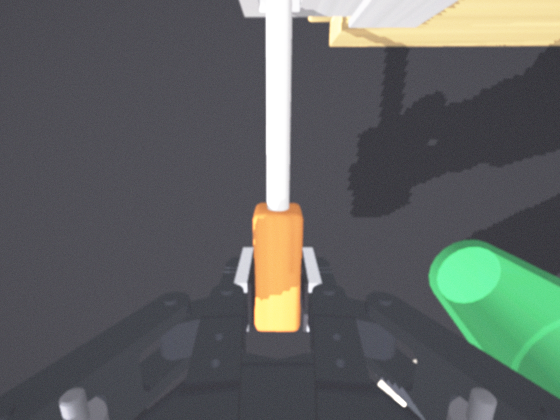

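View pics/t32.png

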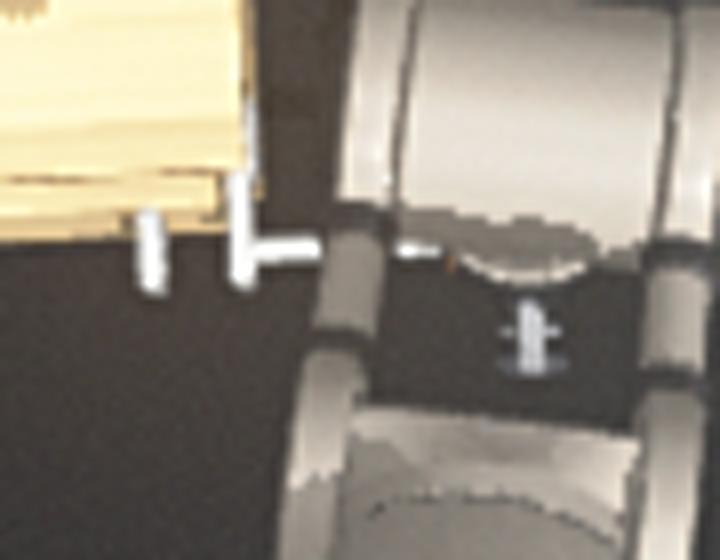

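View pics/s32.png

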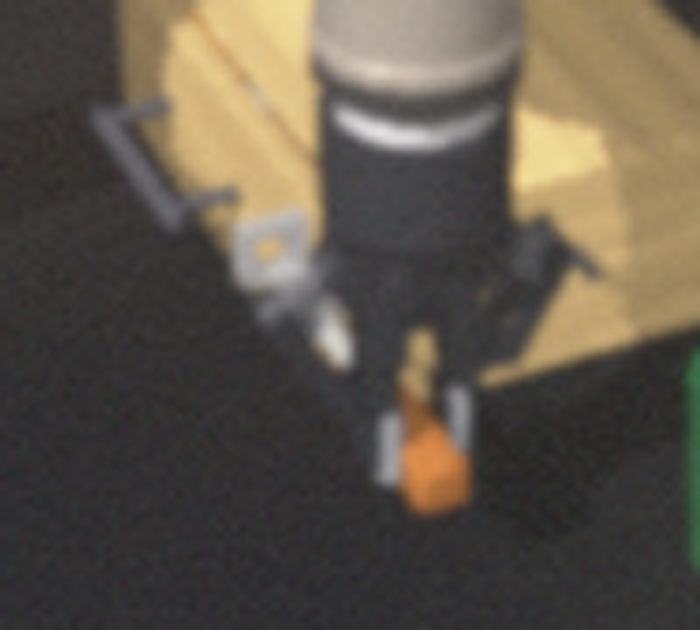

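Request:
{"method": "apply_moves", "body": {
  "targets": [
    {"rotation": [0,0,0],"offset": [0.4,0,0],"gripper": 1},
    {"rotation": [0,0,0],"offset": [0.5,0,0],"gripper": 1},
    {"rotation": [0,0,0],"offset": [0.5,0,0],"gripper": 1},
    {"rotation": [0,0,0],"offset": [0.5,0,0],"gripper": 1},
    {"rotation": [0,0,0],"offset": [0.3,0,0],"gripper": 1},
    {"rotation": [0,0,0],"offset": [0.2,0,0],"gripper": 1},
    {"rotation": [0,0,0],"offset": [0,0,0],"gripper": 1},
    {"rotation": [0,0,0],"offset": [0,0,0],"gripper": 1},
    {"rotation": [0,0,0],"offset": [0,0,0],"gripper": 1},
    {"rotation": [0,0,0],"offset": [0,0,0],"gripper": 1}
  ]
}}

```text
t: 61.85
position: [0.6464, 0.013, 0.068]
eef_rot: [0.697, 0.717, -0.0, -0.0]
wrist_force: [-1.3, 0.6, -0.1]
grip_width: 0.242
```

```bash
python3 - <<'E'
from plan import *
go([.6464,0.025,.0676],1.6)
c=cam("wrist"); cv2.imwrite("pics/w33.png",c["image"])
E
```

```text
t 61.85 p [0.6464 0.013  0.068 ] yaw 1.6 tilt 0.0 F [-1.3  0.6 -0.1] g 2.06 j [-0.1   0.72  1.36 -0.    1.07 -0.12]
off cm [1.2  0.03 0.04] rot [-0.001  0.    -0.001]
off in final frame [1.2  0.03 0.04]
```

View pics/w33.png

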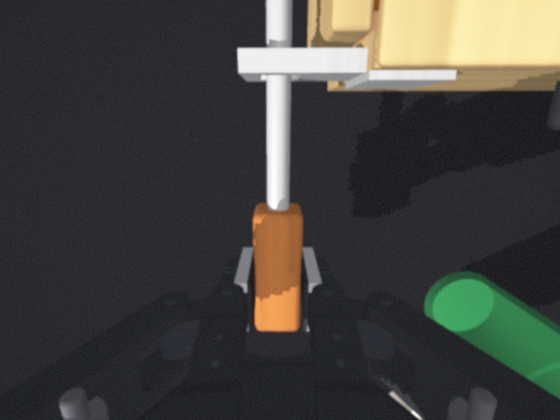

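Through the chest eyelet with no significant force. I'll advance to the drawer eyelet.

Request:
{"method": "apply_moves", "body": {
  "targets": [
    {"rotation": [0,0,0],"offset": [0.3,0,0],"gripper": 1},
    {"rotation": [0,0,0],"offset": [0.4,0,0],"gripper": 1},
    {"rotation": [0,0,0],"offset": [0.4,0,0],"gripper": 1},
    {"rotation": [0,0,0],"offset": [0.4,0,0],"gripper": 1},
    {"rotation": [0,0,0],"offset": [0.4,0,0],"gripper": 1},
    {"rotation": [0,0,0],"offset": [0.2,0,0],"gripper": 1},
    {"rotation": [0,0,0],"offset": [0,0,0],"gripper": 1},
    {"rotation": [0,0,0],"offset": [0,0,0],"gripper": 1},
    {"rotation": [0,0,0],"offset": [0,0,0],"gripper": 1},
    {"rotation": [0,0,0],"offset": [0,0,0],"gripper": 1}
  ]
}}

```text
t: 63.15
position: [0.6458, 0.0356, 0.068]
eef_rot: [0.697, 0.717, -0.0, -0.0]
wrist_force: [1.2, -0.6, -2.1]
grip_width: 0.244
```

```bash
python3 - <<'E'
from plan import *
go([.6455,0.068,.0676],1.6)
c=cam("wrist"); cv2.imwrite("pics/w34.png",c["image"])
E
```

```text
t 63.15 p [0.6458 0.0356 0.068 ] yaw 1.6 tilt 0.0 F [ 1.2 -0.6 -2.1] g 2.08 j [-0.06  0.72  1.36 -0.    1.07 -0.09]
off cm [3.24 0.06 0.04] rot [-0.001  0.    -0.001]
off in final frame [3.24 0.06 0.04]
```

View pics/w34.png

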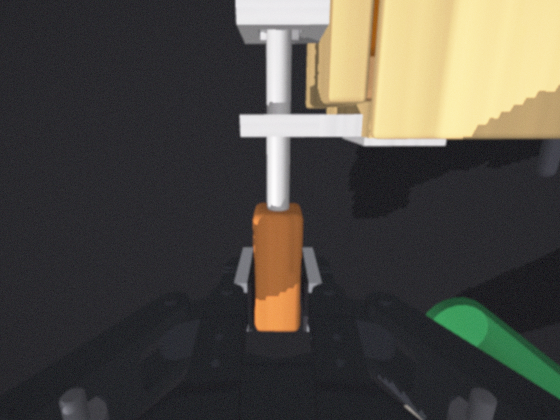

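Request:
{"method": "apply_moves", "body": {
  "targets": [
    {"rotation": [0,0,0],"offset": [0.4,0,0],"gripper": 1},
    {"rotation": [0,0,0],"offset": [0.5,0,0],"gripper": 1},
    {"rotation": [0,0,0],"offset": [0.5,0,0],"gripper": 1},
    {"rotation": [0,0,0],"offset": [0.5,0,0],"gripper": 1},
    {"rotation": [0,0,0],"offset": [0.4,0,0],"gripper": 1},
    {"rotation": [0,0,0],"offset": [0.3,0,0],"gripper": 1},
    {"rotation": [0,0,0],"offset": [0.2,0,0],"gripper": 1},
    {"rotation": [0,0,0],"offset": [0,0,0],"gripper": 1},
    {"rotation": [0,0,0],"offset": [0,0,0],"gripper": 1},
    {"rotation": [0,0,0],"offset": [0,0,0],"gripper": 1}
  ]
}}

```text
t: 64.45
position: [0.6449, 0.0658, 0.068]
eef_rot: [0.697, 0.717, -0.0, -0.0]
wrist_force: [-0.2, -0.7, -0.1]
grip_width: 0.241
```

```bash
python3 - <<'E'
from plan import *
go([.6455,0.068,.0676],1.6)
c=cam("wrist"); cv2.imwrite("pics/w35.png",c["image"])
E
```

```text
t 64.45 p [0.6449 0.0658 0.068 ] yaw 1.6 tilt 0.1 F [-0.2 -0.7 -0.1] g 2.06 j [-0.02  0.72  1.35 -0.    1.07 -0.04]
off cm [0.22 0.06 0.04] rot [-0.001  0.    -0.001]
off in final frame [0.22 0.06 0.04]
```

View pics/w35.png

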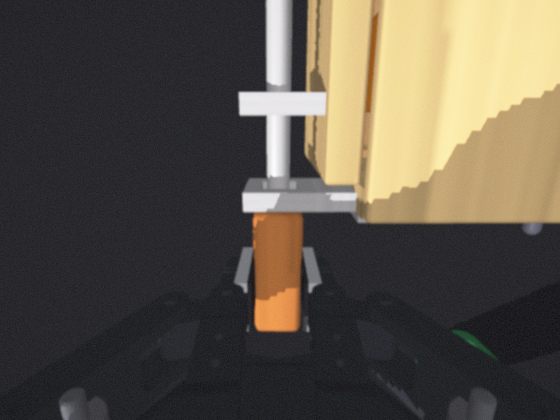

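Request:
{"method": "apply_moves", "body": {
  "targets": [
    {"rotation": [0,0,0],"offset": [0.2,0,0],"gripper": 1},
    {"rotation": [0,0,0],"offset": [0.2,0,0.1],"gripper": 1},
    {"rotation": [0,0,0],"offset": [0.1,0,0.1],"gripper": 1},
    {"rotation": [0,0,0],"offset": [0,0,0],"gripper": 1},
    {"rotation": [0,0,0],"offset": [0,0,0],"gripper": 1},
    {"rotation": [0,0,0],"offset": [0,0,0],"gripper": 1},
    {"rotation": [0,0,0],"offset": [0,0,0],"gripper": 1},
    {"rotation": [0,0,0],"offset": [0,0,0],"gripper": 1},
    {"rotation": [0,0,0],"offset": [0,0,0],"gripper": 1},
    {"rotation": [0,0,0],"offset": [0,0,0],"gripper": 1}
  ]
}}

```text
t: 65.75
position: [0.6453, 0.0684, 0.0668]
eef_rot: [0.697, 0.717, -0.001, 0.002]
wrist_force: [-0.2, -2.1, 0.2]
grip_width: 0.243
```

```bash
python3 - <<'E'
from plan import *
go([.6455,0.068,.0676],1.6)
c=cam("wrist"); cv2.imwrite("pics/w36.png",c["image"])
E
```

```text
t 65.75 p [0.6453 0.0684 0.0668] yaw 1.6 tilt 0.2 F [-0.2 -2.1  0.2] g 2.07 j [-0.01  0.72  1.35 -0.    1.07 -0.04]
off cm [-0.05  0.02 -0.08] rot [ 0.     0.004 -0.001]
off in final frame [-0.04  0.02 -0.08]
```

View pics/w36.png

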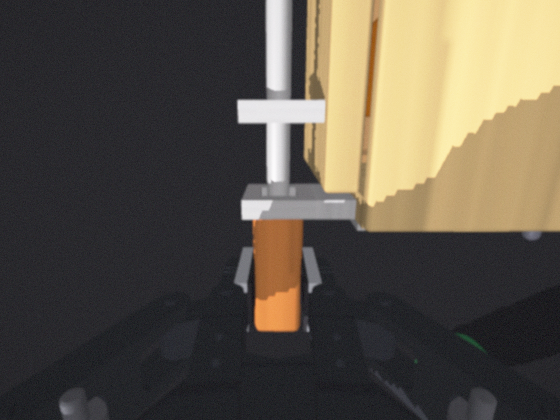

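Request:
{"method": "apply_moves", "body": {
  "targets": [
    {"rotation": [0,0,0],"offset": [0,0,0],"gripper": 4.5},
    {"rotation": [0,0,0],"offset": [0,0,0],"gripper": 4.5},
    {"rotation": [0,0,0],"offset": [0,0,0],"gripper": 4.5},
    {"rotation": [0,0,0],"offset": [0,0,0],"gripper": 4.5},
    {"rotation": [0,0,0],"offset": [0,0,0],"gripper": 4.5},
    {"rotation": [0,0,0],"offset": [0,0,-1],"gripper": 4.5},
    {"rotation": [0,0,0],"offset": [0,0,-2.5],"gripper": 4.5},
    {"rotation": [0,0,0],"offset": [-0.5,0,-4],"gripper": 4.5},
    {"rotation": [0,0,0],"offset": [-1,0,-4],"gripper": 4.5},
    {"rotation": [0,0,0],"offset": [-1,0,-4],"gripper": 4.5}
  ]
}}

```text
t: 67.05
position: [0.6444, 0.0453, 0.2254]
eef_rot: [0.697, 0.717, -0.003, -0.001]
wrist_force: [1.0, 0.4, -0.7]
grip_width: 0.525
```

```bash
python3 - <<'E'
from plan import *
path([([.55,-.15,.3],None)])
c=cam("wrist"); cv2.imwrite("pics/w37.png",c["image"])
E
```

```text
t 67.05 p [0.6444 0.0453 0.2254] g 4.49 F [ 1.   0.4 -0.7]
1 rot [0.0, 0.0, 0.0] off [-3.9, -2.0, -1.5]
2 rot [0.0, 0.0, 0.0] off [-3.9, -2.0, -1.5]
3 rot [0.0, 0.0, 0.0] off [-3.9, -2.0, -1.5]
4 rot [0.0, 0.0, 0.0] off [-3.9, -2.0, -1.5]
5 rot [0.0, 0.0, 0.0] off [-3.9, -2.0, -1.5]
```

View pics/w37.png

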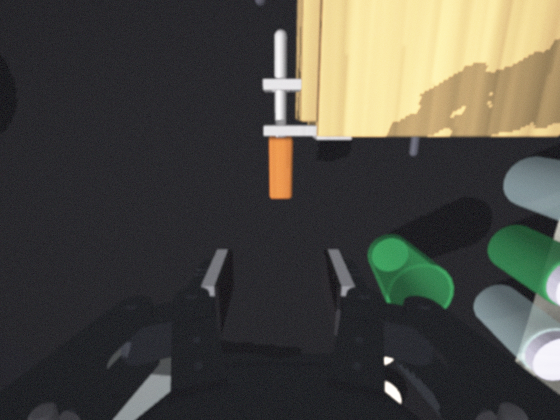

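The pin sits through both eyelets with its grip against the plate. I'll move the arm away and check from the side and top.

Request:
{"method": "apply_moves", "body": {
  "targets": [
    {"rotation": [0,0,0],"offset": [-3.9,-2.0,-1.5],"gripper": 4.5},
    {"rotation": [0,0,0],"offset": [-3.9,-2.0,-1.5],"gripper": 4.5},
    {"rotation": [0,0,0],"offset": [-3.9,-2.0,-1.5],"gripper": 4.5},
    {"rotation": [0,0,0],"offset": [-3.9,-2.0,-1.5],"gripper": 4.5},
    {"rotation": [0,0,0],"offset": [-3.9,-2.0,-1.5],"gripper": 4.5},
    {"rotation": [0,0,0],"offset": [0,0,0],"gripper": 4.5},
    {"rotation": [0,0,0],"offset": [0,0,0],"gripper": 4.5},
    {"rotation": [0,0,0],"offset": [0,0,0],"gripper": 4.5},
    {"rotation": [0,0,0],"offset": [0,0,0],"gripper": 4.5},
    {"rotation": [0,0,0],"offset": [0,0,0],"gripper": 4.5}
  ]
}}

```text
t: 68.35
position: [0.5502, -0.1562, 0.315]
eef_rot: [0.696, 0.718, 0.003, 0.007]
wrist_force: [0.3, 0.0, 0.1]
grip_width: 0.528
```

```bash
python3 - <<'E'
from plan import *
go([.55,-.15,.3])
s=cam("side"); crop(s,210,110,350,215,5.6,"pics/s38.png"); cv2.imwrite("pics/s38f.png",s["image"])
c=cam("top"); cv2.imwrite("pics/t38f.png",c["image"]); crop(c,150,110,320,255,4.7,"pics/t38.png")
f=lambda a,b:((a+.5)/5.6-.5+210,(b+.5)/5.6-.5+110)
E
```

```text
t 68.35 p [ 0.5502 -0.1562  0.315 ] yaw 1.8 tilt 0.9 F [0.3 0.  0.1] g 4.51 j [-0.41  0.37  1.25  0.    1.51 -0.44]
off cm [ 0.63 -0.02  1.49] rot [0. 0. 0.]
```

View pics/s38.png

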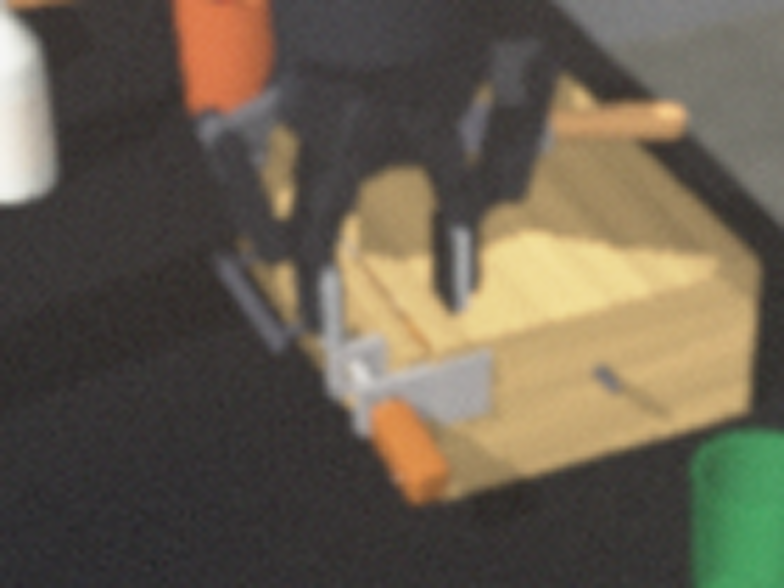

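View pics/t38.png

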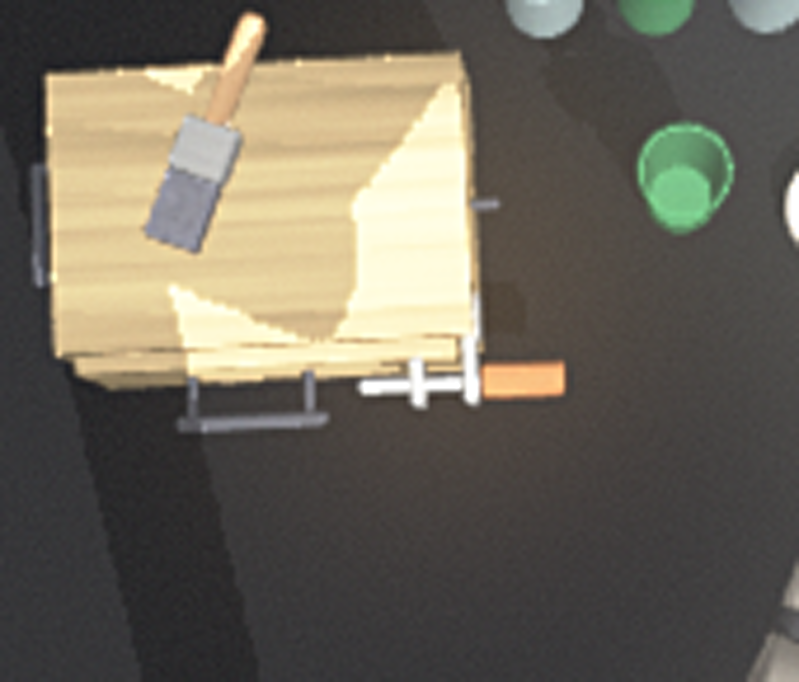

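View pics/s38f.png

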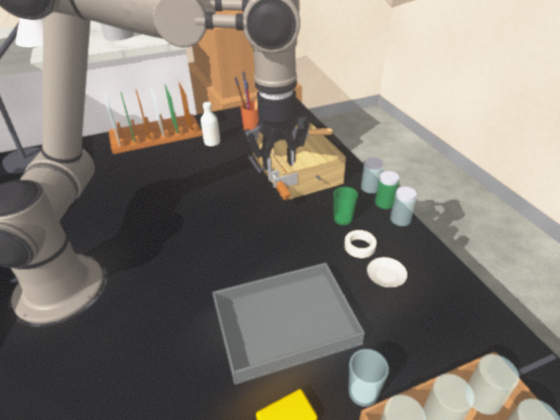

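```bash
python3 - <<'E'
from bench import ctrl
print(ctrl.close_job())
E
```

```text
the job is handed in; nothing more can be done
None
```

I handed the job in at about 68 s. Four jars were present; each is in its own drawer compartment, the drawer is pushed home, and the pin is through both eyelets and let go.

**What the last checks showed**
- **Jars:** All four stood upright in the drawer just before I closed it, and the tub is empty. I could not see them once the drawer was shut.
- **Drawer:** It stopped against about 22 N. The wrist view put the two eyelet plates in line to within about 1 mm and 38 mm apart, as they should be. A thin strip visible behind the panel looked like the chest's front edge rather than a gap.
- **Pin:** The handle is against the chest eyelet, reached with about 2 N of push. The tip is about 44 mm beyond the middle of the drawer eyelet. The steel pin sat straight in the top view, and I judged its slight droop after release only by eye.
- **Bystanders:** The two glasses, the bottle and the tape look unmoved. I compared them by eye, not by measurement.
- **Arm:** It is raised well clear and touches nothing.

**What went wrong or disagreed on the way**
- The top and side cameras disagreed by up to about 10 mm until I allowed for lens distortion. The last estimates of the eyelet position still differed by 2–3 mm, so I lined the pin up using the wrist camera.
- The pin was knocked a few centimetres mid-run, so I located it again before picking it up.
- I gripped three jars a second time to get a better hold before lifting them.

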